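# Turn over a drained sample tub and nest the tub set under its lid

## Robot

A 6-joint arm with a two-finger parallel gripper is mounted at the origin on the work surface; the furniture and walls round the work are solid. World frame = base frame: x ahead of the robot, y to its left, z up, the work surface at z = 0. Lengths are in mm, angles in rad, forces in N, time in s.
With the tool pointing down it reaches from about 400 to 925 mm from the base axis. Payload 12.5 kg.
Tool frame: the origin (TCP) lies at the very end of the fingers, on their centre line; the grasp point (between the pads) lies 19 mm behind it; z points along the fingers, y is the direction in which the jaws open and shut (so a half turn about z gives the same grasp; the last joint's range is limited). The gripper opens to 95 mm and grips with 3 to 60 N. Pads are 20 mm wide; open, the fingers measure 119 mm over their backs; the gripper's body (75 mm by 180 mm) begins 59 mm behind the grasp point.
Start: joints at [1.032, 0.491, 1.559, -0, 1.092, -0.106], TCP at [262.12, 567.397, 214.661] pointing down, gripper open.
Joint ranges: [-3.1, 3.1], [-0.84, 2.19], [0.05, 2.79], [-1.13, 4.28], [0.06, 2.93], [-2.69, 2.69]. Speed limits (rad/s): [2.22, 2.22, 2.79, 3.14, 3.14, 3.14].

## Interface

Orientations are given as [roll, pitch, yaw] about the fixed x, y, z axes, in that order (R = Rz(yaw) Ry(pitch) Rx(roll)).
In Python, from cell import env gives the robot as it stands. The module is installed in compiled form; this text tells all that it offers.
- The arm moves only by the tool arm_command, never from a script. Its argument "deltas" is a list that holds one entry, the list of rows, each a list of 5 numbers: the closure, from 0 (fully open) to 1 (shut), then the shift along the world's x, y, z as a fraction of full scale, then the turn about the world's z as a fraction of full scale. In form: [[[grip, dx, dy, dz, twist], ...]]. A call has 1 to 12 rows; each row shifts and turns the pose as measured when the row begins; what a row does not reach is not made up. Full scale, the value 1, is 100 mm for a shift and pi/4 rad for a turn. A row lasts 1/12 s, in which the tool goes at most 41.7 mm and 7.16 degrees, less where a joint would pass 70% of its speed; a pose out of reach is approached as far as the arm can. A call with a number of a shift or a turn outside -1 to 1 is refused whole. A call with a gripper value outside its range is refused whole. The fingers move at their own pace and stop on an object; the grip force is fixed at half the most. Time passes only in rows, so rows that do not move let the fingers close. It gives the time, the measured TCP pose, the force and the opening at its end, in the units of the state.
- env.state(): the state, without advancing time (a new reading comes with each control period).
- env.read_camera(name): name is "scene" or "top" or "wrist"; returns a dict with "frame" (384x512x3 uint8, red, green, blue), "fx", "fy", "cx", "cy" (pixels), "k1" (the pictures are not rectified: a ray, as slopes to the right and down, at radius r is drawn at 1 + k1 r^2 times it, then the intrinsics apply), "R" (3x3) and "t" (3): a world point X has camera coordinates R X + t; the wrist camera has in their place "tool_from_camera" (4x4, takes a point from camera to tool coordinates, whose origin is the TCP and whose axes are the flange's). Camera axes: x right, y down, z forward; pixel columns grow to the right and rows downward; lengths in mm; the calibration is good to about 2 mm. A picture is of the moment at which its call begins: read the wrist's pose just before it. There is no depth.
- env.job_done(): hands the job in, once; it reports no verdict.
The state is a dict: "t": time; "joints": joint angles; "qvel": joint speeds; "tau": joint torques, N m; "eef_pos": TCP position; "tcp_rot": TCP orientation; "ft_force": force on the tool from outside, world axes, zero at the start; "moment": the same for the moment, N m; "opening": opening from 0.0 (shut) to 1.0 (fully open).
Only numpy, scipy, OpenCV 4.12 (cv2) and the standard library are available. Lean on these libraries where they do the work, as an engineer would, in place of code of your own. Each camera call takes 0.05 s, during which the arm holds its last target.

## Task

Pack the metal sample tubs into one nest. The upside-down tub first has to be turned over: lay it on its side on the bench, let go, then take it again, finish turning it mouth up and seat it fully home in the tub with the wide foot plate. Then seat the other plain tub, the one already standing mouth up, fully home in that one and put the plug lid fully home on top; the finished stack stands upright on the bench, and the small beaker and the brown dropper bottle stay standing where they are.

Things in the scene. Friction and masses are not known exactly. Their poses are not given: they have to be found in the camera images.
- footed_tub: Loose bare-metal square tub on a wide foot plate 96 x 96 x 6 mm, standing mouth up, 96 mm high in all, about 0.45 kg. Origin: centre of the plate's underside; z out of the mouth, x and y square to its sides. Above the plate it is shaped as a plain tub, raised by 6 mm (collar from z = 66 to 96 mm). A plain tub seated fully home in it has its origin 36 mm above this origin.
- upturned_tub: Loose plain bare-metal square tub, 90 mm high, 0.12 kg, starting upside down. Origin: centre of the underside of its closed small end (at the start 90 mm above the bench, z down); z points to the mouth, x and y square to the sides. Outside: tapered body, 38 mm square at z = 0 to 56 mm at z = 60 mm, then a straight collar 66 mm square from z = 60 to 90 mm; corners rounded 9 mm.
- upturned_tub_mouth (a point): Centre of the mouth of upturned_tub (its z = 90 mm). Mouth 60 mm square inside, tapering to 35 mm at the bottom. Laid on a side, the tub does not roll: it rests on the edges of its small end and of the collar (z = 60), axis 13 degrees from level, mouth raised; let go with its axis level and the collar down, it settles so.
- upright_tub: Loose plain bare-metal square tub exactly like upturned_tub (about 0.12 kg, 0.1 to 0.16) but starting mouth up on the bench. Origin: centre of the underside, z out of the mouth. Seated fully home in upturned_tub its origin is 30 mm above that tub's origin.
- footed_tub_mouth (a point): Centre of the mouth of footed_tub (its z = 96 mm), 60 mm square inside. Tubs nest with the lower edge of the upper collar on the rim below: 30 mm of collar stay in view, 2 mm play all round when home, 11 mm when the small end enters. A quarter turn does not matter, but the sides must be parallel.
- lid: Loose square metal plug lid (0.1 kg) with a black bar grip, lying plug down. Origin: centre of the plug's underside, z up. Plug 51 mm square at z = 0 to 56 mm at z = 16 mm; flange 66 mm square from z = 16 to 21 mm; grip bar 44 mm along x, 12 mm thick along y, z = 21 to 57 mm. Fully home, its flange is on the rim, its origin 74 mm above the origin of the plain tub it closes.
- clear_bench (a point): Point on the bench top (z = 0) amid a clear patch about 150 mm across, where a tub can be laid on its side with room for a hand leaning 45 degrees to the left or right. A ledge 95 mm high runs along the back of the bench, its edge about 150 mm beyond this point and nearer towards the right; the hotplate at the left is 110 mm high.
- beaker: Bystander: clear glass beaker, 46 mm diameter, 58 mm high; origin at the centre of its underside. Leave it alone.
- dropper: Bystander: brown dropper bottle, 32 mm diameter, 96 mm high; origin at the centre of its underside. Leave it alone.

How it is judged (in metres and radians):
On the way, in this order (a step that is already met when the one before it is completed fails the run):
1. the upside-down tub has been laid on its side on the bench and let go (angle between upturned_tub's own z axis and vertical between 1.1 and 2 rad and height (world z) of upturned_tub below 0.045 m and contact force between upturned_tub and the fingers below 0.05 N and linear speed of upturned_tub below 0.02 m/s), for 0.2 s.
2. that tub is mouth up and fully home in the footed tub, and let go (z of upturned_tub in the frame of footed_tub between 0.033 and 0.039 m and horizontal distance between upturned_tub and footed_tub below 0.009 m and angle between the z axis of upturned_tub and the z axis of footed_tub, either way round below 0.06 rad and angle between upturned_tub's own z axis and vertical below 0.08 rad and contact force between upturned_tub and the fingers below 0.05 N), for 0.2 s.
3. the other plain tub is fully home in it, and let go (z of upright_tub in the frame of upturned_tub between 0.027 and 0.033 m and horizontal distance between upright_tub and upturned_tub below 0.009 m and angle between the z axis of upright_tub and the z axis of upturned_tub, either way round below 0.06 rad and angle between upright_tub's own z axis and vertical below 0.08 rad and contact force between upright_tub and the fingers below 0.05 N), for 0.2 s.
At the end, for the whole second after the job is handed in: The footed tub stands upright on the bench with the turned tub, the other plain tub and the lid nested in that order, each fully home (within 3 mm of its seated height, 9 mm sideways and 0.06 rad of square to the one below, the stack within 0.08 rad of upright), all released and at rest (z of upturned_tub in the frame of footed_tub between 0.033 and 0.039 m and horizontal distance between upturned_tub and footed_tub below 0.009 m and angle between the z axis of upturned_tub and the z axis of footed_tub, either way round below 0.06 rad and z of upright_tub in the frame of upturned_tub between 0.027 and 0.033 m and horizontal distance between upright_tub and upturned_tub below 0.009 m and angle between the z axis of upright_tub and the z axis of upturned_tub, either way round below 0.06 rad and z of lid in the frame of upright_tub between 0.071 and 0.077 m and horizontal distance between lid and upright_tub below 0.009 m and angle between the z axis of lid and the z axis of upright_tub, either way round below 0.06 rad and angle between each of footed_tub, upturned_tub, upright_tub, lid's own z axis and vertical below 0.08 rad and height (world z) of footed_tub below 0.006 m and linear speed of each of footed_tub, upturned_tub, upright_tub, lid below 0.02 m/s); the robot touches nothing.
It fails at once if the small beaker is shifted by more than 40 mm or knocked over (distance of beaker from where it was at the start of the episode above 0.04 m or angle between beaker's own z axis and vertical above 0.5 rad).
It fails at once if the dropper bottle is shifted by more than 40 mm or knocked over (distance of dropper from where it was at the start of the episode above 0.04 m or angle between dropper's own z axis and vertical above 0.5 rad).
It also fails if it takes over 72 s, if anything falls off the work surface, if the arm or the gripper's body presses on something with over 40 N, if the wrist force passes 120 N, or if a joint passes its speed limit or range.

## Working session

There is one attempt and no reset: what is moved stays moved. The work goes in short steps, Python scripts to look and compute and a tool call to move; the robot and the scene stay as the last step left them, time stands still between calls to the robot, and variables do not carry over. Pictures are saved under pics/ and viewed, and the job is handed in when it is done.

Besides the shell and the picture viewer there is one more tool, called as name([rows], argument=value, ...), one row to a line, values as JSON. arm_command: Moves the arm, as the interface text tells. Its arguments: {"type":"object","properties":{"deltas":{"type":"array","items":{"type":"array","items":{"type":"array","items":{"type":"number","minimum":-1,"maximum":1}}}}},"required":["deltas"]}

```bash
mkdir -p pics; cat > h.py <<'E'
import numpy as np, cv2
from cell import env
def snap(name,out,scale=1.5):
    s=env.state(); c=env.read_camera(name)
    im=cv2.cvtColor(c['frame'],cv2.COLOR_RGB2BGR)
    if scale!=1: im2=cv2.resize(im,None,fx=scale,fy=scale,interpolation=cv2.INTER_CUBIC)
    else: im2=im
    cv2.imwrite('pics/'+out,im2); np.save('pics/'+out+'.npy',{k:v for k,v in c.items()} | {'st':s},allow_pickle=True)
    return c
def load(out): return np.load('pics/'+out+'.npy',allow_pickle=True).item()
def cam(c):
    if 'R' in c: return np.array(c['R']),np.array(c['t'])
    from scipy.spatial.transform import Rotation as Ro
    T=np.array(c['tool_from_camera']); s=c['st']; Rt=Ro.from_euler('xyz',s['tcp_rot']).as_matrix()
    Rw=Rt@T[:3,:3]; tw=Rt@T[:3,3]+np.array(s['eef_pos'])
    return Rw.T,-Rw.T@tw
def ray(c,u,v):
    R,t=cam(c); d=np.array([(u-c['cx'])/c['fx'],(v-c['cy'])/c['fy']]); k=c['k1']; p=d.copy()
    for _ in range(50): p=d/(1+k*(p@p))
    return -R.T@t, R.T@np.array([p[0],p[1],1])
def atz(c,u,v,z,s=1.5):
    o,d=ray(c,u/s,v/s); return (o+d*(z-o[2])/d[2])
def proj(c,X,s=1.5):
    R,t=cam(c); q=R@np.array(X)+t; p=q[:2]/q[2]; p=p*(1+c['k1']*(p@p))
    return np.array([c['fx']*p[0]+c['cx'],c['fy']*p[1]+c['cy']])*s
E
python3 - <<'E'
from h import *
print(env.state())
for n in ['scene','top','wrist']:
    c=snap(n,n+'0.png'); print(n,c['fx'],c['cx'],c['k1'], cam(load(n+'0.png')))
E
```

```text
{'t': 0.0, 'joints': array([ 1.03241979e+00,  4.91569629e-01,  1.55945088e+00, -8.79857073e-06,
        1.09169640e+00, -1.05596601e-01]), 'qvel': array([ 0.00053587, -0.00012396,  0.0019707 , -0.0002515 ,  0.00076559,
        0.00149345]), 'tau': array([ 1.27252984e-03, -6.12651443e+01, -2.58173543e+01,  6.92671048e-02,
        4.83260828e-02, -1.14104346e-04]), 'eef_pos': array([261.97619101, 567.17611804, 214.05500173]), 'tcp_rot': array([-3.14047385e+00, -1.10736317e-04,  2.70881672e+00]), 'ft_force': array([-0.37858112, -0.21144566,  0.65227583]), 'moment': array([ 0.03581221, -0.05217425,  0.03651471]), 'opening': 1.0032938853870503}
scene 351.67415695208206 254.3418895081672 0.03302521348580379 (array([[ 7.71844616e-01, -6.35811205e-01, -3.39695883e-05],
       [-2.78173513e-01, -3.37641394e-01, -8.99231775e-01],
       [ 5.71730169e-01,  6.94076653e-01, -4.37472529e-01]]), array([-310.0394566 ,  252.80389298,  525.93852608]))
top 401.02025007955905 251.59488771581618 -0.09725148934275739 (array([[ 0.02447195, -0.99955121,  0.01727705],
       [-0.99303604, -0.0262974 , -0.11483842],
       [ 0.11524122, -0.01434641, -0.99323393]]), array([  89.07655052,  495.29873535, 1157.05963289]))
wrist 281.08688619014697 257.7478019041373 0.004375572367135181 (array([[ 4.19852155e-01,  9.07592502e-01,  1.33357687e-04],
       [ 8.72249920e-01, -4.03543277e-01,  2.76284093e-01],
       [ 2.50807187e-01, -1.15882151e-01, -9.61076002e-01]]), array([-625.05351448,  -30.44886956,  391.20144017]))
```

View pics/scene0.png

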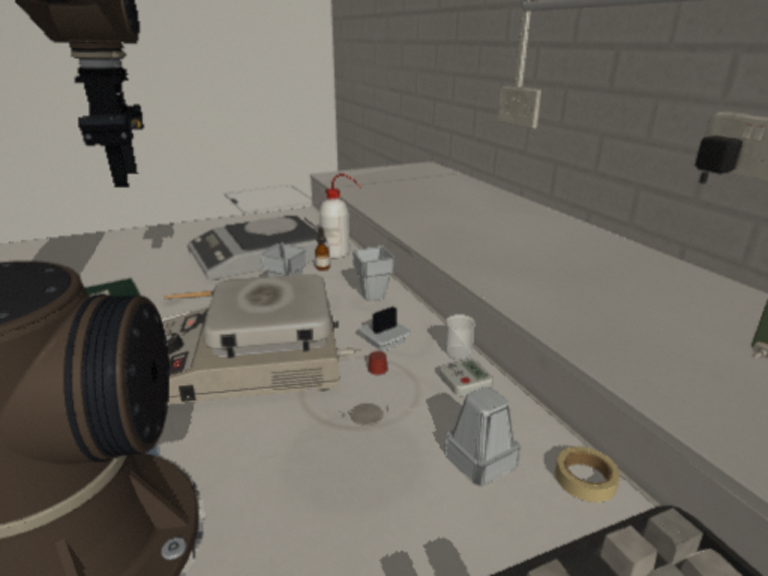

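View pics/top0.png

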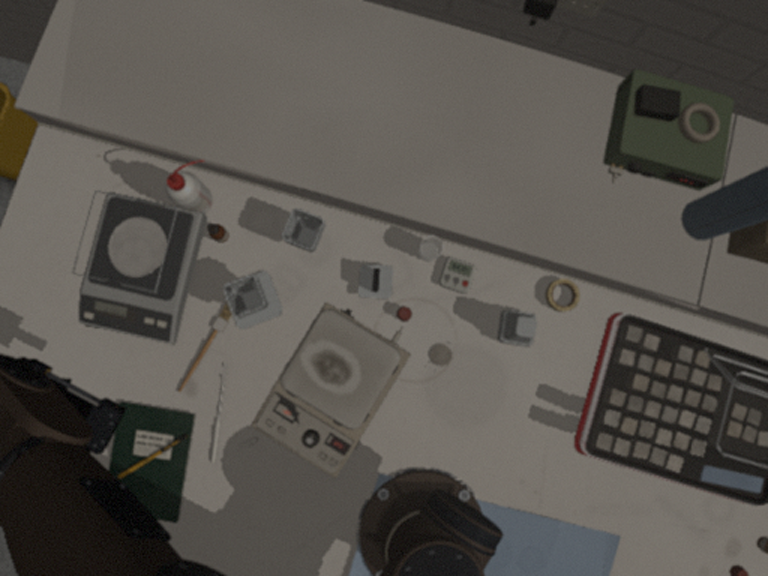

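View pics/wrist0.png

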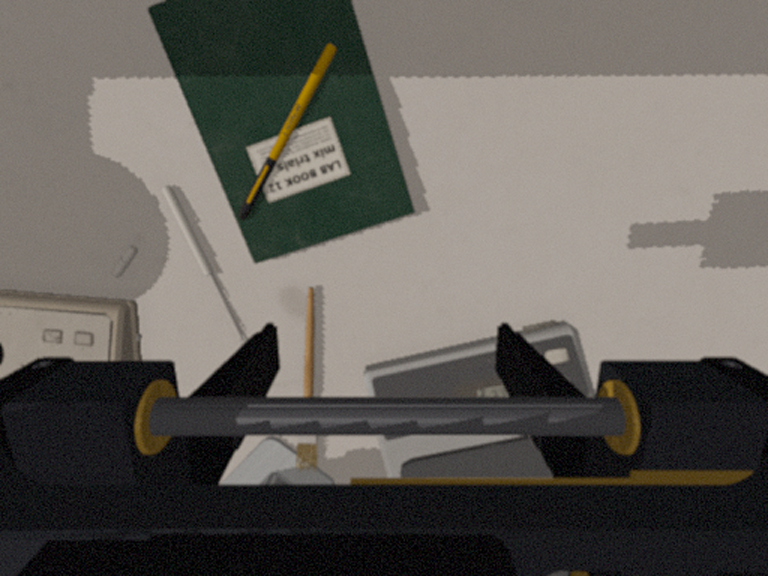

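```bash
python3 - <<'E'
from h import *
c=load('top0.png'); f=cv2.cvtColor(c['frame'],cv2.COLOR_RGB2BGR)
a=cv2.resize(f[125:235,140:260],None,fx=6,fy=6,interpolation=cv2.INTER_CUBIC)
b=cv2.resize(f[140:250,250:400],None,fx=5,fy=5,interpolation=cv2.INTER_CUBIC)
cv2.imwrite('pics/topA.png',cv2.convertScaleAbs(a[:600],alpha=1.5));cv2.imwrite('pics/topB.png',cv2.convertScaleAbs(b,alpha=1.5))
for n,u,v,z in [('upturned',517,327,90),('upright',303,230,90),('footed',252,298,96),('lid',375,280,57),('beaker',430,247,58),('dropper',217,232,96),('ledgeL',300,185,95),('ledgeR',520,247,95),('ledgeR2',620,275,95),('clear',480,390,0),('keybd',580,440,0),('hotR',405,355,110),('hotN',335,470,60),('tape',562,294,10)]:
    print(n,atz(c,u,v,z).round(1))
E
```

```text
upturned [ 403.  -160.2   90. ]
upright [575.5 244.9  90. ]
footed [444.1 333.8  96. ]
lid [488.1 106.6  57. ]
beaker [555.1   1.8  58. ]
dropper [566.5 406.   96. ]
ledgeL [661.1 253.7  95. ]
ledgeR [ 553.7 -165.    95. ]
ledgeR2 [ 505.6 -358.8   95. ]
clear [ 279.7 -108.5    0. ]
keybd [ 183.  -312.5    0. ]
hotR [346.8  49.5 110. ]
hotN [129.3 172.4  60. ]
tape [ 475.  -272.8   10. ]
```

View pics/topA.png

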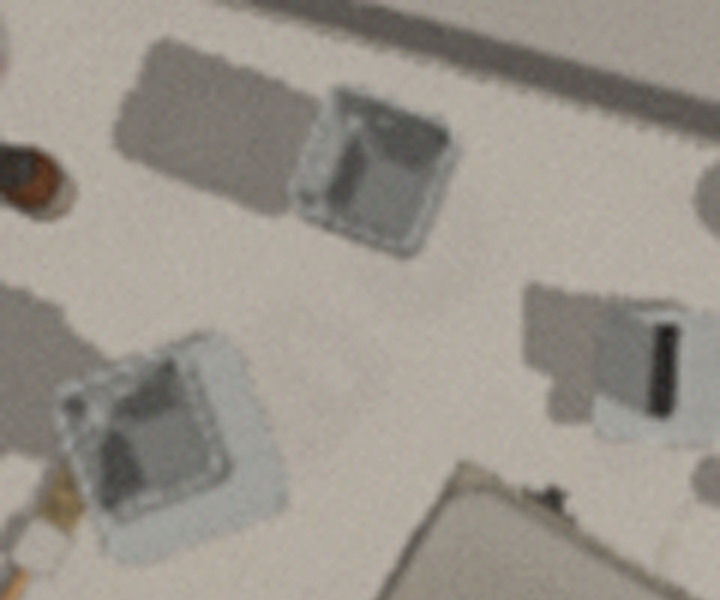

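View pics/topB.png

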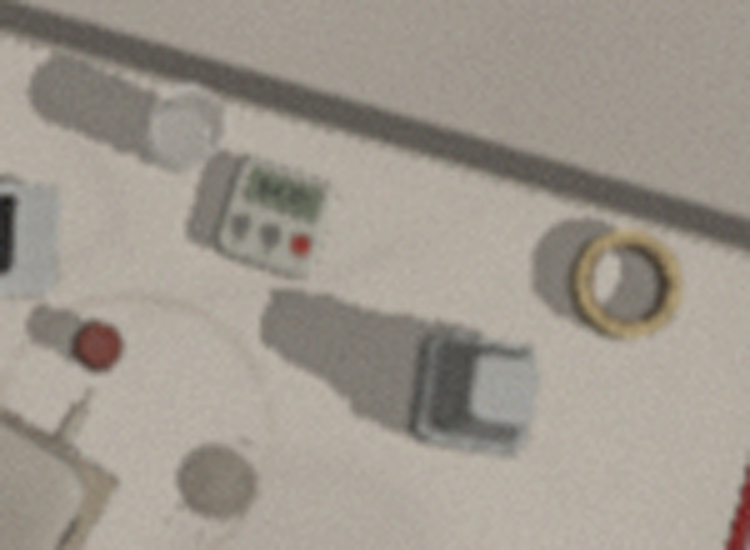

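```bash
cat >> h.py <<'E'
def sq(w,z): 
    h=w/2; return [[h,h,z],[-h,h,z],[-h,-h,z],[h,-h,z]]
MODEL={'tub':[sq(38,0),sq(56,60),sq(66,60),sq(66,90)],'foot':[sq(96,0),sq(96,6),sq(38,6),sq(66,66),sq(66,96)],'lid':[sq(51,0),sq(66,16),sq(66,21),[[22,6,57],[-22,6,57],[-22,-6,57],[22,-6,57]]]}
def pose(x,y,yaw,z=0,flip=False):
    c,s=np.cos(yaw),np.sin(yaw); R=np.array([[c,-s,0],[s,c,0],[0,0,1.]])
    if flip: R=R@np.diag([1,-1,-1.])
    return R,np.array([x,y,z])
def draw(c,im,model,R,t,off,s,col=(0,0,255)):
    for L in MODEL[model]:
        P=np.array([(proj(c,R@np.array(p)+t,1)-off)*s for p in L])
        cv2.polylines(im,[np.round(P*8).astype(np.int32)],True,col,1,cv2.LINE_AA,3)
E
python3 - <<'E'
from h import *
c=load('top0.png'); f=cv2.cvtColor(c['frame'],cv2.COLOR_RGB2BGR)
def crop(x0,y0,x1,y1,s): return cv2.convertScaleAbs(cv2.resize(f[y0:y1,x0:x1],None,fx=s,fy=s,interpolation=cv2.INTER_CUBIC),alpha=1.5)
A=lambda u,v,z:atz(c,140+u/6,125+v/6,z,1)[:2].round(1); B=lambda u,v,z:atz(c,250+u/5,140+v/5,z,1)[:2].round(1)
print('upt',B(412,435,0),B(520,455,0),B(535,348,0),[B(*p,90) for p in [(478,352),(538,350),(533,408),(470,405)]])
print('upr',[A(*p,90) for p in [(333,88),(460,145),(410,258),(292,200)]])
print('foot',[A(*p,96) for p in [(55,385),(192,332),(230,480),(108,520)]],[A(*p,3) for p in [(230,332),(290,500),(120,565)]])
print('lid',[A(*p,57) for p in [(655,325),(678,325),(672,415),(650,415)]])
E
```

```text
upt [ 378.9 -145.3] [ 368.2 -211.5] [ 433.1 -220.8] [array([ 424.4, -162.9]), array([ 426.3, -197.1]), array([ 393.7, -194.2]), array([ 394.6, -158.3])]
upr [array([614.5, 265. ]), array([588.6, 203.9]), array([534. , 225.4]), array([560.2, 282. ])]
foot [array([469.2, 387.8]), array([495.6, 325. ]), array([427.3, 304.2]), array([407.3, 359.9])] [array([507.8, 323.1]), array([424.1, 289.3]), array([389.3, 373. ])]
lid [array([509.8, 109.6]), array([510.1,  98.5]), array([466.6, 100.4]), array([466.3, 110.9])]
```

```bash
cat > ov.py <<'E'
from h import *
c=load('top0.png'); f=cv2.cvtColor(c['frame'],cv2.COLOR_RGB2BGR)
G=np.deg2rad
est={'upt':('tub',407,-181,G(-9.2),90,True),'upr':('tub',574,244,G(-23.5),0,False),'foot':('foot',449,346,G(21),0,False),'lid':('lid',488,105,G(0),0,False)}
def ov(name,x0,y0,x1,y1,s,out):
    im=cv2.convertScaleAbs(cv2.resize(f[y0:y1,x0:x1],None,fx=s,fy=s,interpolation=cv2.INTER_CUBIC),alpha=1.5)
    for n in name:
        m,x,y,yaw,z,fl=est[n]; R,t=pose(x,y,yaw,z,fl); draw(c,im,m,R,t,np.array([x0,y0])-0.0,s)
    cv2.imwrite('pics/'+out,im)
E
python3 - <<'E'
from ov import *
ov(['upt'],320,195,380,245,9,'o1.png'); ov(['upr','foot','lid'],140,130,275,228,5.8,'o2.png')
E
```

```text
(no output)
```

View pics/o1.png

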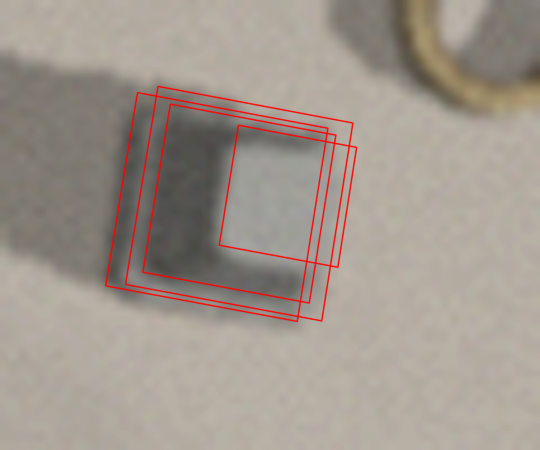

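View pics/o2.png

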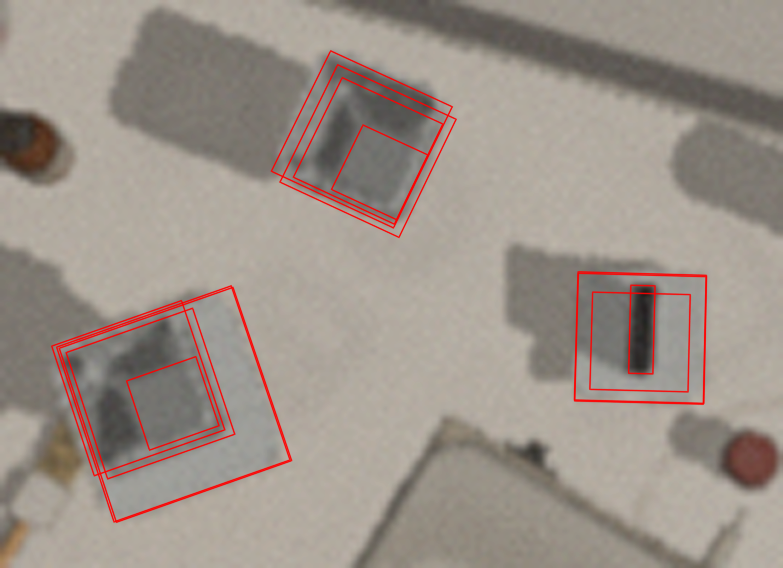

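arm_command([
  [[0,0.19,-0.37,0,-0.15],[0,0.19,-0.37,0,-0.15],[0,0.19,-0.37,0,-0.15],[0,0.19,-0.37,0,-0.15],[0,0.19,-0.37,0,-0.15],[0,0.19,-0.37,0,-0.15],[0,0.19,-0.37,0,-0.15],[0,0.19,-0.37,0,-0.15],[0,0.19,-0.37,0,-0.15],[0,0.1,-0.4,0,-0.15],[0,0,-0.41,0,-0.15],[0,0,-0.41,0,0]],
])

```text
t: 1.15
eef_pos: [440.6, 109.6, 211.4]
tcp_rot: [-3.141, -0.001, 1.358]
ft_force: [0.7, 0.2, 0.5]
opening: 0.999
```

arm_command([
  [[0,-0.04,-0.41,0,0.03],[0,-0.04,-0.41,0,0.03],[0,-0.04,-0.41,0,0],[0,-0.04,-0.41,0,0],[0,-0.04,-0.41,0,0],[0,-0.04,-0.3,0,0],[0,0,0,0,0]],
])

```text
t: 1.73
eef_pos: [413.9, -134.5, 211.5]
tcp_rot: [3.141, -0.0, 1.402]
ft_force: [0.5, 1.6, -0.5]
opening: 1.001
```

```bash
python3 - <<'E'
from h import *
snap('wrist','w1.png'); c=load('w1.png'); print(c['st']['eef_pos'],c['st']['tcp_rot'])
f=cv2.cvtColor(c['frame'],cv2.COLOR_RGB2BGR); im=cv2.resize(f,None,fx=1.5,fy=1.5)
R,t=pose(406.,-181,np.deg2rad(-9.2),90,True); draw(c,im,'tub',R,t,np.zeros(2),1.5); cv2.imwrite('pics/w1o.png',im)
E
```

```text
[ 413.91654555 -134.46399647  211.49444595] [ 3.14103367e+00 -3.83048783e-05  1.40154571e+00]
```

View pics/w1o.png

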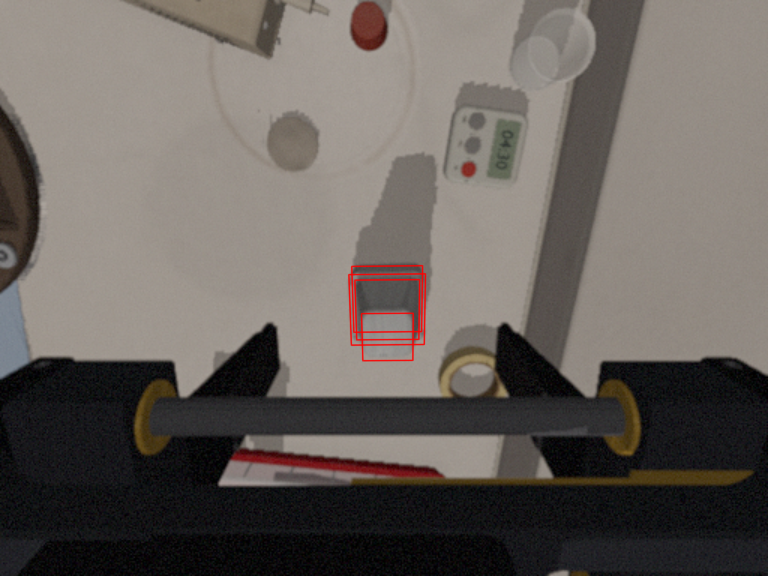

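arm_command([
  [[0,-0.06,-0.37,0,0],[0,0,0,-0.41,0],[0,0,0,-0.41,0],[0,0,0,-0.35,0],[0,0,0,-0.2,0],[0,0,0,0,0]],
])

```text
t: 2.28
eef_pos: [409.3, -168.1, 71.8]
tcp_rot: [3.134, 0.001, 1.401]
ft_force: [1.2, 0.4, 0.5]
opening: 0.998
```

Final adjustment and grip.

arm_command([
  [[0,-0.02,-0.03,-0.14,0],[0,0,0,0,0],[1,0,0,0,0],[1,0,0,0,0],[1,0,0,0,0],[1,0,0,0,0],[1,0,0,0,0],[1,0,0,0,0],[1,0,0,0,0],[1,0,0,0,0]],
])

```text
t: 3.12
eef_pos: [410.4, -168.1, 63.9]
tcp_rot: [3.129, 0.003, 1.405]
ft_force: [-0.7, 0.9, -0.7]
opening: 0.493
```

arm_command([
  [[1,0.02,0.11,0.01,0],[1,0.02,0.11,0.01,0],[1,0,0,0,0]],
])

```text
t: 3.37
eef_pos: [414.2, -144.7, 65.9]
tcp_rot: [3.129, 0.003, 1.403]
ft_force: [1.2, -0.2, -0.8]
opening: 0.466
```

```bash
python3 - <<'E'
from h import *
snap('scene','s1.png'); c=load('s1.png'); print(c['st']['eef_pos'])
f=cv2.cvtColor(c['frame'],cv2.COLOR_RGB2BGR); cv2.imwrite('pics/s1c.png',cv2.resize(f[200:360,220:440],None,fx=3.5,fy=3.5,interpolation=cv2.INTER_CUBIC))
E
```

```text
[ 414.24935403 -144.70305775   65.91814758]
```

View pics/s1c.png

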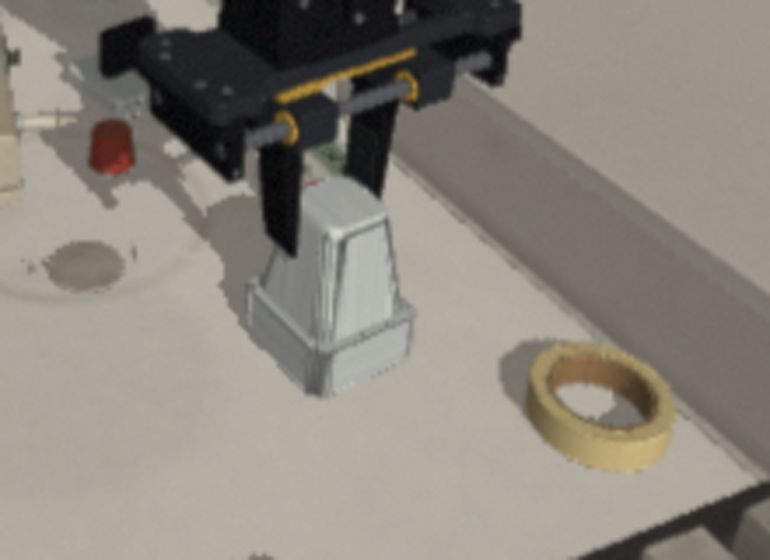

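```bash
python3 - <<'E'
from h import *
c=load('s1.png')
f=cv2.cvtColor(c['frame'],cv2.COLOR_RGB2BGR); im=cv2.resize(f[200:360,220:440],None,fx=3.5,fy=3.5,interpolation=cv2.INTER_CUBIC)
R,t=pose(406.,-181,np.deg2rad(-9.2),90,True); draw(c,im,'tub',R,t,np.array([220,200.]),3.5)
R,t=pose(410,-158,np.deg2rad(-9.2),90,True); draw(c,im,'tub',R,t,np.array([220,200.]),3.5,(0,255,0))
cv2.imwrite('pics/s1o.png',im)
E
```

```text
(no output)
```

View pics/s1o.png

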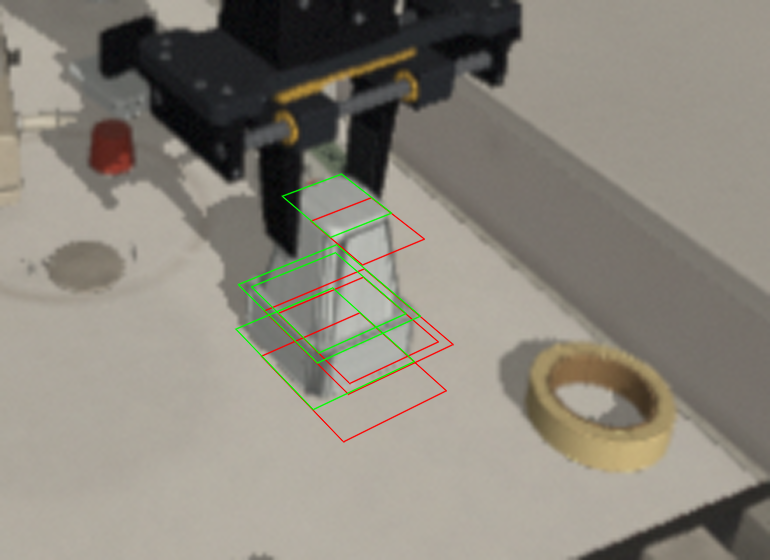

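arm_command([
  [[1,0,0,-0.05,0],[1,0.02,0.1,-0.05,0],[1,0.02,0.1,0,0],[1,0.02,0.1,0,0],[1,0,0,0,0]],
])

```text
t: 3.83
eef_pos: [420.5, -117.2, 60.0]
tcp_rot: [3.125, 0.007, 1.405]
ft_force: [-1.0, -0.2, -0.8]
opening: 0.48
```

```bash
cat >> h.py <<'E'
def sc(out,x0=200,y0=180,x1=440,y1=360,s=3.2,name='scene'):
    snap(name,out); c=load(out); print(c['st']['eef_pos'].round(1),c['st']['ft_force'].round(1),c['st']['opening'])
    f=cv2.cvtColor(c['frame'],cv2.COLOR_RGB2BGR); cv2.imwrite('pics/'+out,cv2.resize(f[y0:y1,x0:x1],None,fx=s,fy=s,interpolation=cv2.INTER_CUBIC))
E
python3 -c "
from h import *
sc('s2.png')"
```

```text
[ 420.5 -117.2   60. ] [-1.  -0.2 -0.8] 0.4802680737405879
```

View pics/s2.png

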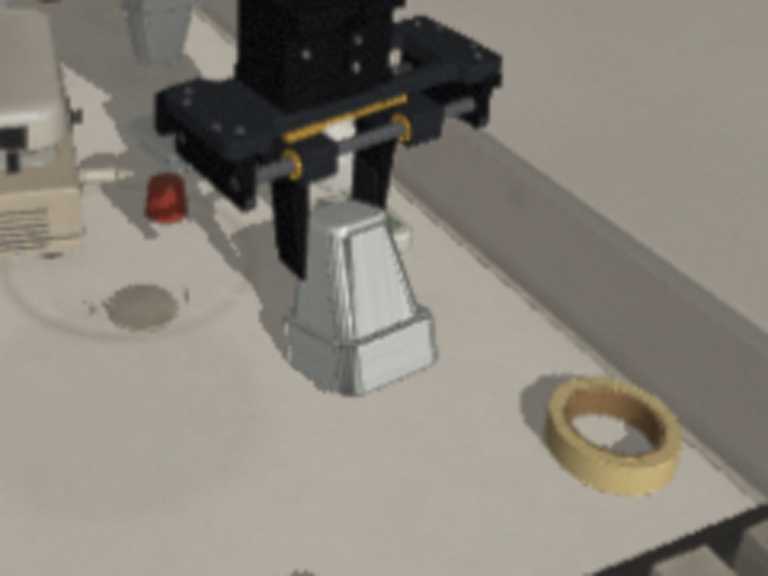

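arm_command([
  [[1,0.02,0.12,0,0],[1,0.02,0.12,-0.03,0],[1,0.02,0.12,-0.05,0],[1,0,0,0,0]],
])

```text
t: 4.22
eef_pos: [427.2, -82.1, 52.8]
tcp_rot: [3.122, 0.008, 1.403]
ft_force: [-1.6, 0.9, 3.4]
opening: 0.485
```

```bash
python3 -c "
from h import *
sc('s3.png')"
```

```text
[427.2 -82.1  52.8] [-1.6  0.9  3.4] 0.48527841768549124
```

View pics/s3.png

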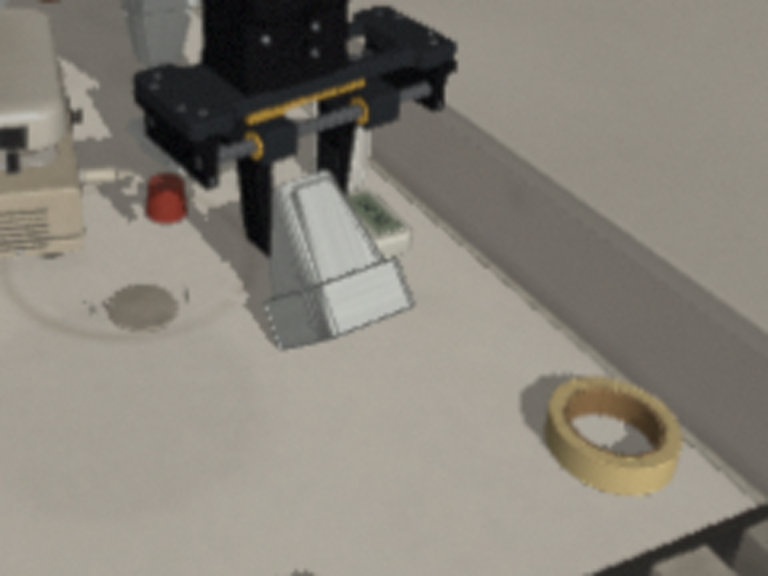

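arm_command([
  [[1,0.01,0.08,-0.08,0],[1,0.01,0.08,-0.1,0],[1,0.01,0.06,-0.1,0],[1,0,0,0,0]],
])

```text
t: 4.6
eef_pos: [431.6, -60.4, 25.3]
tcp_rot: [3.118, 0.007, 1.402]
ft_force: [-1.0, 0.3, 1.0]
opening: 0.474
```

```bash
python3 -c "
from h import *
sc('s4.png')"
```

```text
[431.6 -60.4  25.3] [-1.   0.3  1. ] 0.4736417588921974
```

View pics/s4.png

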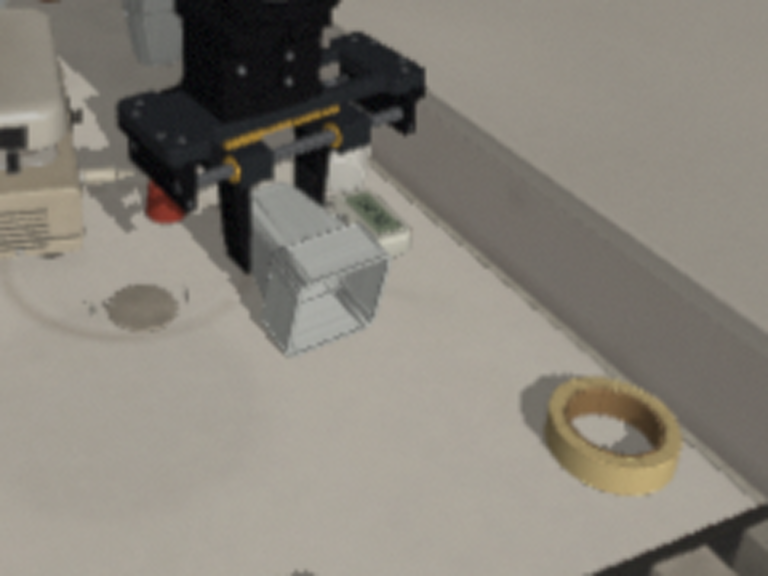

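arm_command([
  [[1,0,0.03,-0.08,0],[1,0,0.03,-0.08,0],[1,0,0,0,0]],
])

```text
t: 4.9
eef_pos: [432.6, -55.5, 9.3]
tcp_rot: [3.115, 0.008, 1.401]
ft_force: [-0.4, 3.6, 5.0]
opening: 0.46
```

```bash
python3 -c "
from h import *
sc('s5.png')"
```

```text
[432.6 -55.5   9.3] [-0.4  3.6  5. ] 0.4599020205051037
```

View pics/s5.png

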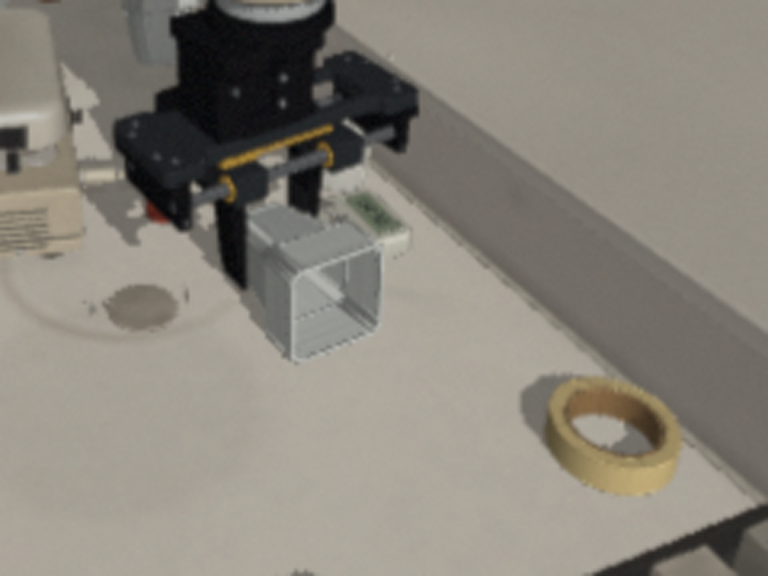

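arm_command([
  [[0,0,0,0,0],[0,0,0,0,0],[0,0,0,0,0],[0,0,0,0,0],[0,0,0,0,0],[0,0,0,0.41,0],[0,0,0,0.41,0],[0,0,0,0.41,0],[0,0,0.2,0.41,0],[0,0,0,0,0]],
])

```text
t: 5.78
eef_pos: [429.4, -37.9, 170.3]
tcp_rot: [3.13, 0.006, 1.398]
ft_force: [0.1, -1.0, 0.0]
opening: 0.998
```

```bash
python3 -c "
from h import *
sc('s6.png'); snap('wrist','w2.png')"
```

```text
[429.4 -37.9 170.3] [ 0.1 -1.   0. ] 0.9977198696453515
```

View pics/s6.png

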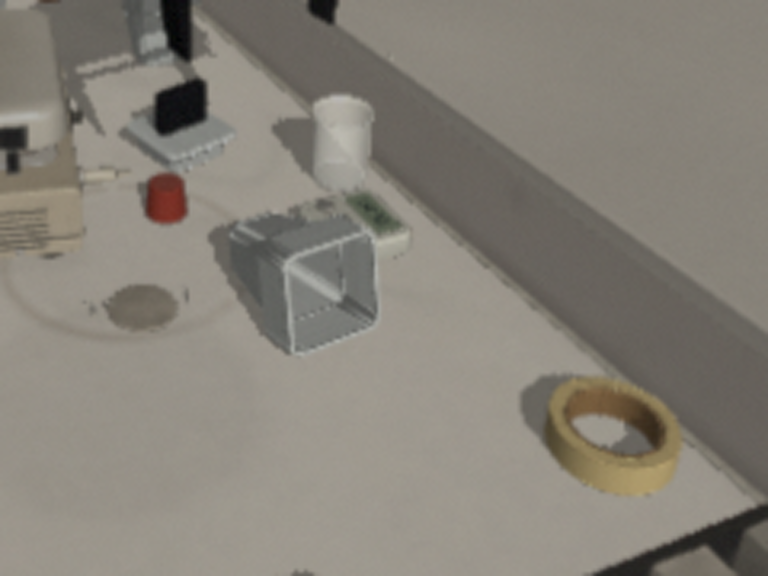

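View pics/w2.png

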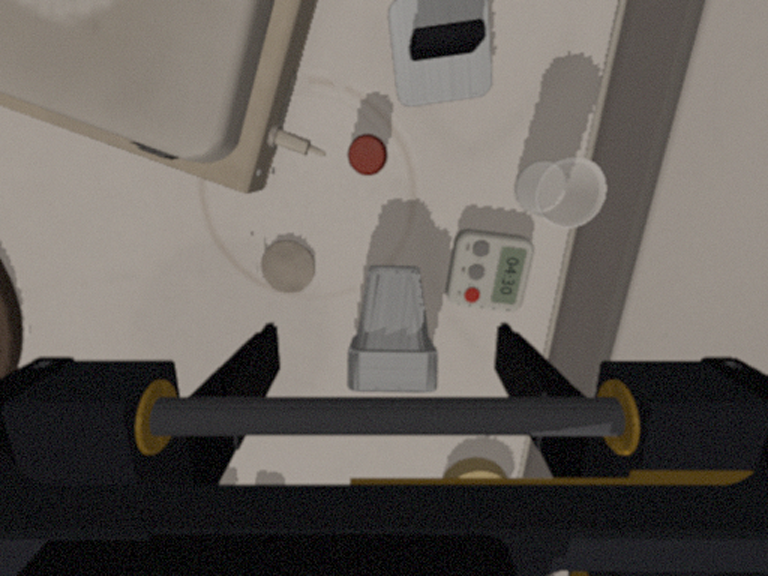

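```bash
cat >> h.py <<'E'
def lying(x,y,ang,b=np.deg2rad(13.1),z=18.5):
    d=np.array([np.cos(ang),np.sin(ang),0]); Z=np.array([0,0,1.])
    zt=np.cos(b)*d+np.sin(b)*Z; yt=np.cross(Z,d); xt=np.cross(yt,zt)
    return np.stack([xt,yt,zt],1),np.array([x,y,z])
E
python3 - <<'E'
from h import *
c=load('w2.png'); print(c['st']['eef_pos'])
f=cv2.cvtColor(c['frame'],cv2.COLOR_RGB2BGR); o=np.array([200,160.]); im=cv2.resize(f[160:280,200:330],None,fx=5,fy=5,interpolation=cv2.INTER_CUBIC)
print('coll top near edge c',atz(c,393.5,344,64),'rim top',atz(c,393.5,391,71),'small top',atz(c,395,266,37))
R,t=lying(431,-39,np.deg2rad(-99.5)); draw(c,im,'tub',R,t,o,5); cv2.imwrite('pics/w2o.png',im)
E
```

```text
[428.99586736 -38.45655598 168.01393445]
coll top near edge c [426.55909512 -84.58595757  64.        ] rim top [ 420.83318665 -117.35335129   71.        ] small top [436.66852185 -35.54699357  37.        ]
```

View pics/w2o.png

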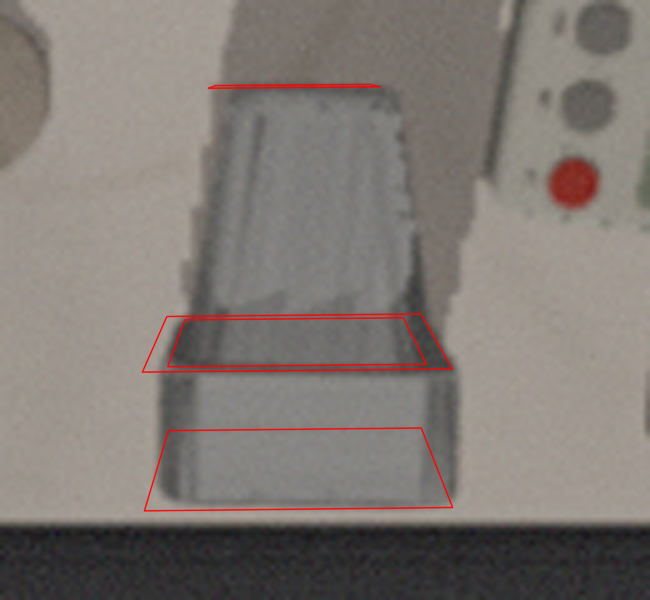

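arm_command([
  [[0,-0.04,-0.38,0,0.01],[0,-0.03,-0.3,0,0],[0,0,-0.03,-0.4,0],[0,0,0,-0.4,0],[0,0,0,-0.4,0],[0,0,0,-0.2,0],[0,0,0,0,0]],
])

```text
t: 6.47
eef_pos: [417.8, -112.5, 15.5]
tcp_rot: [3.137, 0.005, 1.41]
ft_force: [-0.1, 1.1, -0.1]
opening: 0.999
```

arm_command([
  [[0,0.03,0.06,0,0],[0,0,0,0,0],[1,0,0,0,0],[1,0,0,0,0],[1,0,0,0,0],[1,0,0,0,0],[1,0,0,0,0],[1,0,0,0,0]],
])

```text
t: 7.13
eef_pos: [421.4, -106.0, 18.3]
tcp_rot: [3.136, 0.006, 1.411]
ft_force: [0.2, -0.5, -1.4]
opening: 0.702
```

arm_command([
  [[1,0,0,0.3,0],[1,0,0,0.41,0],[1,0,0,0.41,0],[1,0,0,0.2,0.15],[1,0,0,0.1,0.155],[1,0,0,0,0.155],[1,0,0,0,0.155],[1,0,0,0,0.155],[1,0,0,0,0.155],[1,0,0,0,0.155],[1,0,0,0,0.155],[1,0,0,0,0]],
])

```text
t: 8.13
eef_pos: [418.9, -105.2, 169.9]
tcp_rot: [3.136, 0.012, 2.41]
ft_force: [0.2, 0.3, -1.3]
opening: 0.696
```

```bash
python3 -c "
from h import *
snap('scene','s7.png'); snap('wrist','w3.png')"
```

```text
(no output)
```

View pics/s7.png

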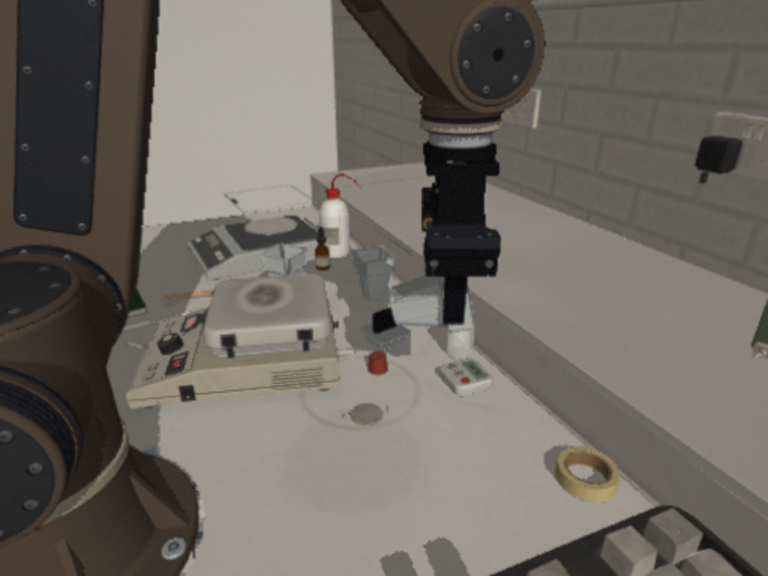

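View pics/w3.png

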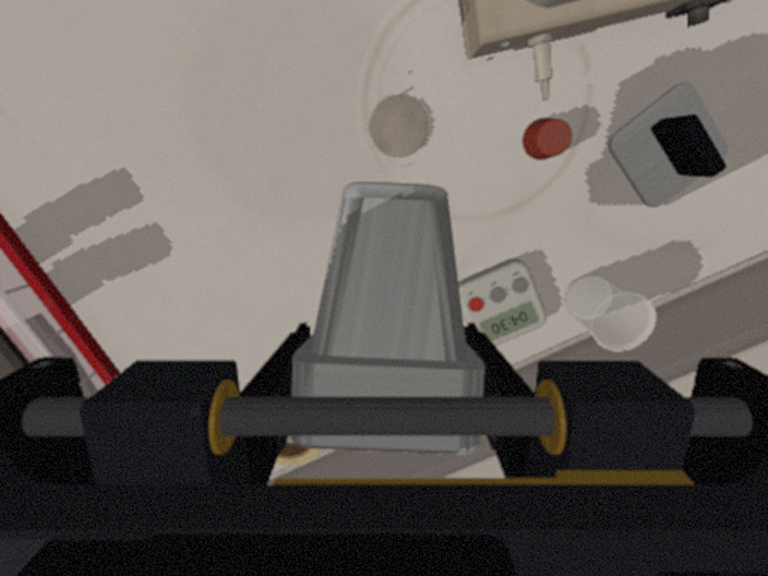

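```bash
python3 - <<'E'
from h import *
c=load('w2.png')
for u,v in [(700,5),(648,200),(607,360)]: print(atz(c,u,v,95).round(1), end=' ')
for u,v in [(619,5),(575,180),(545,350)]: print('b',atz(c,u,v,0).round(1), end=' ')
c=load('w1.png')
for u,v in [(642,5),(590,280),(560,460)]: print('w1',atz(c,u,v,95).round(1))
for u,v in [(580,5),(540,280)]: print('w1b',atz(c,u,v,0).round(1))
c=load('top0.png')
for u,v in [(360,197),(420,214),(500,240),(600,269)]: print('top',atz(c,u,v,95).round(1))
E
python3 - <<'E'
import cv2
f=cv2.imread('pics/top0.png'); cv2.imwrite('pics/led.png',cv2.resize(f[170:310,380:640],None,fx=3,fy=3))
E
```

```text
[611.4  86.   95. ] [585.9  -7.8  95. ] [ 560.2 -105.3   95. ] b [622.1 113.7   0. ] b [586.3  -1.    0. ] b [ 553.4 -142.7    0. ] w1 [591.3   5.3  95. ]
w1 [ 554.8 -160.3   95. ]
w1 [ 525.2 -307.5   95. ]
w1b [597.7  34.4   0. ]
w1b [ 550.9 -186.5   -0. ]
top [640.8 139.3  95. ]
top [611.3  25.3  95. ]
top [ 565.9 -126.8   95. ]
top [ 516.1 -319.6   95. ]
```

View pics/led.png

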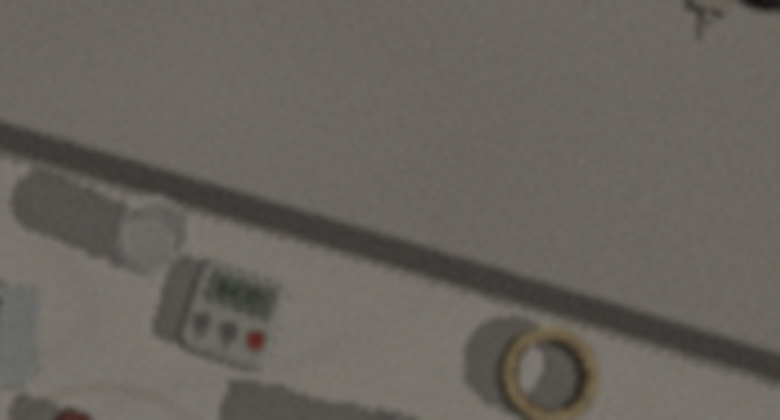

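arm_command([
  [[1,0,0,0,0.155],[1,0,0,0,0.155],[1,0,0,0,0.155],[1,0,0,0,0.155],[1,0,0,0,0]],
])

```text
t: 8.65
eef_pos: [418.6, -105.0, 169.9]
tcp_rot: [3.136, 0.011, 2.885]
ft_force: [0.3, -0.1, -2.3]
opening: 0.694
```

arm_command([
  [[1,0.3,-0.05,0,0],[1,0.3,-0.05,0,0],[1,0.3,-0.05,-0.1,0],[1,0.3,-0.05,-0.2,0],[1,0.05,0,-0.1,0],[1,0,0,0,0]],
])

```text
t: 9.15
eef_pos: [548.0, -125.3, 128.8]
tcp_rot: [3.136, 0.013, 2.839]
ft_force: [-0.9, -0.1, -1.7]
opening: 0.701
```

```bash
python3 -c "
from h import *
sc('s8.png',240,80,420,220,4.2); sc('w4.png',0,0,512,384,1.5,'wrist')"
```

```text
[ 548.  -125.3  128.8] [-0.9 -0.1 -1.7] 0.700610955165829
[ 547.6 -125.3  129.6] [-1.6  1.  -1. ] 0.6972579293443734
```

View pics/s8.png

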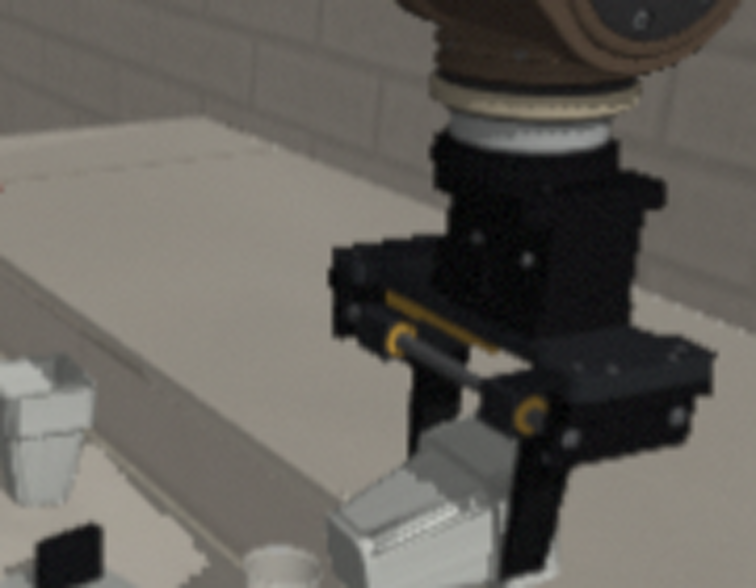

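View pics/w4.png

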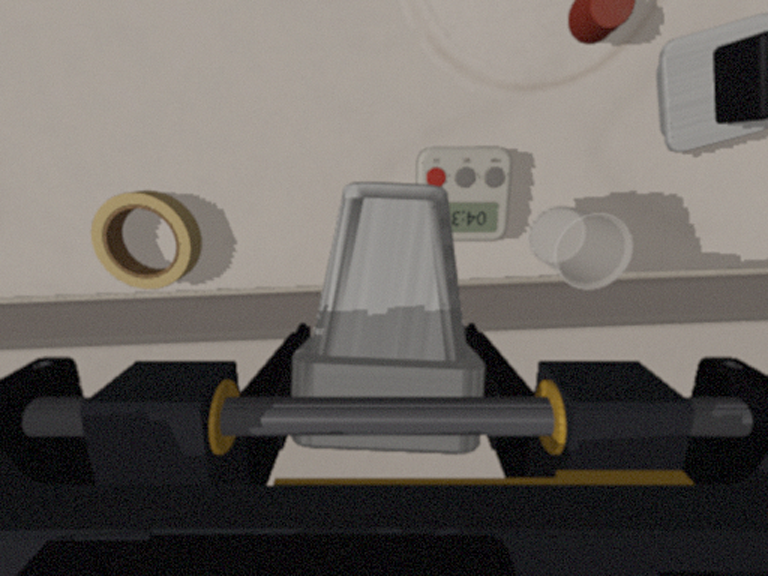

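```bash
python3 - <<'E'
from h import *
c=load('w4.png')
n=np.array([0.969,-0.246])
for u,v,z in [(20,348,95),(240,338,95),(700,322,95),(40,300,0),(720,276,0)]:
    X=atz(c,u,v,z); print(X.round(1), 'ndist from P', ((X[:2]-c['st']['eef_pos'][:2])@n).round(1))
E
```

```text
[ 505.9 -313.2   95. ] ndist from P 5.8
[ 535.2 -201.4   95. ] ndist from P 6.7
[598.6  30.4  95. ] ndist from P 11.1
[ 492.5 -376.7    0. ] ndist from P 8.5
[625.5 109.6   0. ] ndist from P 17.7
```

arm_command([
  [[1,-0.12,0.03,0,0.06],[1,0,0,-0.15,0],[1,0,0,-0.1,0],[1,0,0,0,0]],
])

```text
t: 9.58
eef_pos: [531.7, -121.8, 108.6]
tcp_rot: [3.137, 0.016, 2.882]
ft_force: [-0.8, -0.3, -1.8]
opening: 0.7
```

```bash
python3 -c "
from h import *
sc('s9.png',240,80,420,220,4.2)"
```

```text
[ 531.7 -121.8  108.6] [-0.8 -0.3 -1.8] 0.6997513324856313
```

View pics/s9.png

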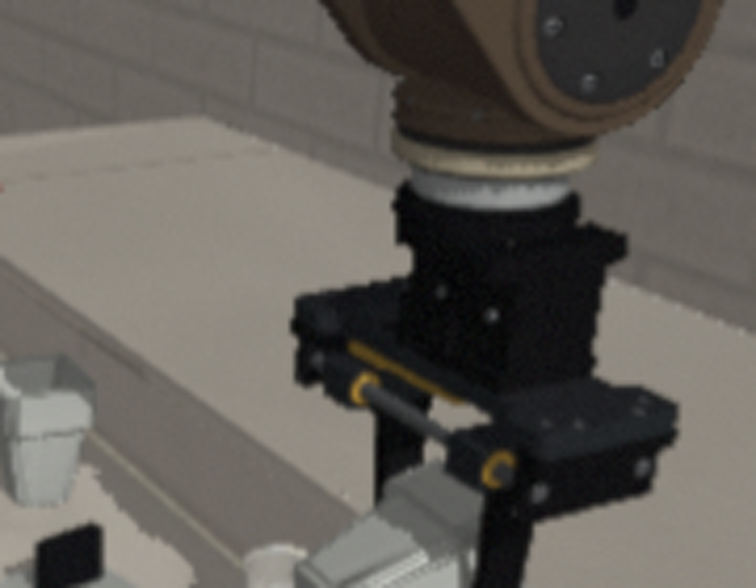

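arm_command([
  [[1,0.04,-0.01,-0.04,0],[1,0,0,-0.07,0],[1,0,0,0,0]],
])

```text
t: 9.88
eef_pos: [536.8, -123.3, 102.7]
tcp_rot: [3.137, 0.021, 2.879]
ft_force: [-0.4, 0.8, -1.4]
opening: 0.687
```

arm_command([
  [[1,-0.03,0.01,-0.08,0],[1,-0.03,0.01,-0.08,0],[1,0,0,0,0]],
])

```text
t: 10.13
eef_pos: [534.2, -122.6, 91.8]
tcp_rot: [3.138, 0.033, 2.877]
ft_force: [-0.5, -0.1, -1.3]
opening: 0.692
```

```bash
python3 -c "
from h import *
sc('s10.png',220,120,400,260,4.2);sc('w5.png',0,0,512,384,1.5,'wrist')"
```

```text
[ 534.2 -122.6   91.8] [-0.5 -0.1 -1.3] 0.6921722171812902
[ 534.5 -122.7   92.1] [-0.4 -0.1 -0.6] 0.6942146842614957
```

View pics/s10.png

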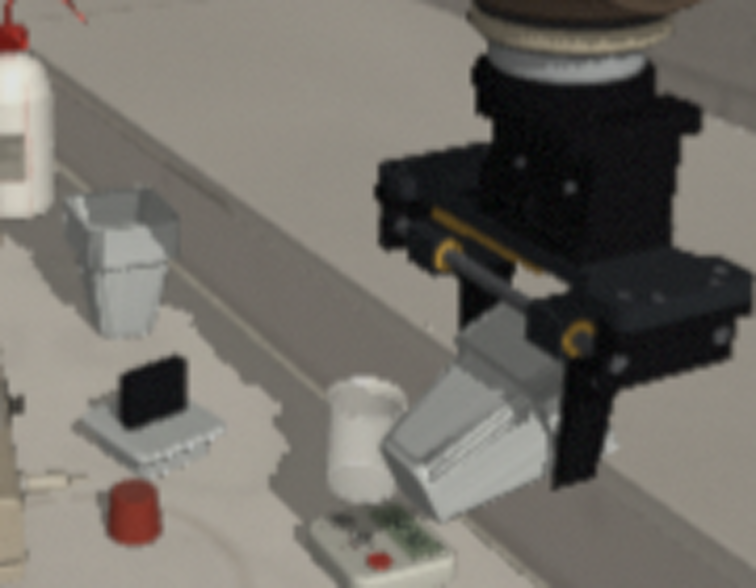

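View pics/w5.png

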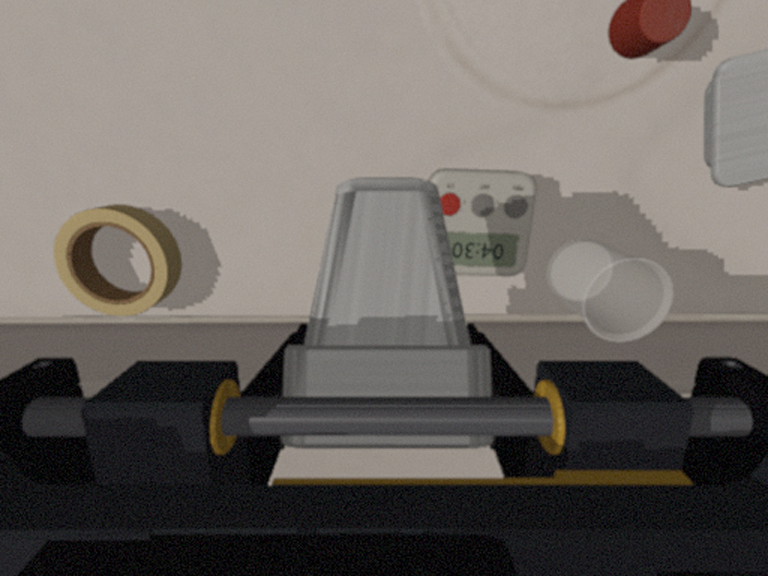

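arm_command([
  [[1,-0.04,0.01,-0.08,0],[1,-0.02,0,-0.09,0],[1,0,0,-0.09,0],[1,0,0,0,0]],
])

```text
t: 10.57
eef_pos: [530.3, -121.5, 69.5]
tcp_rot: [3.138, 0.04, 2.877]
ft_force: [-0.1, -0.9, -3.1]
opening: 0.693
```

```bash
python3 -c "
from h import *
sc('s11.png',220,120,400,260,4.2);sc('w6.png',0,0,512,384,1.5,'wrist')"
```

```text
[ 530.3 -121.5   69.5] [-0.1 -0.9 -3.1] 0.6933438977156046
[ 530.7 -121.6   69.9] [ 0.1 -0.5 -0.7] 0.6938949917916166
```

View pics/s11.png

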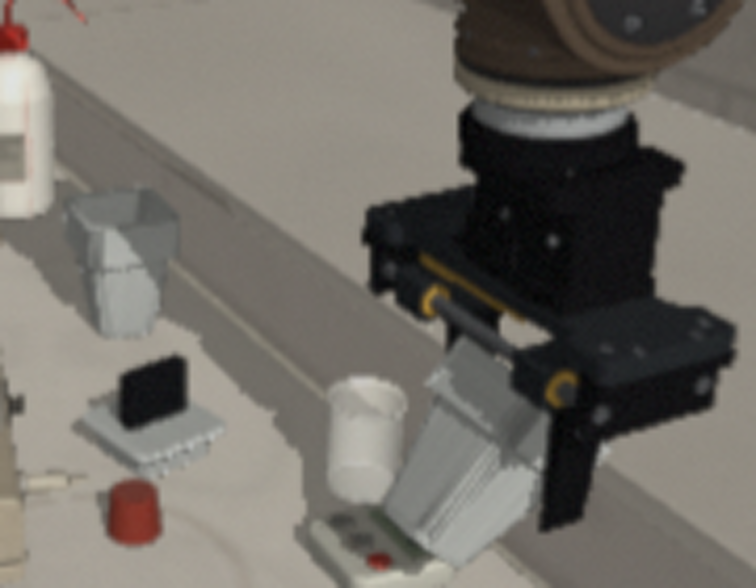

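View pics/w6.png

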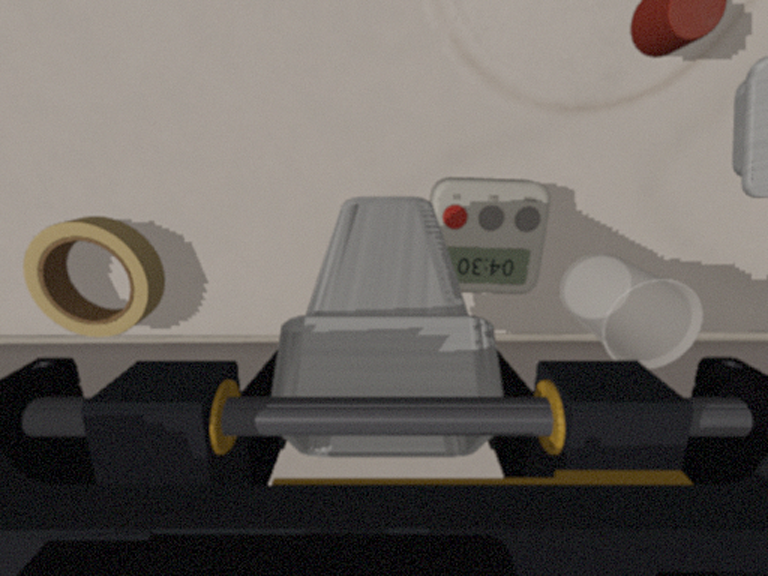

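arm_command([
  [[1,0.02,-0.01,-0.04,0],[1,0.05,-0.02,-0.02,0],[1,0.05,-0.02,0,0],[1,0,0,0,0]],
])

```text
t: 11.0
eef_pos: [533.8, -122.2, 64.1]
tcp_rot: [3.135, 0.018, 2.877]
ft_force: [0.8, -0.9, -1.0]
opening: 0.693
```

```bash
python3 -c "
from h import *
sc('s12.png',220,120,400,260,4.2);sc('w7.png',0,0,512,384,1.5,'wrist')"
```

```text
[ 533.8 -122.2   64.1] [ 0.8 -0.9 -1. ] 0.6930141003741067
[ 534.  -122.3   64. ] [-0.1  0.8 -1. ] 0.6931463729063874
```

View pics/s12.png

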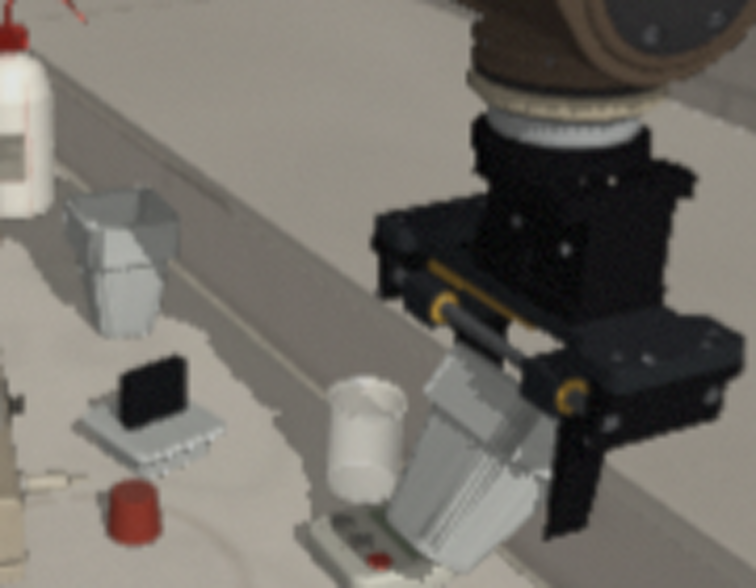

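arm_command([
  [[1,0.1,-0.03,0,0],[1,0.1,-0.03,0,0],[1,0,0,0,0]],
])

```text
t: 11.35
eef_pos: [540.5, -124.0, 61.7]
tcp_rot: [3.133, -0.015, 2.878]
ft_force: [0.5, -0.2, -1.5]
opening: 0.693
```

```bash
python3 -c "
from h import *
sc('s13.png',220,120,400,260,4.2);sc('w8.png',0,0,512,384,1.5,'wrist')"
```

```text
[ 540.5 -124.    61.7] [ 0.5 -0.2 -1.5] 0.6930497747936102
[ 540.8 -124.    61.6] [ 0.6 -0.4 -1.4] 0.6921794757693472
```

View pics/s13.png

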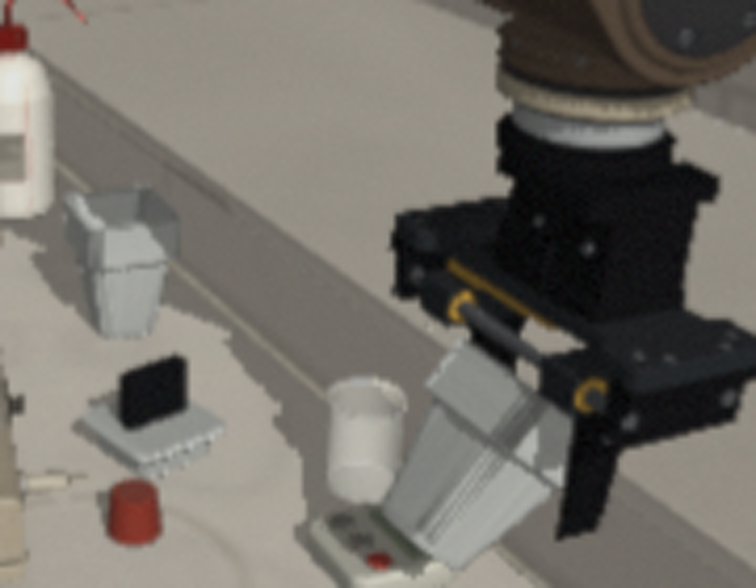

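View pics/w8.png

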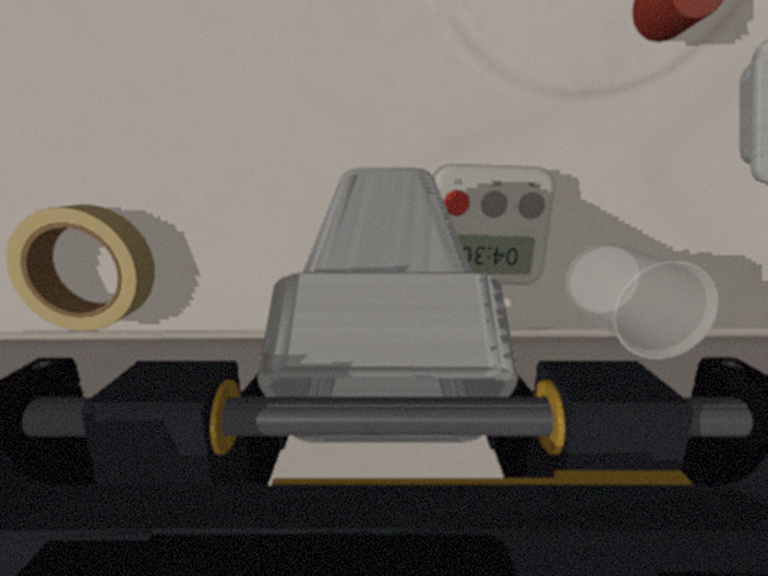

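arm_command([
  [[1,-0.15,0.0,0,0],[1,-0.02,0,-0.08,0],[1,-0.1,0.0,-0.08,0],[1,-0.15,0.02,-0.05,0],[1,-0.15,0.02,-0.02,0],[1,0,0,0,0]],
])

```text
t: 11.95
eef_pos: [488.6, -122.3, 36.8]
tcp_rot: [3.135, 0.002, 2.877]
ft_force: [0.8, -0.2, -0.7]
opening: 0.693
```

```bash
python3 -c "
from h import *
sc('s14.png',220,120,400,260,4.2);sc('w9.png',0,0,512,384,1.5,'wrist')"
```

```text
[ 488.6 -122.3   36.8] [ 0.8 -0.2 -0.7] 0.6931204323905401
[ 490.3 -122.9   37.2] [ 0.1  0.4 -0.7] 0.6890686827063199
```

View pics/s14.png

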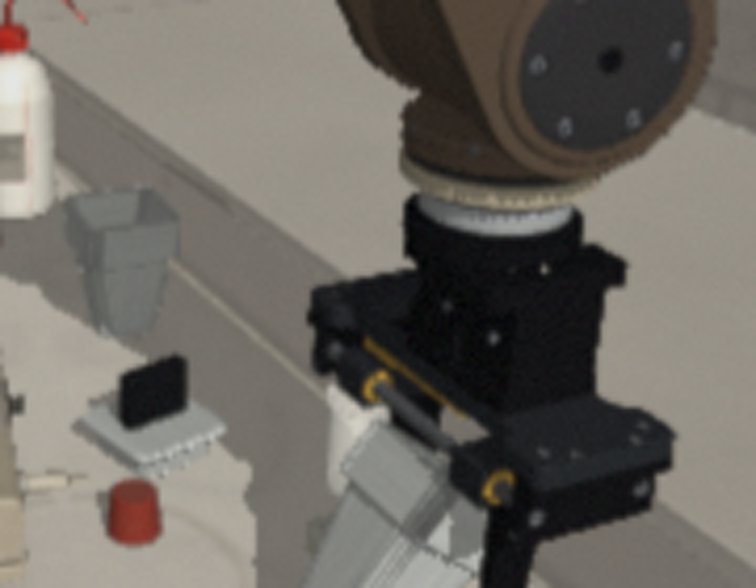

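View pics/w9.png

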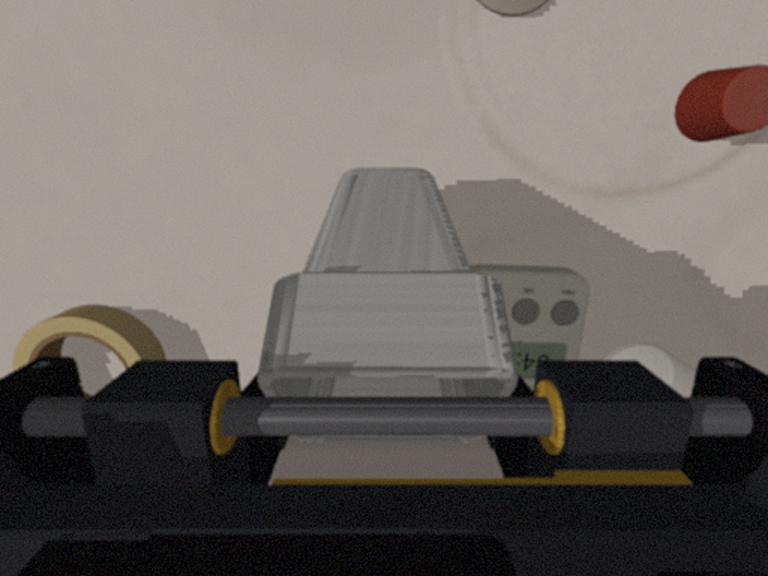

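```bash
cat > fit.py <<'E'
from h import *
from scipy.optimize import least_squares
def fit(c,obs,ang,x0):
    # obs: list of (u,v,(lx,lz)) midpoints in 1.5x px ; params a(along n from P), h, b
    P=c['st']['eef_pos']; d=np.array([np.cos(ang),np.sin(ang)])
    def model(p):
        R,t=lying(P[0]+p[0]*d[0]-p[3]*d[1],P[1]+p[0]*d[1]+p[3]*d[0],ang,p[2],p[1]); return R,t
    def res(p):
        R,t=model(p); r=[]
        for u,v,L in obs:
            q=proj(c,R@np.array(L)+t); r+= [q[1]-v] + ([q[0]-u] if u else [])
        return r
    s=least_squares(res,x0); return s.x,model(s.x),s.cost
E
python3 - <<'E'
from fit import *
c=load('w9.png'); ang=c['st']['tcp_rot'][2]-np.pi
# lying x axis: xt=yt x zt -> which way? top face
R,t=lying(0,0,ang,0.3,0); print(R[:,0])
sgn=1 if R[2,0]>0 else -1
obs=[(390,168,(sgn*19,0,0)),(384,272,(sgn*33,0,60)),(390,383,(sgn*33,0,90)),(345,170,(sgn*19,-14,0)),(435,170,(sgn*19,14,0))]
obs2=[(390,168,(sgn*19,0,0)),(384,272,(sgn*33,0,60)),(390,383,(sgn*33,0,90))]
for o in (obs,obs2):
    x,(R,t),cost=fit(c,o,ang,[-40,40,1.0,0]); print(x,np.degrees(x[2]),t,cost)
f=cv2.cvtColor(c['frame'],cv2.COLOR_RGB2BGR); im=cv2.resize(f,None,fx=1.5,fy=1.5)
draw(c,im,'tub',R,t,np.zeros(2),1.5); cv2.imwrite('pics/w9o.png',im)
E
```

```text
[ 0.2852236  -0.07732846 -0.95533649]
[-60.13522057  41.24015069   0.97795106   0.34968883] 56.03246824356309 [ 432.34546596 -106.78078504   41.24015069] 66.29163114792722
[-61.03929839  35.67024508   0.93184375   0.10045347] 53.39071401011587 [ 431.40767114 -106.78476738   35.67024508] 15.052886881579896
```

View pics/w9o.png

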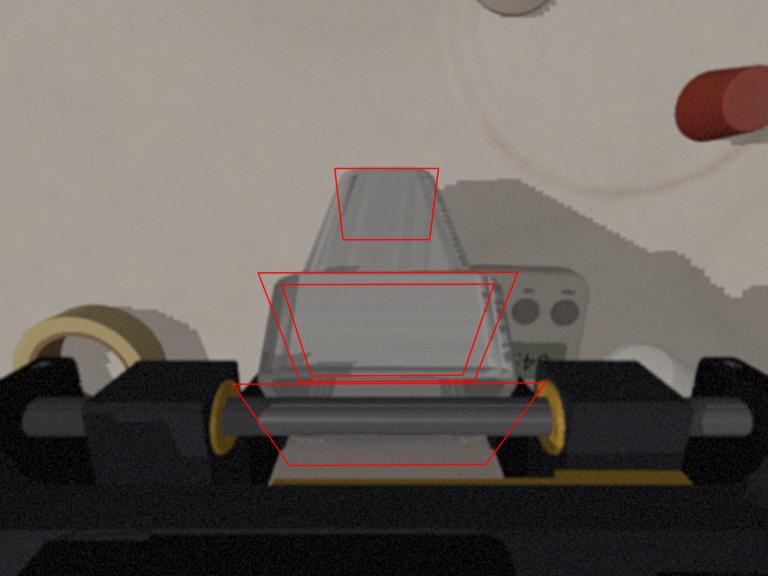

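```bash
cat >> fit.py <<'E'
def go(img,obs,x0=(-50,30,0.8,0),out=None,flags=None):
    c=load(img); ang=c['st']['tcp_rot'][2]-np.pi
    x,(R,t),cost=fit(c,obs,ang,list(x0)); print('along,h,theta,lat',x[:2].round(1),np.degrees(x[2]).round(1),x[3].round(1),'cost',round(cost,1))
    lo=[(R@np.array(p)+t)[2] for L in MODEL['tub'] for p in L]; print('lowest z',min(lo))
    P=c['st']['eef_pos']-[0,0,-19]; print('grasp pt in tub',(R.T@(P-t)).round(1))
    f=cv2.cvtColor(c['frame'],cv2.COLOR_RGB2BGR); im=cv2.resize(f,None,fx=1.5,fy=1.5); draw(c,im,'tub',R,t,np.zeros(2),1.5); cv2.imwrite('pics/'+out,im)
    return x,R,t
E
python3 - <<'E'
from fit import *
s=-1
obs=[(None,168,(s*19,0,0)),(None,270,(s*33,0,60)),(None,385,(s*33,0,90)),(345,170,(s*19,-14,0)),(435,170,(s*19,14,0)),(262,385,(s*24,-33,90)),(518,385,(s*24,33,90)),(272,290,(s*24,-33,60)),(500,290,(s*24,33,60))]
for sw in (1,-1):
    o=[(u,v,(l[0],sw*l[1],l[2])) for u,v,l in obs]
    go('w9.png',o,out='w9o.png')
    if sw==1: import shutil; shutil.copy('pics/w9o.png','pics/w9o1.png')
E
```

```text
along,h,theta,lat [-61.5  26.9] 50.7 0.6 cost 168.7
lowest z 14.908155979452957
grasp pt in tub [29.1 -0.6 61.6]
along,h,theta,lat [ -47.1 -112. ] -4.3 2.9 cost 65910.1
lowest z -151.69420890255776
grasp pt in tub [-171.3   -2.9   34.4]
```

View pics/w9o1.png

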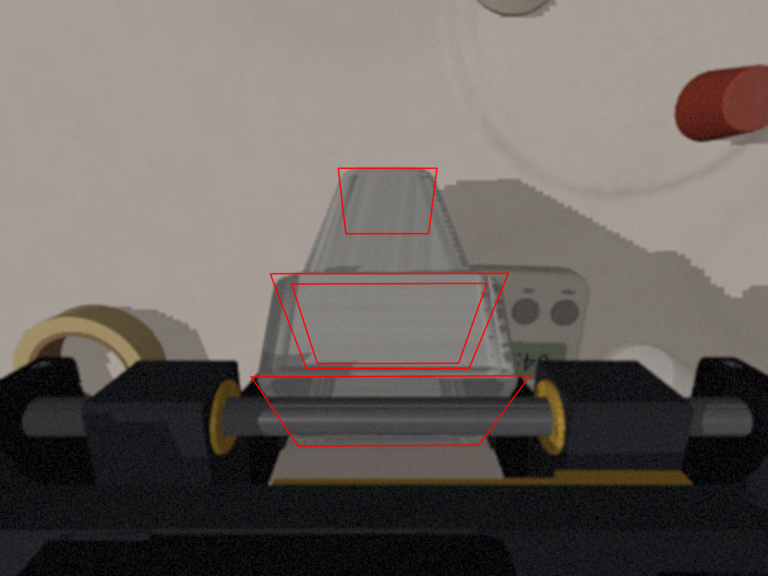

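arm_command([
  [[1,0.2,-0.05,0.02,0],[1,0.18,-0.05,0,0],[1,0,0,0,0]],
])

```text
t: 12.3
eef_pos: [534.3, -134.4, 40.2]
tcp_rot: [3.135, 0.009, 2.877]
ft_force: [-0.7, -0.4, -0.9]
opening: 0.692
```

```bash
python3 -c "
from h import *
sc('w10.png',0,0,512,384,1.5,'wrist')"
```

```text
[ 534.3 -134.4   40.2] [-0.7 -0.4 -0.9] 0.6923857085365344
```

View pics/w10.png

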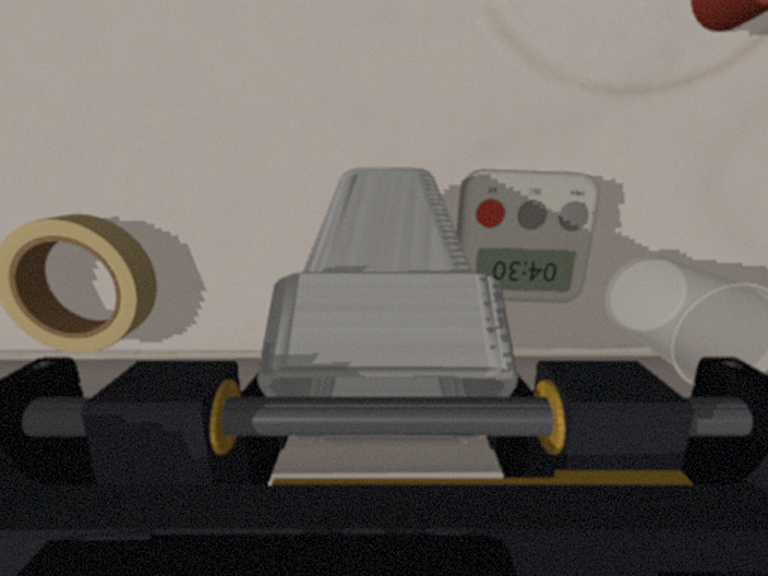

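```bash
python3 - <<'E'
from h import *
c=load('w10.png'); n=np.array([0.966,-0.26])
for u,v,z in [(60,357,0),(230,356,0),(550,353,0)]:
    X=atz(c,u,v,z); print(X.round(1), ((X[:2]-c['st']['eef_pos'][:2])@n).round(1))
E
```

```text
[ 511.1 -311.3    0. ] 23.5
[ 535.  -222.5    0. ] 23.6
[579.8 -53.5   0. ] 22.8
```

arm_command([
  [[1,0,0,-0.09,0],[1,0,0,-0.08,0],[1,0,0,0,0]],
])

```text
t: 12.6
eef_pos: [532.9, -133.6, 21.4]
tcp_rot: [3.135, 0.009, 2.877]
ft_force: [-0.5, 0.4, -1.4]
opening: 0.696
```

```bash
python3 -c "
from h import *
sc('s15.png',220,120,400,260,4.2); sc('w11.png',0,0,512,384,1.5,'wrist')"
```

```text
[ 532.9 -133.6   21.4] [-0.5  0.4 -1.4] 0.6958964402256002
[ 532.9 -133.6   21.9] [ 0.3  0.5 -1.2] 0.6926689270621689
```

View pics/s15.png

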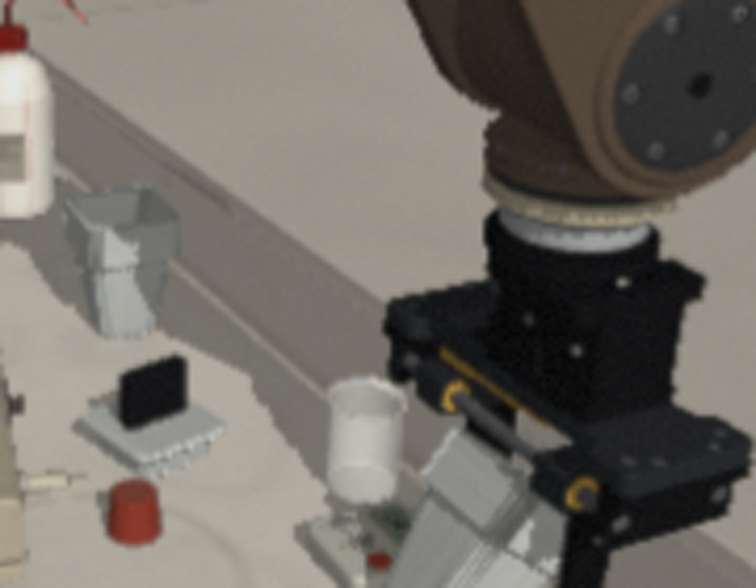

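View pics/w11.png

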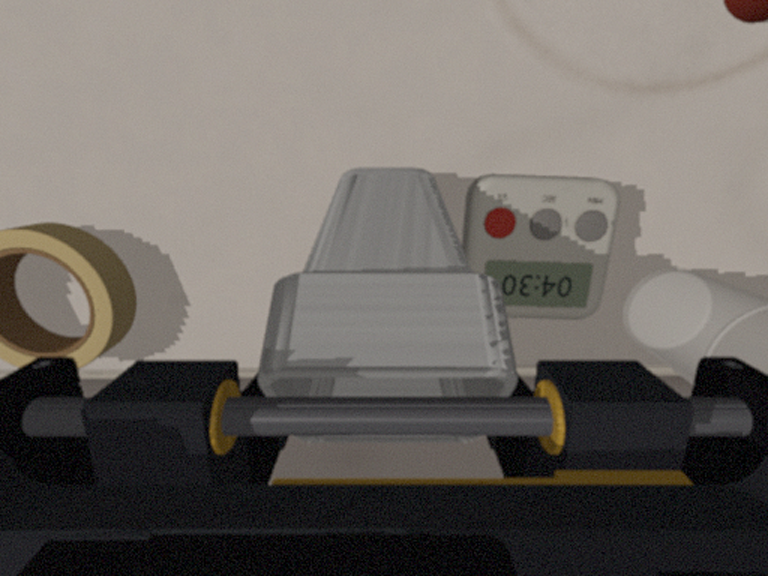

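arm_command([
  [[1,0.05,-0.01,0,0],[1,0,0,0,0],[0,0,0,0,0],[0,0,0,0,0],[0,0,0,0,0],[0,0,0,0,0],[0,0,0,0,0]],
])

```text
t: 13.28
eef_pos: [538.6, -134.9, 23.4]
tcp_rot: [3.135, 0.011, 2.877]
ft_force: [-0.4, -0.1, -0.4]
opening: 0.973
```

```bash
python3 -c "
from h import *
sc('s16.png',220,120,400,260,4.2); sc('w12.png',0,0,512,384,1.5,'wrist')"
```

```text
[ 538.6 -134.9   23.4] [-0.4 -0.1 -0.4] 0.9733498486090788
[ 538.6 -134.9   23.4] [-0.5  0.3 -0.2] 0.9859553597126667
```

View pics/w12.png

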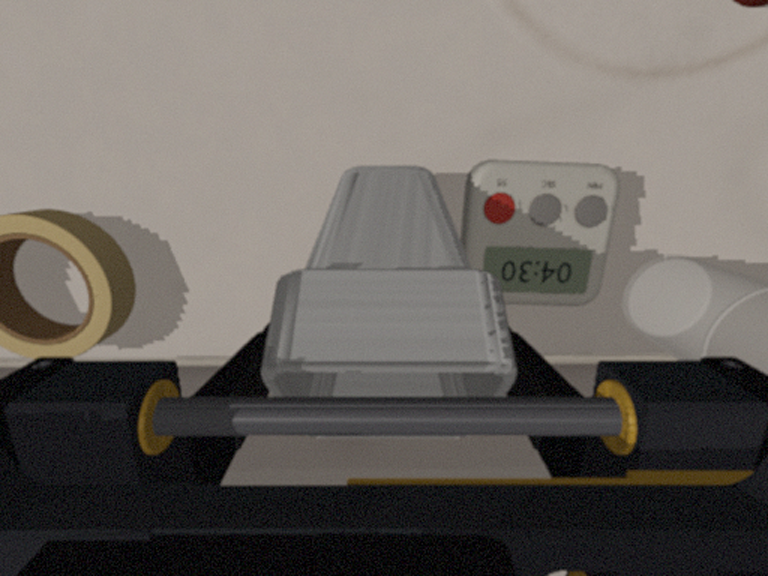

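arm_command([
  [[0,0,0,0.3,0],[0,0,0,0.41,0],[1,0,0,0.41,0],[1,-0.3,0.08,0.1,0],[1,-0.38,0.1,0,0],[1,-0.38,0.1,0,0],[1,0,0,0,0]],
])

```text
t: 13.97
eef_pos: [428.0, -105.5, 149.3]
tcp_rot: [3.136, 0.01, 2.877]
ft_force: [0.3, 0.3, 0.5]
opening: 0.706
```

```bash
python3 -c "
from h import *
sc('s17.png',220,150,420,300,3.8); sc('w13.png',0,0,512,384,1.5,'wrist')"
```

```text
[ 428.  -105.5  149.3] [0.3 0.3 0.5] 0.7062122785773399
[ 431.3 -106.8  149.9] [0.7 0.  1. ] 0.6606541707163904
```

View pics/s17.png

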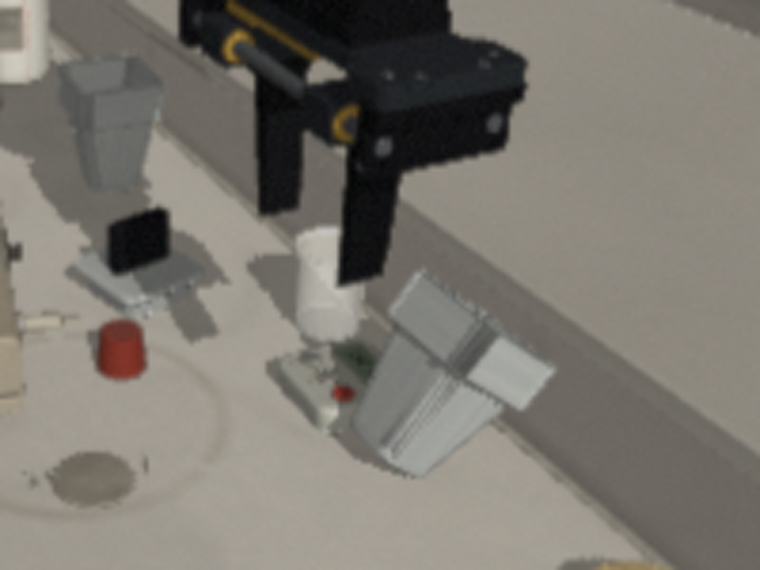

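View pics/w13.png

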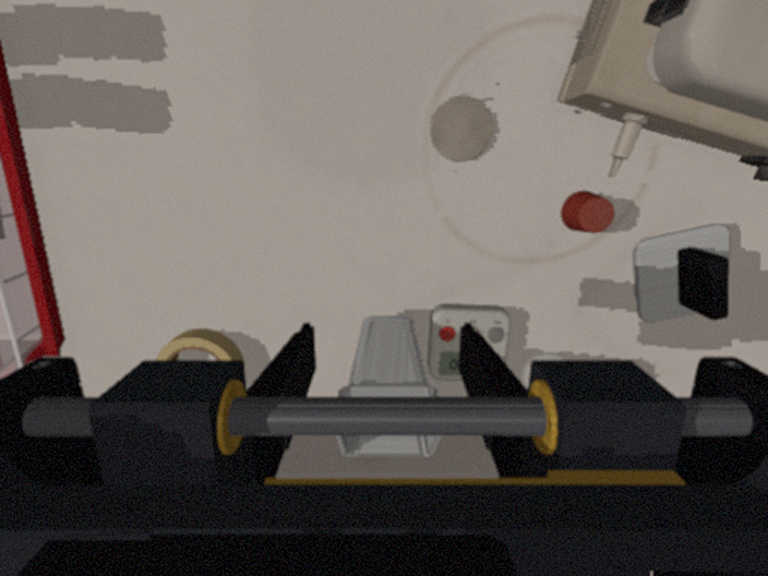

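```bash
python3 - <<'E'
from h import *
c=load('w13.png'); n=np.array([0.966,-0.26])
for u,v,z in [(363,317,24),(412,318,24),(388,317,24),(388,317,30)]:
    X=atz(c,u,v,z); print(X.round(1), ((X[:2]-c['st']['eef_pos'][:2])@n).round(1),((X[:2]-c['st']['eef_pos'][:2])@[0.26,.966]).round(1))
print(c['st']['eef_pos'],c['st']['opening'])
E
```

```text
[ 460.7 -131.9   24. ] 34.9 -16.6
[471.2 -96.7  24. ] 35.9 20.1
[ 465.7 -113.8   24. ] 35.0 2.1
[ 463.4 -113.3   30. ] 32.7 2.1
[ 431.29439636 -106.76535316  149.87209436] 0.6606541707163904
```

arm_command([
  [[1,0,0.01,-0.41,0],[1,0,0,-0.41,0],[1,0,0,-0.41,0],[1,0,0,-0.1,0],[1,0,0,0,0]],
])

```text
t: 14.48
eef_pos: [441.0, -109.5, 13.4]
tcp_rot: [3.138, 0.029, 2.877]
ft_force: [0.8, 0.6, -0.4]
opening: 0.276
```

arm_command([
  [[1,0,0,0.06,0],[1,0.04,-0.01,0,0],[1,0.1,-0.03,0.02,0],[1,0.12,-0.03,0.02,0],[1,0.1,-0.03,0,0],[1,0,0,0,0]],
])

```text
t: 14.98
eef_pos: [454.0, -110.3, 21.9]
tcp_rot: [3.131, -0.038, 2.879]
ft_force: [0.5, -0.9, -0.4]
opening: 0.009
```

```bash
python3 -c "
from h import *
sc('s18.png',220,150,420,300,3.8); sc('w14.png',0,0,512,384,1.5,'wrist')"
```

```text
[ 454.  -110.3   21.9] [ 0.5 -0.9 -0.4] 0.009120065120860901
[ 454.6 -110.5   22.2] [-0.3  0.6 -0.6] 0.005312325579074647
```

View pics/s18.png

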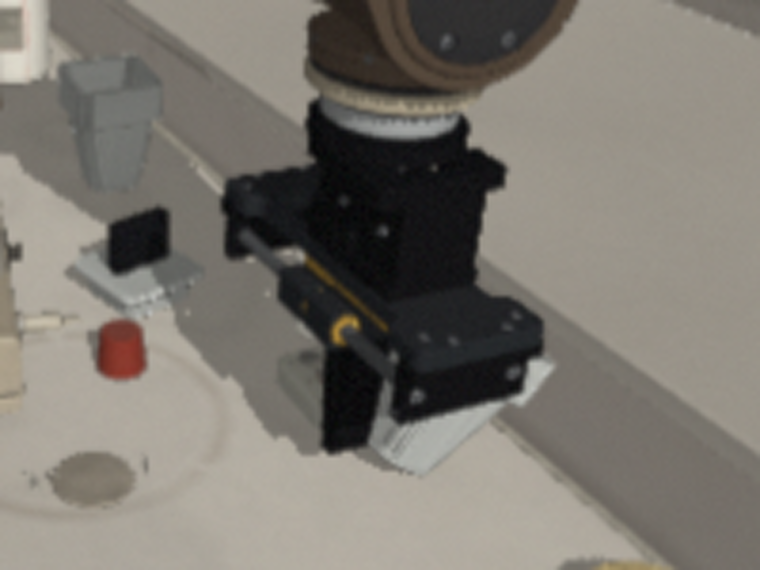

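View pics/w14.png

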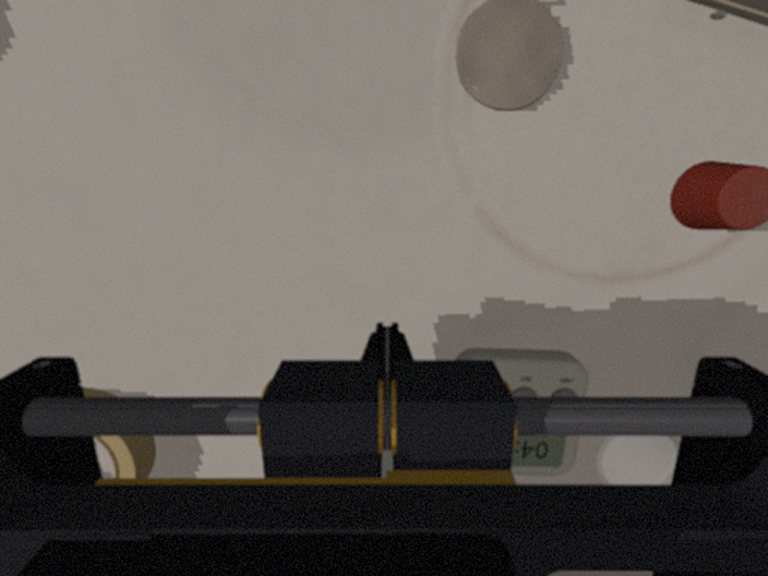

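arm_command([
  [[1,0.12,-0.03,0,0],[1,0.12,-0.03,0,0]],
])

```text
t: 15.25
eef_pos: [461.4, -110.1, 20.5]
tcp_rot: [3.127, -0.076, 2.881]
ft_force: [-31.8, 6.5, -18.0]
opening: 0.002
```

```bash
python3 -c "
from h import *
sc('s19.png',220,150,420,300,3.8); print(env.state()['moment'],env.state()['tcp_rot'])"
```

```text
[ 461.4 -110.1   20.5] [-31.8   6.5 -18. ] 0.002019910747187872
[1.25913    4.77801558 0.08504983] [ 3.12733469 -0.0762263   2.88080392]
```

View pics/s19.png

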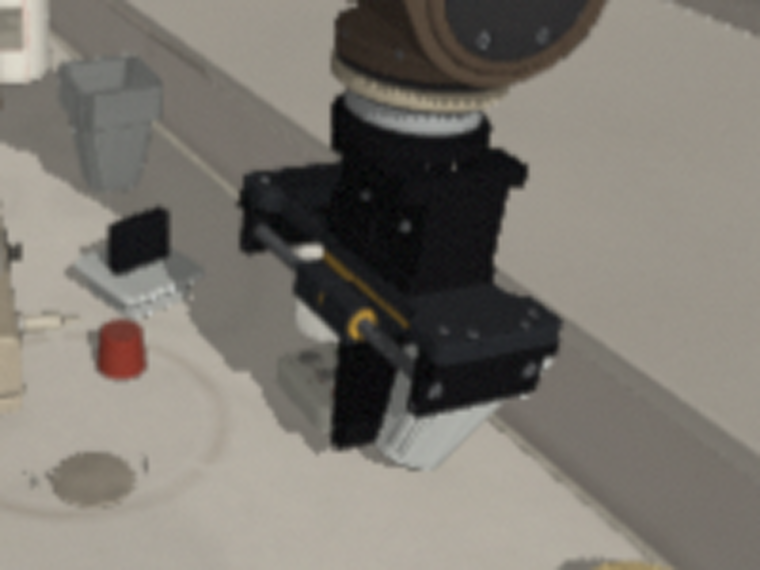

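arm_command([
  [[1,-0.1,0.03,0,0],[1,-0.2,0.05,0,0],[0,0,0,0.41,0],[0,0,0,0.41,0],[0,0,0,0.41,0],[0,0,0,0,0]],
])

```text
t: 15.8
eef_pos: [434.2, -103.0, 151.8]
tcp_rot: [3.129, -0.067, 2.881]
ft_force: [0.2, 0.7, 0.2]
opening: 0.231
```

```bash
python3 -c "
from h import *
sc('s20.png',220,150,420,300,3.8); sc('w15.png',0,0,512,384,1.5,'wrist'); print(env.state()['tcp_rot'])"
```

```text
[ 434.2 -103.   151.8] [0.2 0.7 0.2] 0.23115144399186524
[ 433.7 -102.8  149.5] [ 0.4 -1.5  0.7] 0.2703555210522725
[ 3.12788731 -0.07188039  2.88050155]
```

View pics/s20.png

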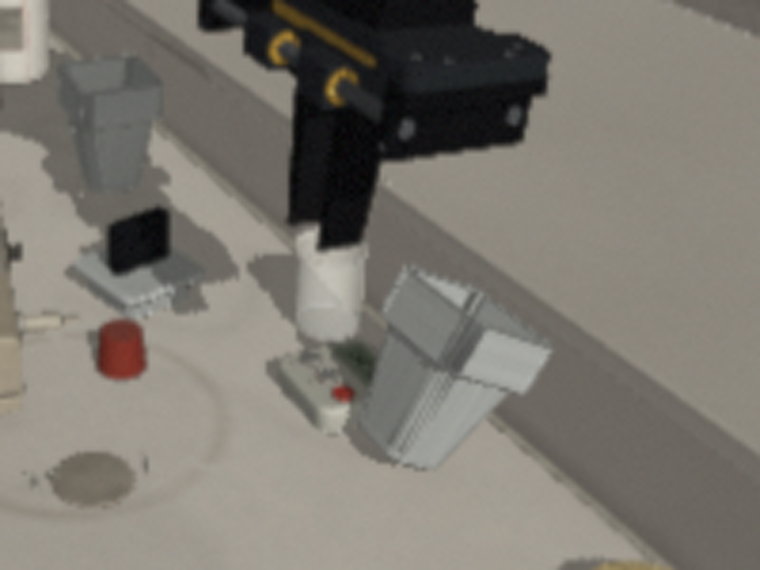

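View pics/w15.png

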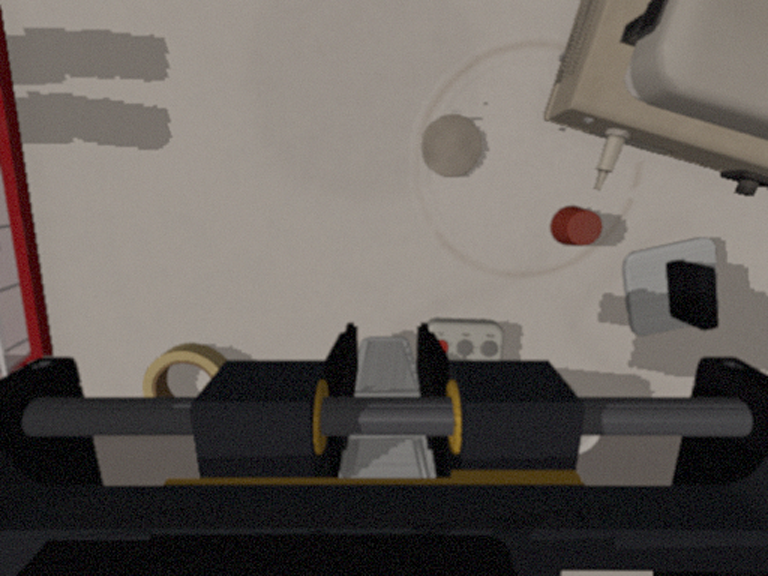

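```bash
python3 - <<'E'
from h import *
c=load('s20.png'); f=cv2.cvtColor(c['frame'],cv2.COLOR_RGB2BGR)
ang=np.deg2rad(-15.1); n=np.array([np.cos(ang),np.sin(ang)]); l=np.array([-n[1],n[0]])
ims=[]
for th in (55,62,69):
    b=np.deg2rad(th); Q=np.array([558,-134.])-3*n
    rx=90*np.cos(b)+33*np.sin(b)
    o=Q-rx*n+ -2*l; R,t=lying(o[0],o[1],ang,b,19*np.cos(b))
    im=cv2.resize(f[205:285,300:380],None,fx=4.8,fy=4.8,interpolation=cv2.INTER_CUBIC); draw(c,im,'tub',R,t,np.array([300,205.]),4.8); ims.append(im)
cv2.imwrite('pics/lean.png',cv2.resize(np.hstack(ims),(798,266)))
cv2.imwrite('pics/lean2.png',ims[1])
E
```

```text
(no output)
```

View pics/lean.png

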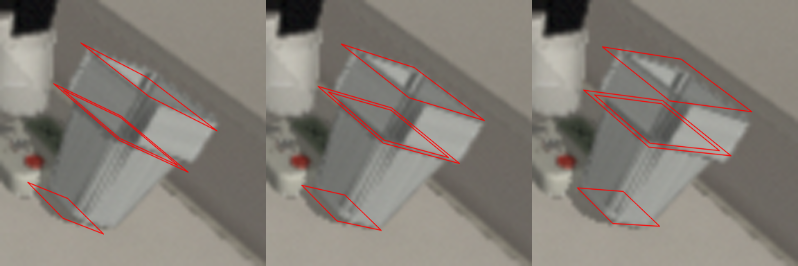

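arm_command([
  [[0,0.28,-0.09,0,0],[0,0.28,-0.09,0,0],[0,0.26,-0.09,0,0],[0,0,0,0,0],[0,0,0,0,0],[0,0,0,0,0]],
])

```text
t: 16.4
eef_pos: [518.5, -130.6, 144.7]
tcp_rot: [3.128, -0.069, 2.88]
ft_force: [0.0, 0.3, -0.4]
opening: 0.731
```

```bash
python3 -c "
from h import *
sc('w16.png',0,0,512,384,1.5,'wrist'); print(env.state()['tcp_rot'])"
```

```text
[ 518.5 -130.6  144.7] [ 0.   0.3 -0.4] 0.7311728340912086
[ 3.12802095 -0.06952911  2.88022981]
```

View pics/w16.png

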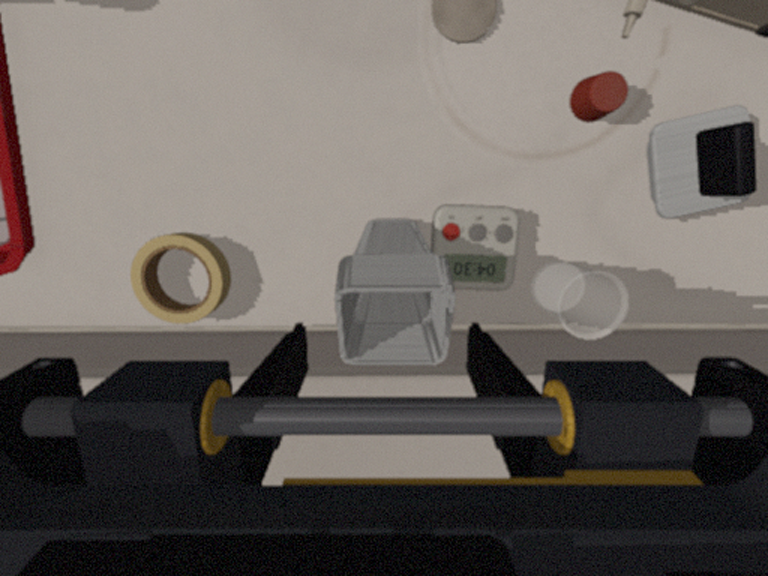

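```bash
python3 - <<'E'
from h import *
c=load('w16.png'); ang=np.deg2rad(-15.1); n=np.array([np.cos(ang),np.sin(ang)]); l=np.array([-n[1],n[0]])
for u,v,z in [(394,362,73),(394,290,104),(394,290,100),(397,256,77),(395,220,18)]:
    X=atz(c,u,v,z); d=X[:2]-c['st']['eef_pos'][:2]; print(X.round(1), (d@n).round(1),(d@l).round(1))
E
```

```text
[ 555.6 -134.4   73. ] 36.8 6.0
[ 503.8 -121.6  104. ] -16.5 4.8
[ 504.8 -121.8  100. ] -15.6 4.9
[ 490.9 -115.5   77. ] -30.5 7.3
[ 474.7 -110.4   18. ] -47.6 8.1
```

arm_command([
  [[0,0.02,0.06,0,0],[0,0,0,-0.41,0],[0,0,0,-0.35,0],[0,0,0,-0.1,0],[0,0,0,0,0]],
])

```text
t: 16.87
eef_pos: [518.7, -122.0, 57.2]
tcp_rot: [3.128, -0.066, 2.88]
ft_force: [-0.1, 0.0, 0.7]
opening: 0.998
```

arm_command([
  [[1,0,-0.02,0,0],[1,0,0,0,0],[1,0,0,0,0],[1,0,0,0,0],[1,0,0,0,0],[1,0,0,0,0],[1,0,0,0,0]],
])

```text
t: 17.45
eef_pos: [519.1, -123.5, 61.3]
tcp_rot: [3.129, -0.062, 2.88]
ft_force: [-0.9, 0.2, -0.6]
opening: 0.697
```

arm_command([
  [[1,-0.1,0.03,0.0,0],[1,-0.12,0.03,0.0,0],[1,-0.12,0.03,-0.02,0]],
])

```text
t: 17.7
eef_pos: [486.7, -115.2, 60.2]
tcp_rot: [3.129, -0.057, 2.88]
ft_force: [3.9, -7.7, 17.8]
opening: 0.695
```

```bash
python3 -c "
from h import *
sc('s21.png',220,150,420,300,3.8); sc('w17.png',0,0,512,384,1.5,'wrist'); print(env.state()['tcp_rot'])"
```

```text
[ 486.7 -115.2   60.2] [ 3.9 -7.7 17.8] 0.694544397244074
[ 485.2 -114.9   60.2] [ 0.2  0.1 -0.1] 0.6926245705284864
[ 3.12910148 -0.05803265  2.87999452]
```

View pics/s21.png

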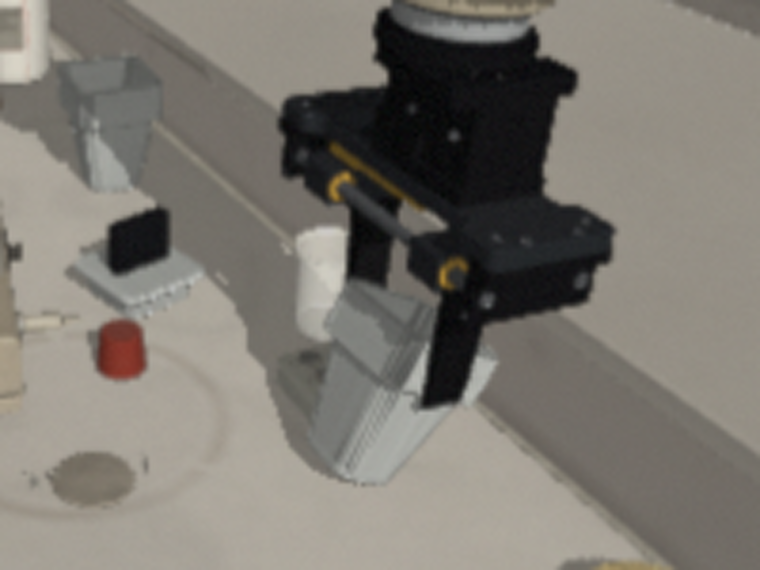

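View pics/w17.png

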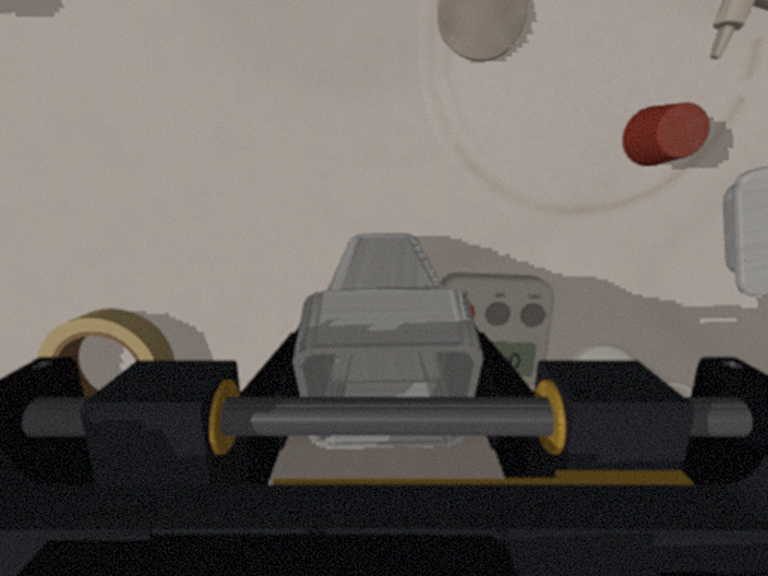

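arm_command([
  [[1,0,0,0.3,0],[1,0.1,-0.02,0.15,0],[1,0.2,-0.05,0,0],[1,0.12,-0.04,0,0],[1,0,0,0,0],[1,0,0,0,0]],
])

```text
t: 18.3
eef_pos: [528.8, -126.1, 108.3]
tcp_rot: [3.129, -0.059, 2.879]
ft_force: [-1.1, 0.2, 0.3]
opening: 0.699
```

```bash
python3 -c "
from h import *
sc('s22.png',220,100,420,250,3.8); sc('w18.png',0,0,512,384,1.5,'wrist'); print(env.state()['tcp_rot'])"
```

```text
[ 528.8 -126.1  108.3] [-1.1  0.2  0.3] 0.6987907154899416
[ 528.6 -126.1  108.2] [ 0.1 -0.1 -0.6] 0.6926567131893501
[ 3.12863191 -0.05995877  2.87931502]
```

View pics/s22.png

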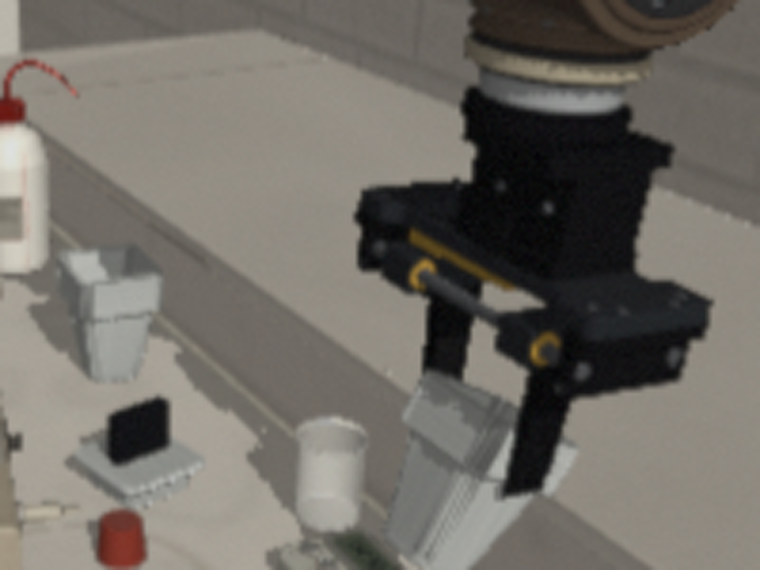

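View pics/w18.png

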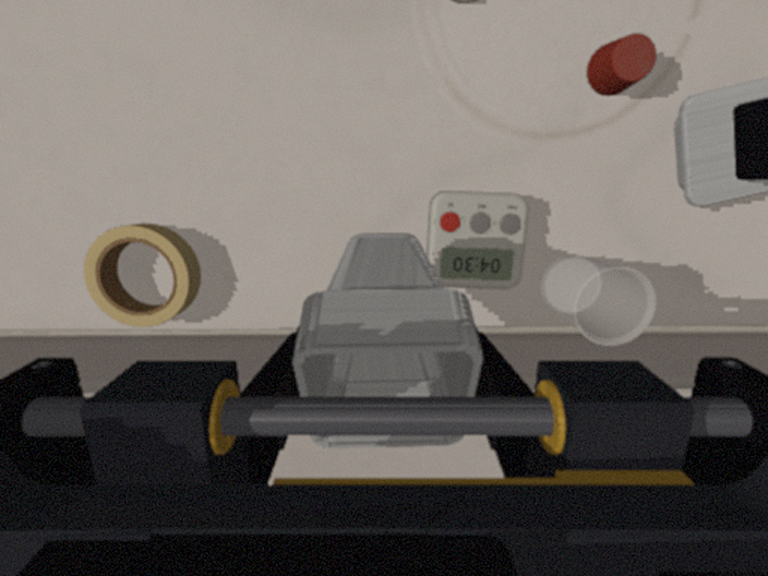

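arm_command([
  [[1,0,0,-0.15,0],[1,0,0,-0.12,0],[1,0,0,-0.06,0]],
])

```text
t: 18.65
eef_pos: [522.5, -123.9, 76.7]
tcp_rot: [3.128, -0.069, 2.88]
ft_force: [0.0, 0.4, -0.8]
opening: 0.694
```

```bash
python3 -c "
from h import *
sc('s23.png',220,100,420,250,3.8); sc('w19.png',0,0,512,384,1.5,'wrist')"
```

```text
[ 522.5 -123.9   76.7] [ 0.   0.4 -0.8] 0.6940466738096491
[ 522.5 -123.9   75.7] [-4.2  1.3 -3.9] 0.6916836521637896
```

View pics/s23.png

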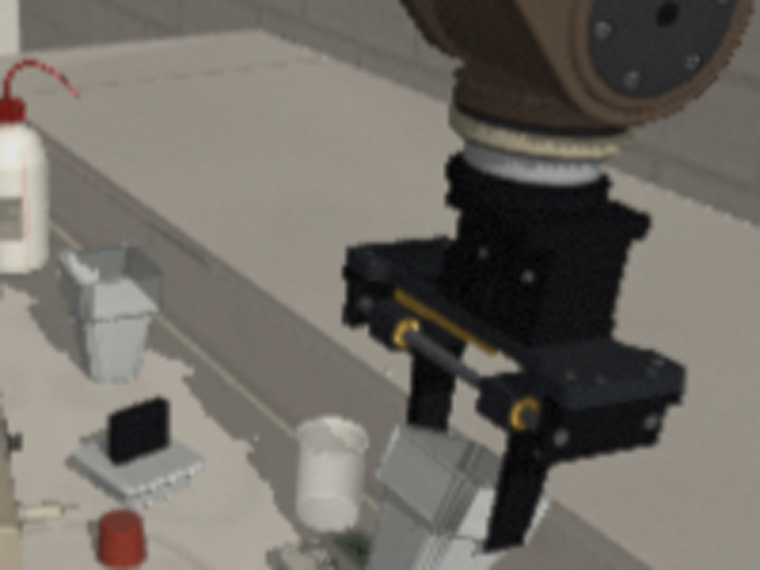

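View pics/w19.png

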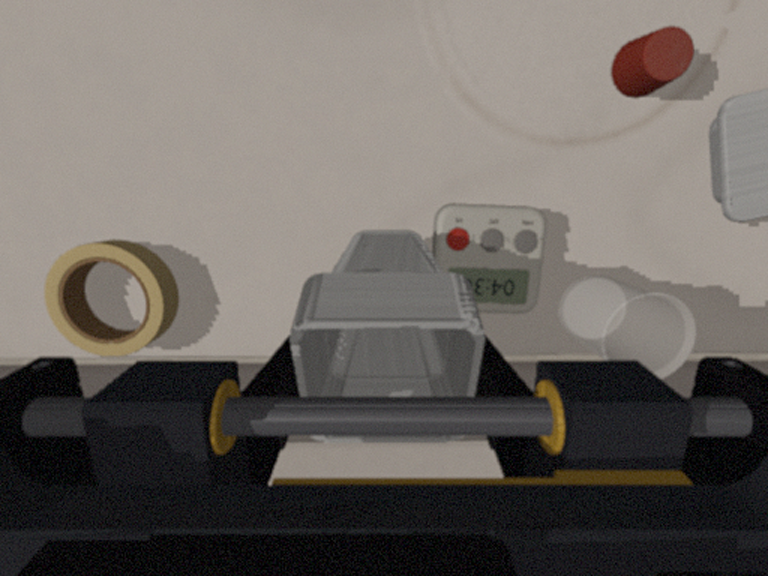

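arm_command([
  [[1,0.06,-0.02,-0.06,0],[1,0.06,-0.02,-0.07,0]],
])

```text
t: 18.92
eef_pos: [527.2, -125.2, 63.0]
tcp_rot: [3.127, -0.086, 2.881]
ft_force: [-17.0, 5.1, 7.4]
opening: 0.692
```

```bash
python3 -c "
from h import *
sc('s24.png',220,100,420,250,3.8); sc('w20.png',0,0,512,384,1.5,'wrist');print(env.state()['tcp_rot'])"
```

```text
[ 527.2 -125.2   63. ] [-17.    5.1   7.4] 0.6924961727121434
[ 527.4 -125.3   61.7] [-11.4   3.3  -1.1] 0.6932609725040909
[ 3.12672305 -0.08626972  2.88057588]
```

View pics/w20.png

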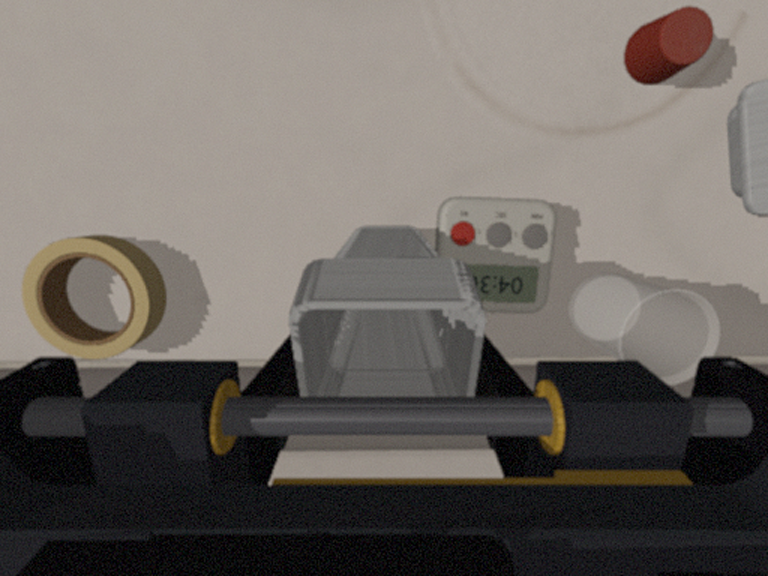

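View pics/s24.png

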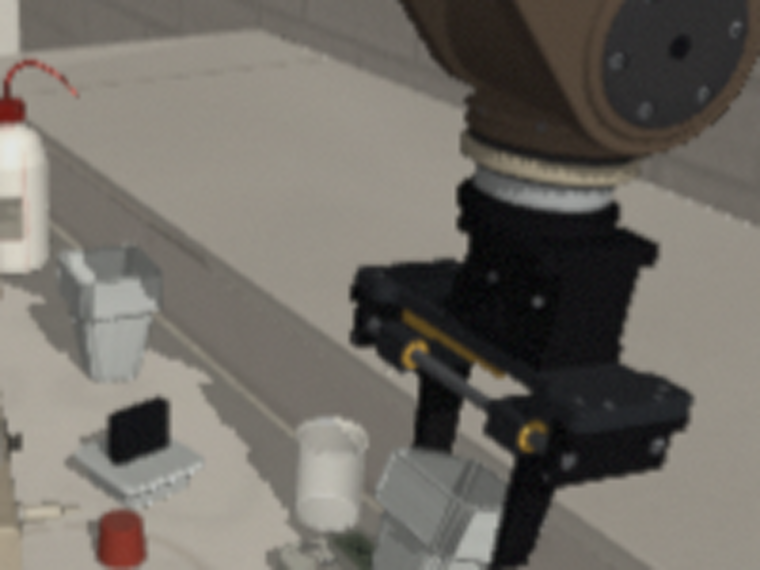

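```bash
python3 - <<'E'
from fit import *
s=-1
obs=[(None,228,(s*19,0,0)),(None,258,(s*33,0,60)),(None,304,(s*33,0,90)),(360,229,(s*19,-12,0)),(420,229,(s*19,12,0)),(290,318,(s*24,-33,90)),(488,318,(s*24,33,90))]
go('w20.png',obs,x0=(-20,10,1.2,0),out='w20o.png')
E
```

```text
along,h,theta,lat [-31.1   9.6] 70.6 1.3 cost 91.6
lowest z 3.3203889883640008
grasp pt in tub [ 5.7 -1.3 77.3]
```

View pics/w20o.png

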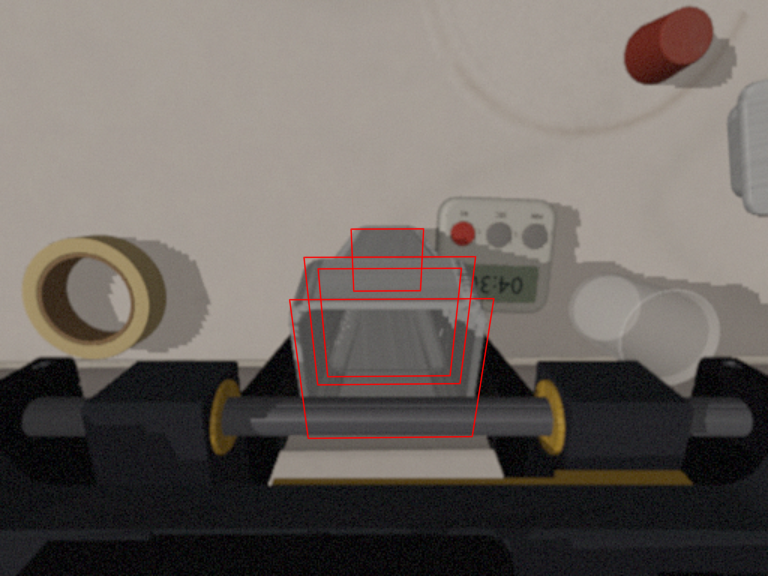

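arm_command([
  [[1,-0.06,0.02,0.02,0],[1,0,0,0.25,0],[1,0.1,-0.03,0,0],[1,0.05,-0.01,0,0],[1,0,0,0,0]],
])

```text
t: 19.43
eef_pos: [532.6, -126.0, 89.0]
tcp_rot: [3.126, -0.093, 2.881]
ft_force: [-2.4, 1.6, 2.0]
opening: 0.692
```

arm_command([
  [[1,0.04,-0.01,-0.1,0],[1,0.03,-0.01,-0.1,0],[1,0.02,0,-0.08,0]],
])

```text
t: 19.68
eef_pos: [536.6, -126.1, 62.2]
tcp_rot: [3.126, -0.104, 2.881]
ft_force: [-9.8, 1.7, 3.5]
opening: 0.696
```

```bash
python3 -c "
from h import *
sc('s25.png',220,100,420,250,3.8); sc('w21.png',0,0,512,384,1.5,'wrist');print(env.state()['tcp_rot'])"
```

```text
[ 536.6 -126.1   62.2] [-9.8  1.7  3.5] 0.6959026264027699
[ 536.5 -126.    60.7] [-7.1  2.7 -0.6] 0.6910350745018177
[ 3.12539802 -0.10490032  2.88121727]
```

View pics/w21.png

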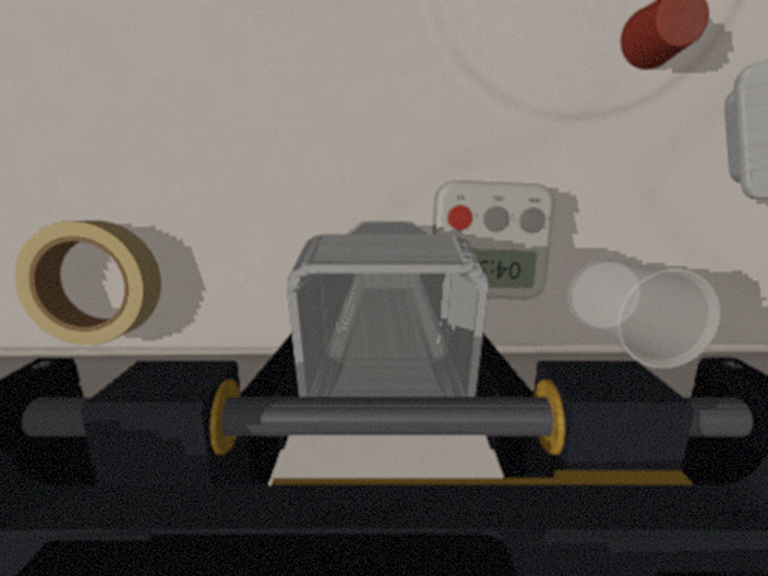

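View pics/s25.png

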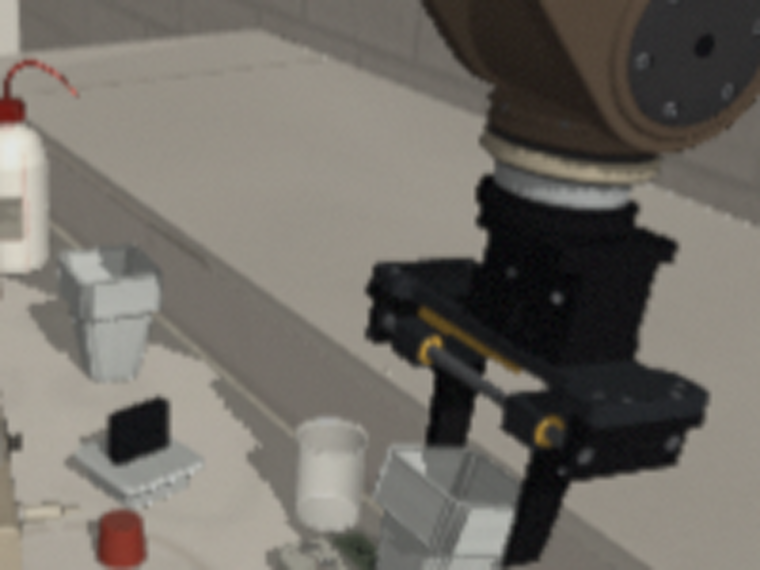

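arm_command([
  [[1,-0.2,0.05,0.03,0],[1,-0.2,0.05,0,0],[1,0,0,-0.1,0],[1,-0.03,0.01,-0.08,0]],
])

```text
t: 20.12
eef_pos: [497.1, -116.1, 46.9]
tcp_rot: [3.126, -0.092, 2.881]
ft_force: [11.7, 0.3, 40.2]
opening: 0.689
```

```bash
python3 -c "
from h import *
sc('s26.png',220,120,420,270,3.8); sc('w22.png',0,0,512,384,1.5,'wrist');print(env.state()['tcp_rot'])"
```

```text
[ 497.1 -116.1   46.9] [11.7  0.3 40.2] 0.6887139897242812
[ 496.7 -115.9   46.3] [ 5.6 -0.5 18.2] 0.6937156861887606
[ 3.12606567 -0.0936958   2.88079603]
```

View pics/s26.png

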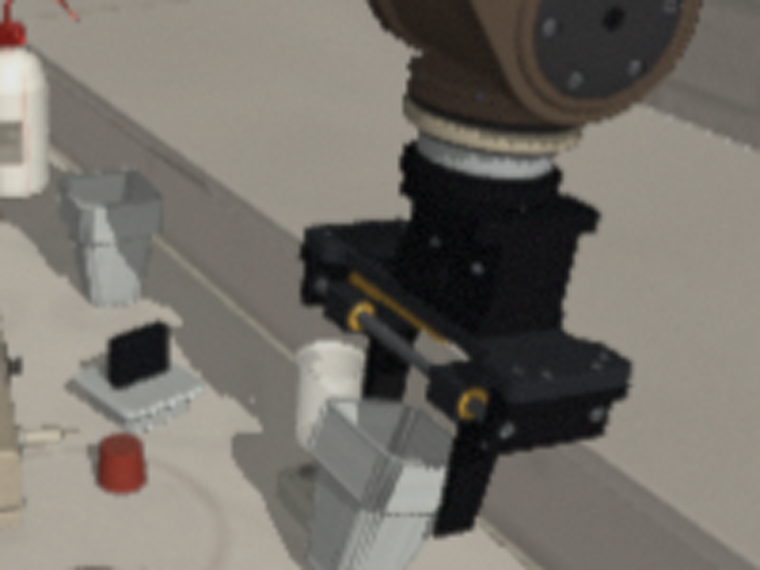

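View pics/w22.png

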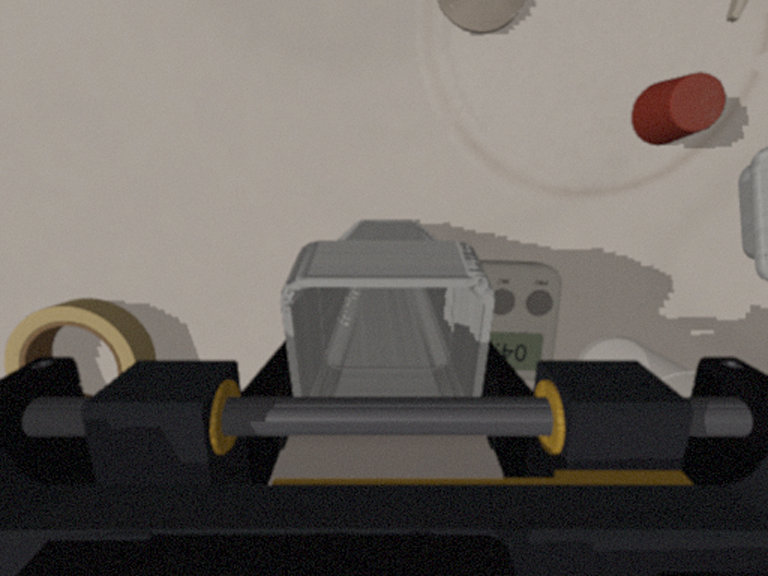

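```bash
python3 - <<'E'
from fit import *
s=-1
obs=[(None,221,(s*19,0,0)),(None,241,(s*33,0,60)),(None,283,(s*33,0,90)),(356,222,(s*19,-13,0)),(420,222,(s*19,13,0)),(284,295,(s*24,-33,90)),(495,295,(s*24,33,90))]
go('w22.png',obs,x0=(-20,10,1.2,0),out='w22o.png')
obs=[(None,223,(s*19,0,0)),(None,236,(s*33,0,60)),(None,268,(s*33,0,90)),(356,223,(s*19,-13,0)),(415,223,(s*19,13,0)),(288,280,(s*24,-33,90)),(489,280,(s*24,33,90))]
go('w21.png',obs,x0=(-20,10,1.2,0),out='w21o.png')
E
```

```text
along,h,theta,lat [-34.9   0.6] 73.5 1.0 cost 113.1
lowest z -4.8069748982728076
grasp pt in tub [15.1 -1.  71.9]
along,h,theta,lat [-34.    7.6] 75.7 0.5 cost 95.3
lowest z 2.957947808785338
grasp pt in tub [15.2 -0.5 78.3]
```

View pics/w22o.png

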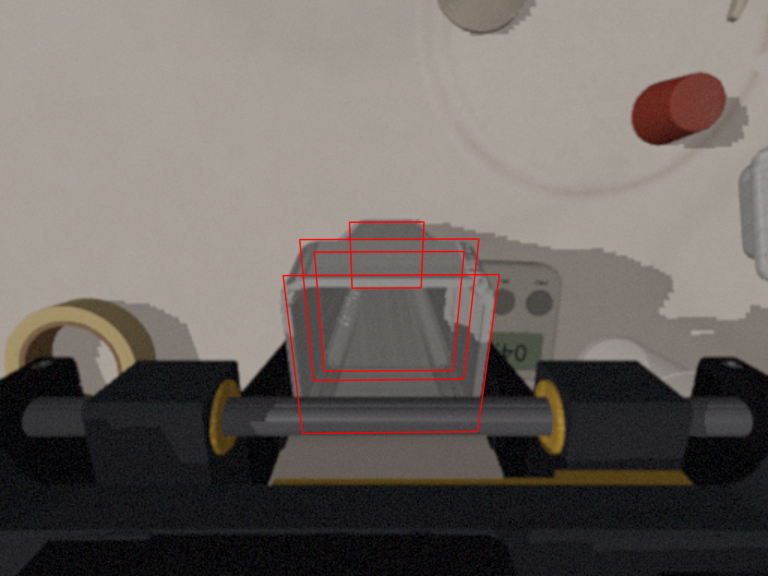

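arm_command([
  [[1,0,0,0.08,0],[1,0.19,-0.05,0.02,0],[1,0.16,-0.04,0,0],[1,0,0,0,0],[1,0,0,-0.05,0]],
])

```text
t: 20.63
eef_pos: [535.0, -125.7, 52.0]
tcp_rot: [3.126, -0.089, 2.881]
ft_force: [-0.5, -0.0, -0.2]
opening: 0.693
```

```bash
python3 -c "
from h import *
sc('s27.png',220,120,420,270,3.8);print(env.state()['tcp_rot'])"
```

```text
[ 535.  -125.7   52. ] [-0.5 -0.  -0.2] 0.692613865390301
[ 3.12616147 -0.09102005  2.88059944]
```

View pics/s27.png

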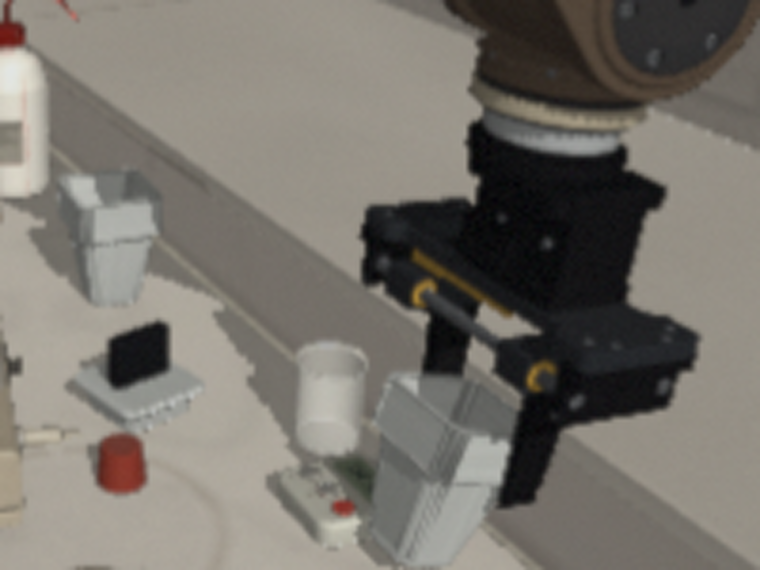

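Looks nearly upright. Lower a little to touch and release.

arm_command([
  [[1,0,0,-0.05,0],[0,0,0,0,0],[0,0,0,0,0],[0,0,0,0,0],[0,0,0,0,0],[0,0,0,0,0],[0,0,0,0,0],[0,0,0,0,0]],
])

```text
t: 21.35
eef_pos: [532.5, -125.1, 44.2]
tcp_rot: [3.126, -0.091, 2.88]
ft_force: [0.5, -0.2, 0.6]
opening: 0.997
```

```bash
python3 -c "
from h import *
sc('s28.png',220,120,420,270,3.8);sc('w23.png',0,0,512,384,1.5,'wrist');print(env.state()['tcp_rot'])"
```

```text
[ 532.5 -125.1   44.2] [ 0.5 -0.2  0.6] 0.9970910613734563
[ 532.5 -125.1   44.2] [ 0.4  1.  -0.1] 1.000209695087732
[ 3.12610627 -0.09128692  2.88024764]
```

View pics/s28.png

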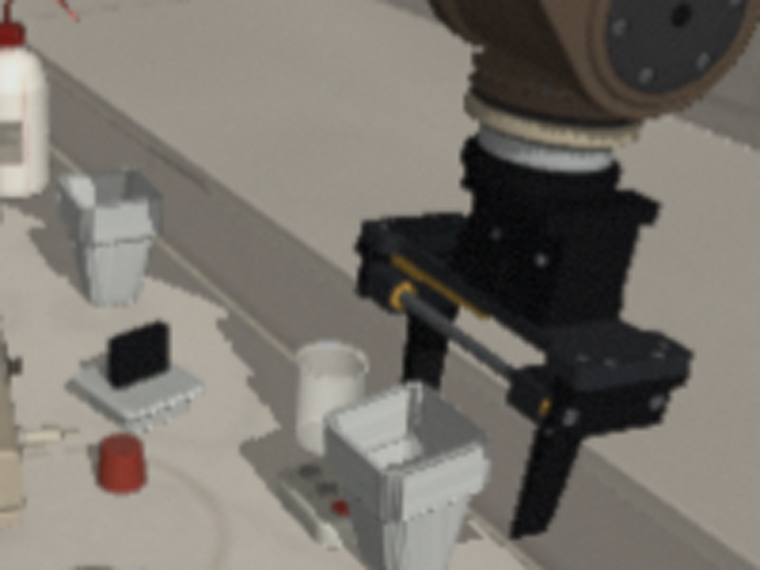

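View pics/w23.png

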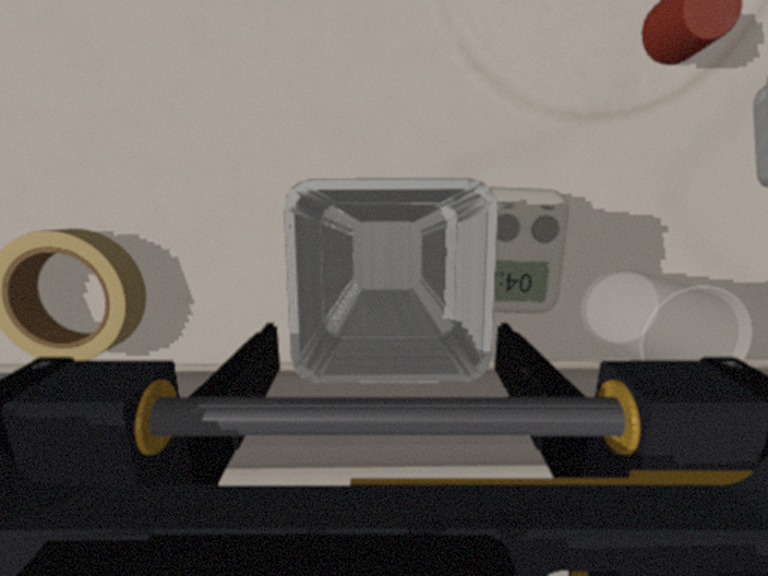

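```bash
python3 - <<'E'
from h import *
c=load('w23.png')
P=[atz(c,u,v,90) for u,v in [(285,180),(497,180),(493,382),(293,382)]]
for p in P: print(p.round(1))
m=np.mean(P,0); print(m, np.degrees(np.arctan2(*(P[1]-P[0])[:2][::-1])), np.linalg.norm(P[1]-P[0]),np.linalg.norm(P[2]-P[1]))
f=cv2.cvtColor(c['frame'],cv2.COLOR_RGB2BGR); im=cv2.resize(f,None,fx=1.5,fy=1.5)
R,t=pose(m[0],m[1],np.deg2rad(-15),0); draw(c,im,'tub',R,t,np.zeros(2),1.5); cv2.imwrite('pics/w23o.png',im); print(c['st']['eef_pos'])
E
```

```text
[ 457.5 -137.    90. ]
[474.2 -75.2  90. ]
[537.7 -90.4  90. ]
[ 520.  -154.2   90. ]
[ 497.3405171  -114.18378372   90.        ] 74.9635231627553 64.03957252460894 65.3244590002723
[ 532.48052115 -125.1148664    44.17969721]
```

View pics/w23o.png

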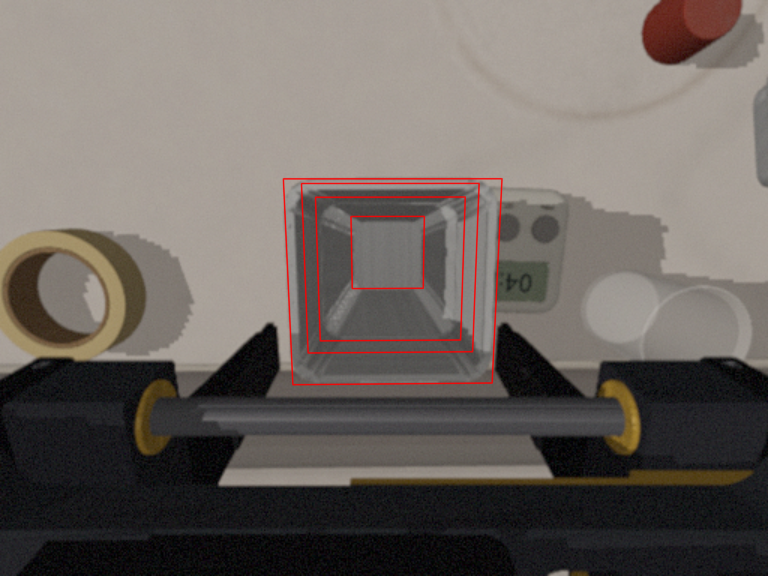

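arm_command([
  [[0,0,0,0.2,0],[0,-0.18,0.05,0.02,0],[0,-0.18,0.06,0,0],[0,0,0,0,0]],
])

```text
t: 21.78
eef_pos: [495.8, -114.0, 66.6]
tcp_rot: [3.126, -0.091, 2.88]
ft_force: [1.2, 0.7, -0.6]
opening: 1.0
```

arm_command([
  [[1,0,0,0,0],[1,0,0,0,0],[1,0,0,0,0],[1,0,0,0,0],[1,0,0,0,0],[1,0,0,0,0],[1,0,0,0,0],[1,0,0,0.3,0],[1,0,0,0.41,0],[1,0,0,0.41,0],[1,0,0.1,0.2,0]],
])

```text
t: 22.7
eef_pos: [495.6, -104.8, 198.0]
tcp_rot: [3.125, -0.102, 2.879]
ft_force: [-0.2, 0.8, -0.7]
opening: 0.692
```

arm_command([
  [[1,0,0.3,0,0.1],[1,0,0.41,0,0.1],[1,0,0.41,0,0.1],[1,0,0.41,0,0.1],[1,-0.05,0.41,0,0.1],[1,-0.05,0.41,0,0.1],[1,-0.05,0.41,0,0.1],[1,-0.05,0.41,0,0.1],[1,-0.05,0.3,0,0],[1,0,0.1,0,0],[1,0,0,0,0]],
])

```text
t: 23.62
eef_pos: [469.9, 261.8, 202.8]
tcp_rot: [3.127, -0.089, -2.748]
ft_force: [-0.1, -0.2, -2.1]
opening: 0.69
```

```bash
python3 -c "
from h import *
sc('w24.png',0,0,512,384,1.5,'wrist');print(env.state()['tcp_rot']); snap('scene','s29.png')"
```

```text
[469.9 261.8 202.8] [-0.1 -0.2 -2.1] 0.6900775117039324
[ 3.12670889 -0.0893417  -2.74889377]
```

View pics/w24.png

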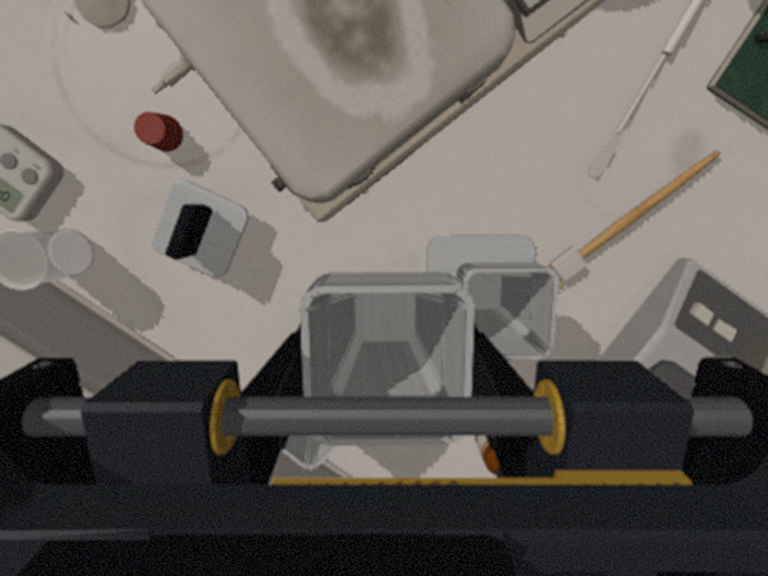

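View pics/s29.png

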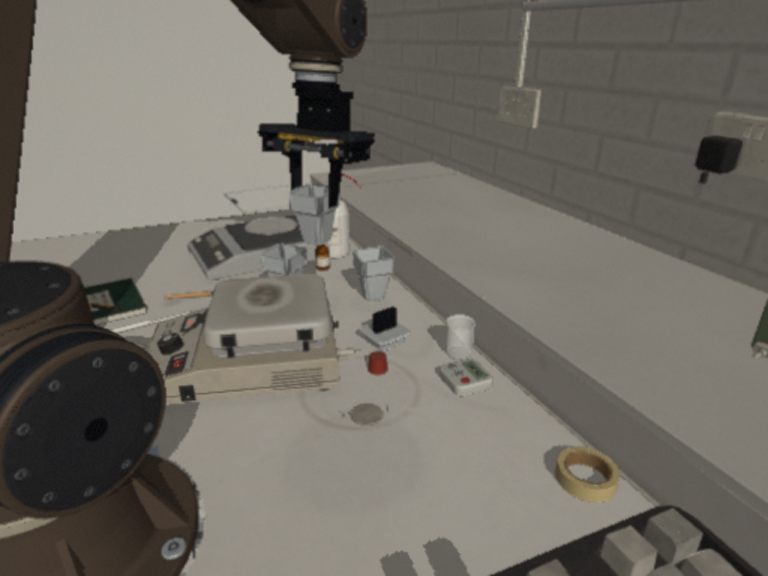

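```bash
python3 - <<'E'
from h import *
c=load('w24.png'); f=cv2.cvtColor(c['frame'],cv2.COLOR_RGB2BGR); 
im=cv2.resize(f[120:260,250:420],None,fx=4.5,fy=4.5,interpolation=cv2.INTER_CUBIC)
R,t=pose(449,346,np.deg2rad(21),0); draw(c,im,'foot',R,t,np.array([250,120.]),4.5); cv2.imwrite('pics/w24o.png',im)
E
```

```text
(no output)
```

View pics/w24o.png

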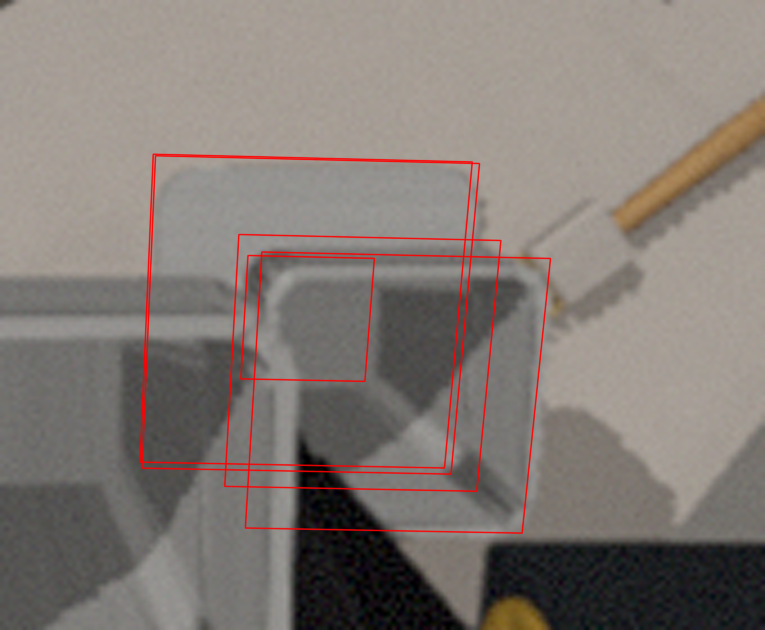

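arm_command([
  [[1,-0.1,0.38,0,0],[1,-0.1,0.35,0,0],[1,0,0.08,0,0],[1,0,0,-0.15,0],[1,0,0,-0.15,0],[1,0,0,0,0]],
])

```text
t: 24.22
eef_pos: [454.4, 333.5, 172.4]
tcp_rot: [3.129, -0.088, -2.765]
ft_force: [-0.1, -1.0, -0.9]
opening: 0.692
```

```bash
python3 -c "
from h import *
sc('w25.png',0,0,512,384,1.5,'wrist');print(env.state()['tcp_rot']); sc('s30.png',140,100,260,200,6)"
```

```text
[454.4 333.5 172.4] [-0.1 -1.  -0.9] 0.6918677605455608
[ 3.12877248 -0.08740688 -2.7648894 ]
[454.9 333.5 173.6] [-0.7  0.3 -1. ] 0.6930241164607862
```

View pics/w25.png

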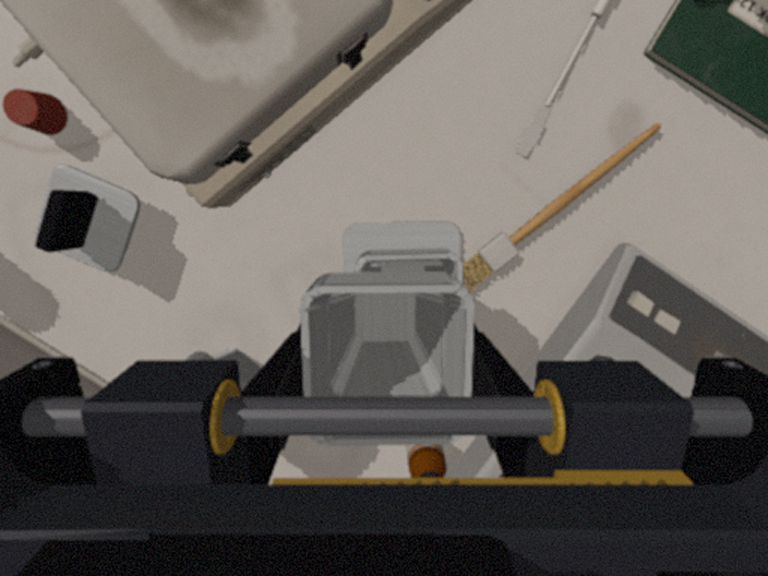

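View pics/s30.png

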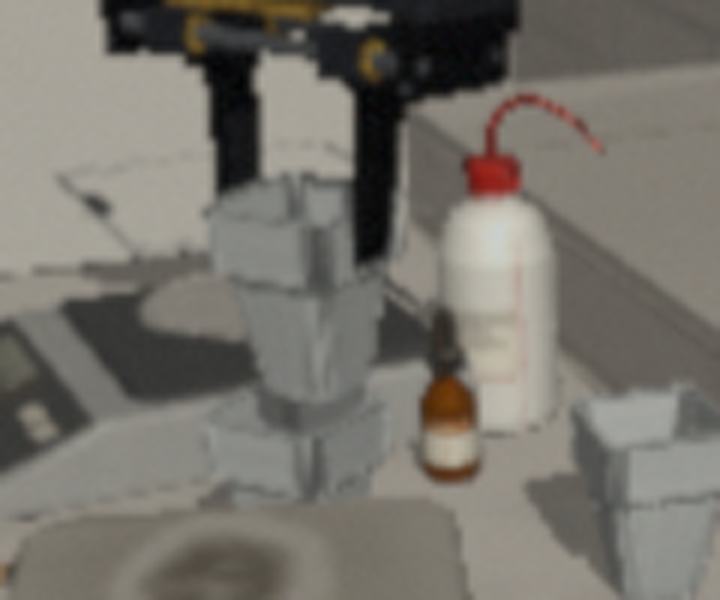

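```bash
python3 - <<'E'
from h import *
c=load('w25.png'); f=cv2.cvtColor(c['frame'],cv2.COLOR_RGB2BGR); o=np.array([190,130.])
im=cv2.resize(f[130:310,190:340],None,fx=4,fy=4,interpolation=cv2.INTER_CUBIC)
R,t=pose(450,346.5,np.deg2rad(20.5),0); draw(c,im,'foot',R,t,o,4)
P=c['st']['eef_pos']; R,t=pose(P[0]+1.2,P[1]+.5,c['st']['tcp_rot'][2]+np.pi,P[2]-66.3); draw(c,im,'tub',R,t,o,4,(0,255,0)); cv2.imwrite('pics/w25o.png',im[:600])
E
```

```text
(no output)
```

View pics/w25o.png

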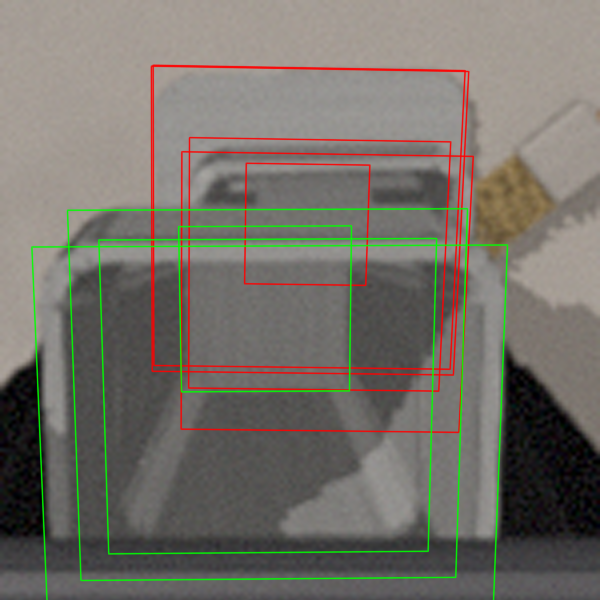

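arm_command([
  [[1,-0.05,0.14,0,0],[1,0,0,0,0],[1,0,0,-0.1,0],[1,0,0,-0.1,0],[1,0,0,0,0]],
])

```text
t: 24.73
eef_pos: [452.2, 347.1, 156.2]
tcp_rot: [3.128, -0.081, -2.769]
ft_force: [-0.1, 0.6, -1.6]
opening: 0.693
```

arm_command([
  [[1,-0.02,0,0,-0.01],[1,0,0,-0.12,0],[1,0,0,-0.12,0],[1,0,0,0,0]],
])

```text
t: 25.07
eef_pos: [449.8, 346.7, 131.2]
tcp_rot: [3.128, -0.082, -2.779]
ft_force: [0.0, -0.3, -1.4]
opening: 0.696
```

```bash
python3 -c "
from h import *
sc('w26.png',190,100,340,250,4,'wrist'); sc('s31.png',140,100,260,200,6)"
```

```text
[449.8 346.7 131.2] [ 0.  -0.3 -1.4] 0.6958406058559019
[450.1 346.9 132.1] [-0.1  0.8 -1.3] 0.6915275670580284
```

View pics/w26.png

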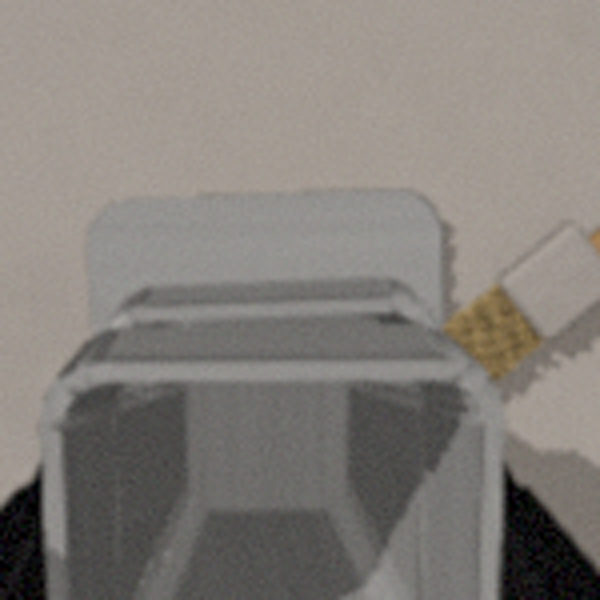

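View pics/s31.png

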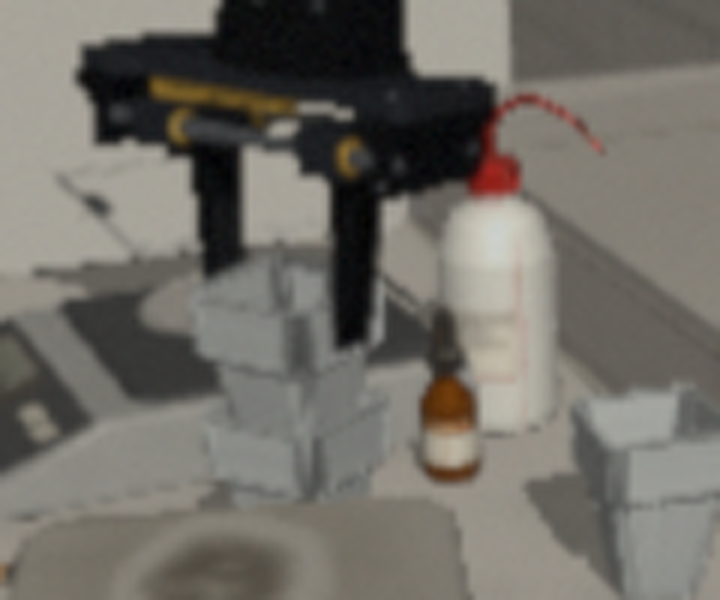

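arm_command([
  [[1,0,0,-0.12,0.01],[1,0,0,-0.1,0],[1,0,0,-0.08,0],[1,0,0,-0.04,0]],
])

```text
t: 25.5
eef_pos: [452.3, 348.0, 100.5]
tcp_rot: [3.127, -0.072, -2.769]
ft_force: [-3.7, -4.5, 43.4]
opening: 0.695
```

arm_command([
  [[1,0,0,0.01,0],[0,0,0,0,0],[0,0,0,0,0],[0,0,0,0,0],[0,0,0,0,0],[0,0,0,0,0],[0,0,0,0.2,0],[0,0,0,0.4,0],[0,0,0,0.2,0],[0,0,0,0,0]],
])

```text
t: 26.33
eef_pos: [451.2, 347.3, 180.4]
tcp_rot: [3.128, -0.078, -2.77]
ft_force: [-0.3, 0.2, 0.1]
opening: 1.003
```

```bash
python3 -c "
from h import *
sc('w27.png',0,0,512,384,1.5,'wrist'); sc('s32.png',140,100,260,200,6);print(env.state()['tcp_rot'])"
```

```text
[451.2 347.3 180.4] [-0.3  0.2  0.1] 1.002512681448481
[450.9 347.1 179.1] [ 0.1  0.1 -0.1] 1.0007180212420355
[ 3.12847402 -0.08127864 -2.76973502]
```

View pics/w27.png

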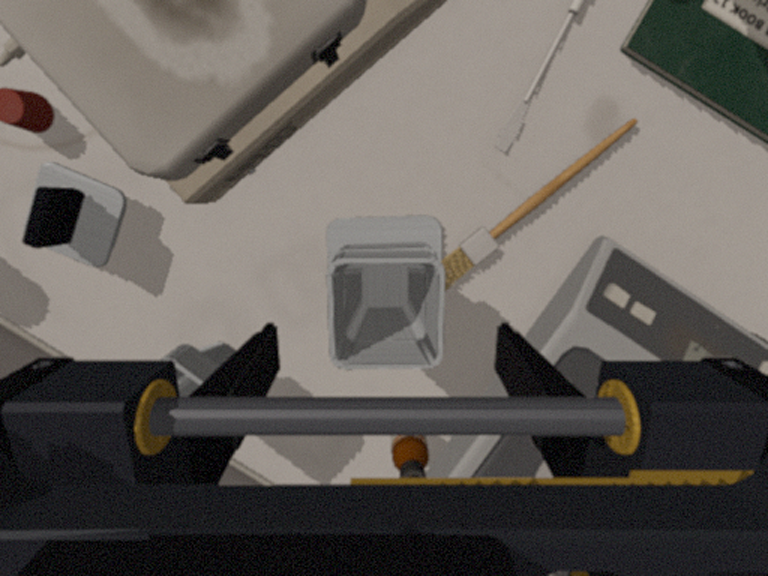

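View pics/s32.png

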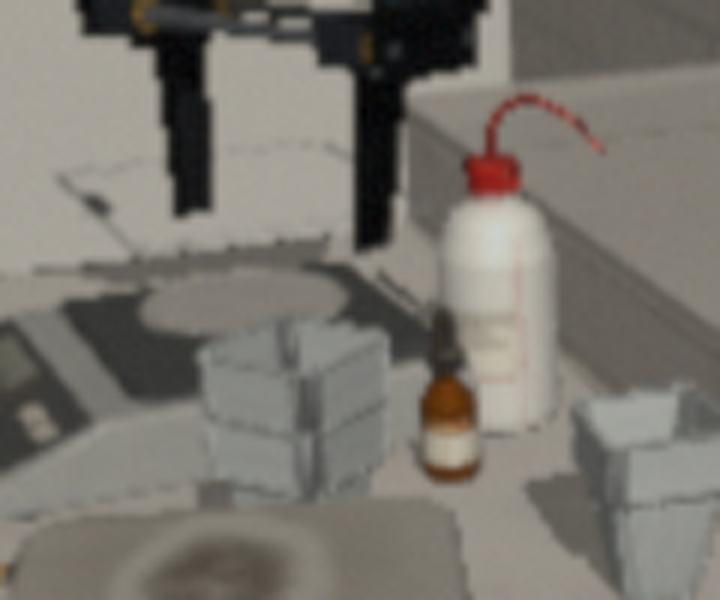

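arm_command([
  [[0,0.3,-0.25,0,-0.155],[0,0.3,-0.25,0,-0.155],[0,0.3,-0.25,0,-0.155],[0,0.25,-0.2,0,-0.155],[0,0.08,-0.08,0,-0.155],[0,0,0,0,-0.155],[0,0,0,0,-0.07],[0,0,0,0,0]],
])

```text
t: 27.1
eef_pos: [574.4, 236.8, 163.3]
tcp_rot: [3.136, -0.096, 2.7]
ft_force: [-0.0, -0.0, -0.1]
opening: 1.001
```

```bash
python3 - <<'E'
from h import *
sc('w28.png',0,0,512,384,1.5,'wrist');print(env.state()['tcp_rot'])
c=load('w27.png'); P=[atz(c,u,v,126) for u,v in [(329,261),(445,259),(443,367),(330,368)]]
for p in P: print(p.round(1))
print(np.mean(P,0), np.degrees(np.arctan2(*(P[1]-P[0])[:2][::-1])))
c=load('w28.png'); f=cv2.cvtColor(c['frame'],cv2.COLOR_RGB2BGR); im=cv2.resize(f,None,fx=1.5,fy=1.5)
R,t=pose(574,244,np.deg2rad(-23.5),0); draw(c,im,'tub',R,t,np.zeros(2),1.5); cv2.imwrite('pics/w28o.png',im)
E
```

```text
[574.4 236.8 163.3] [-0.  -0.  -0.1] 1.0011175451785708
[ 3.13652018 -0.09596515  2.7032031 ]
[434.3 308.  126. ]
[410.2 367.3 126. ]
[469.2 390.9 126. ]
[493.2 329.7 126. ]
[451.72376158 348.96160004 126.        ] 112.09031503691222
```

View pics/w28o.png

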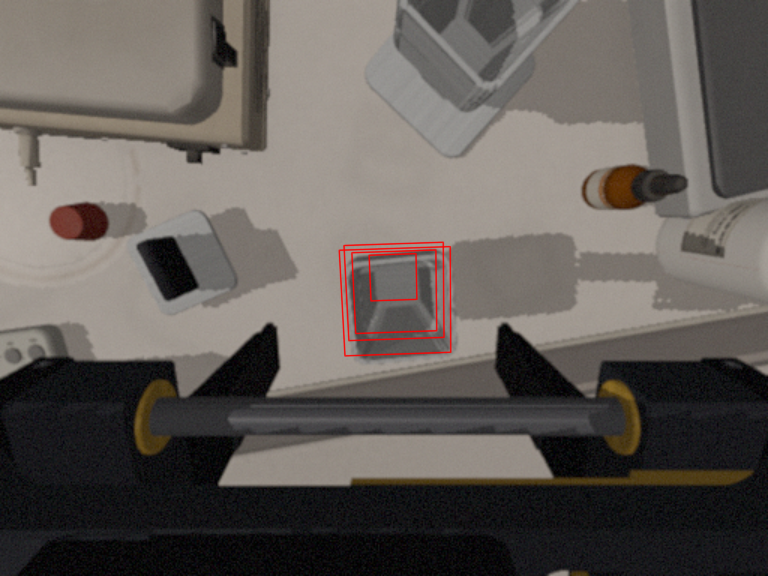

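```bash
python3 - <<'E'
import cv2
c=cv2.imread('pics/w28.png'); cv2.imwrite('pics/w28z.png',cv2.resize(c[220:380,310:500],None,fx=4,fy=4,interpolation=cv2.INTER_CUBIC))
E
```

```text
(no output)
```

View pics/w28z.png

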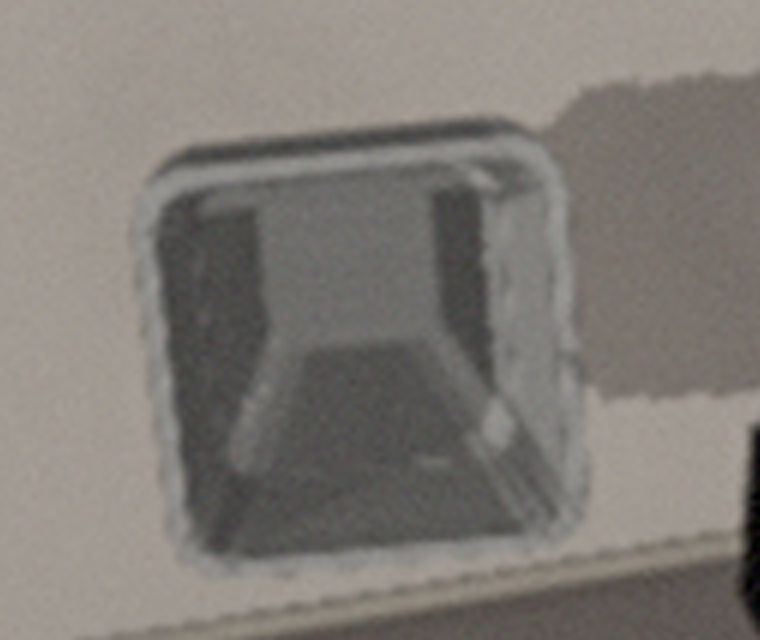

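```bash
python3 - <<'E'
from h import *
c=load('w28.png')
A=lambda zu,zv: atz(c,310+zu/4,220+zv/4,90)[:2]
m=lambda a,b:(a+b)/2
top=[A(180,170),A(520,138)];bot=[A(230,575),A(540,543)];lef=[A(135,230),A(177,540)];rig=[A(570,190),A(592,490)]
for e in (top,bot,lef,rig): d=e[1]-e[0]; print(np.degrees(np.arctan2(d[1],d[0]))%90, m(*e))
print('ctr',m(m(*top),m(*bot)),m(m(*lef),m(*rig)))
print(np.linalg.norm(m(*lef)-m(*rig)),np.linalg.norm(m(*top)-m(*bot)),c['st']['eef_pos'],np.degrees(c['st']['tcp_rot']))
E
```

```text
69.9914581095494 [550.27897838 256.19616003]
70.69746141269825 [610.32302893 234.10764093]
71.17804692937867 [570.17837371 214.14232837]
70.40811622721878 [591.66833659 275.81838073]
ctr [580.30100365 245.15190048] [580.92335515 244.98035455]
65.3127394854088 63.97804844125184 [574.4250695  236.77971395 163.31655399] [179.69487844  -5.47814547 154.68327608]
```

arm_command([
  [[0,0.05,0.09,0,0.13],[0,0,0,-0.3,0],[0,0,0,-0.4,0],[0,0,0,-0.15,0],[0,0,0,0,0]],
])

```text
t: 27.57
eef_pos: [577.7, 247.4, 72.6]
tcp_rot: [3.137, -0.097, 2.826]
ft_force: [-0.4, 1.4, 0.5]
opening: 1.0
```

arm_command([
  [[0,0.02,-0.02,-0.06,-0.03],[0,0,0,0,0],[1,0,0,0,0],[1,0,0,0,0],[1,0,0,0,0],[1,0,0,0,0],[1,0,0,0,0],[1,0,0,0,0],[1,0,0,0,0]],
])

```text
t: 28.32
eef_pos: [580.6, 246.3, 69.9]
tcp_rot: [3.134, -0.093, 2.806]
ft_force: [-0.8, -0.1, -1.2]
opening: 0.697
```

```bash
python3 -c "
from h import *
sc('w29.png',0,0,512,384,1.5,'wrist')
c=load('w29.png'); P=[atz(c,u,v,90) for u,v in [(300,275),(472,275)]]; print(P,np.degrees(c['st']['tcp_rot']))"
```

```text
[580.6 246.3  69.9] [-0.8 -0.1 -1.2] 0.6968940115989506
[array([536.1273956 , 227.44868845,  90.        ]), array([557.62431625, 288.61741665,  90.        ])] [179.58566105  -5.35043555 160.78385595]
```

View pics/w29.png

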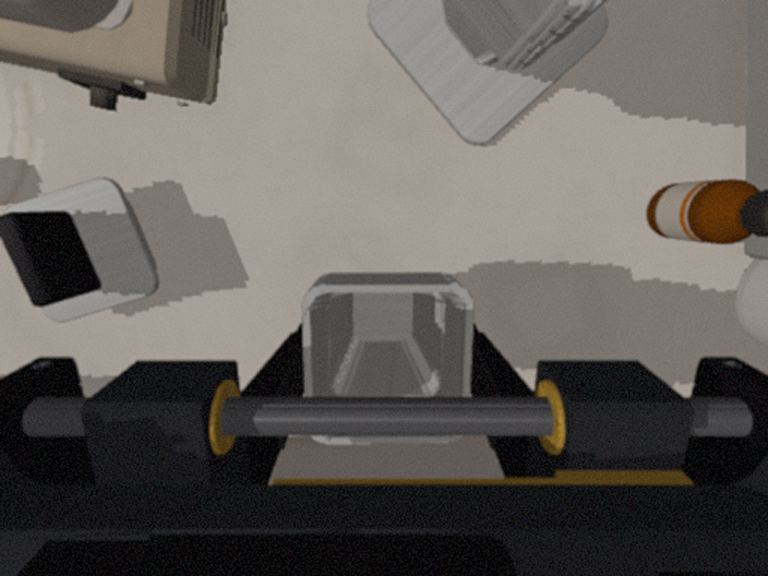

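arm_command([
  [[1,0,0,0.3,0],[1,0,0,0.41,0],[1,0,0,0.41,0],[1,0,0,0.3,0.15],[1,-0.3,0.24,0.05,0.15],[1,-0.3,0.24,0,0.15],[1,-0.3,0.24,0,0.15],[1,-0.25,0.2,0,0.15],[1,-0.1,0.07,0,0.15],[1,0,0,0,0.02],[1,0,0,0,0]],
])

```text
t: 29.28
eef_pos: [448.5, 346.5, 223.1]
tcp_rot: [3.138, -0.092, -2.725]
ft_force: [-0.4, 0.3, -1.0]
opening: 0.696
```

```bash
python3 -c "
from h import *
sc('w30.png',0,0,512,384,1.5,'wrist');print(np.degrees(env.state()['tcp_rot']))"
```

```text
[448.5 346.5 223.1] [-0.4  0.3 -1. ] 0.6955465633501837
[ 179.7974315    -5.2939273  -156.23768384]
```

View pics/w30.png

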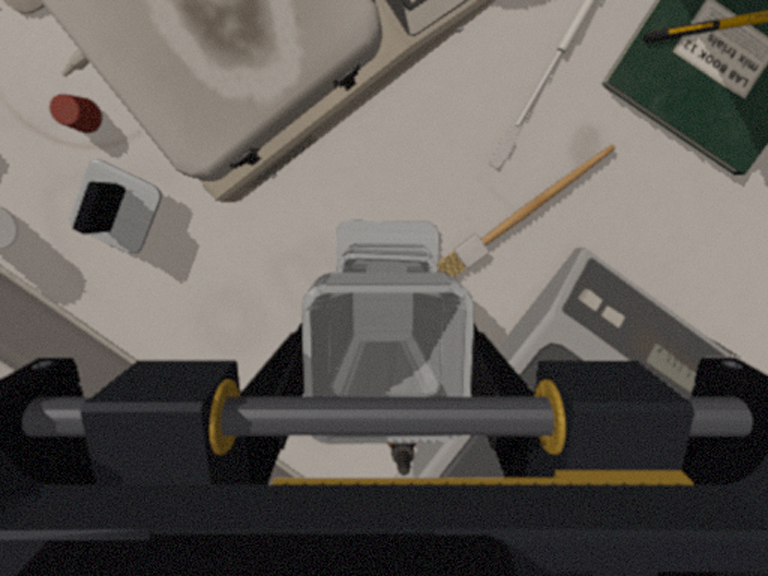

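arm_command([
  [[1,0.03,0.01,0,-0.04],[1,0,0,-0.15,0],[1,0,0,-0.2,0],[1,0,0,-0.1,0],[1,0,0,0,0]],
])

```text
t: 29.75
eef_pos: [456.7, 344.2, 176.6]
tcp_rot: [3.138, -0.09, -2.779]
ft_force: [0.0, 0.0, -1.7]
opening: 0.696
```

```bash
python3 -c "
from h import *
sc('w31.png',190,100,340,250,4,'wrist'); sc('s33.png',140,80,260,180,6);print(np.degrees(env.state()['tcp_rot']))"
```

```text
[456.7 344.2 176.6] [ 0.   0.  -1.7] 0.6960895546908851
[457.  344.3 177.4] [-0.9 -0.  -1.9] 0.6937832746172838
[ 179.79886815   -5.04427529 -159.18101794]
```

View pics/w31.png

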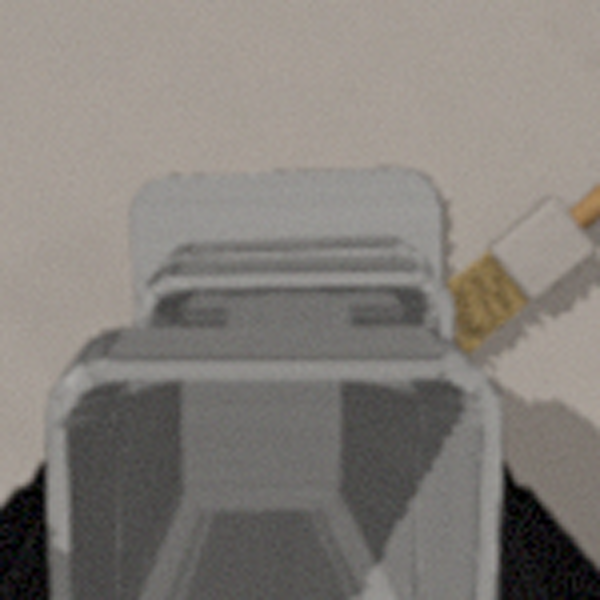

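View pics/s33.png

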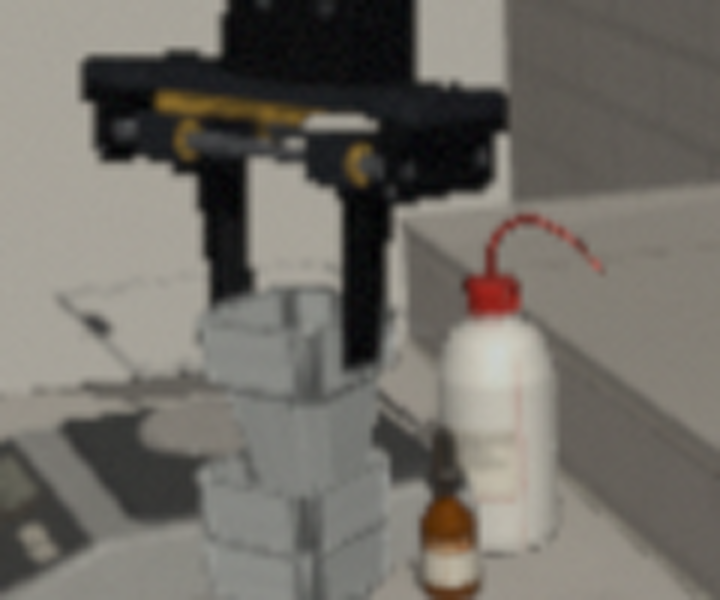

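arm_command([
  [[1,-0.06,0.035,0,0],[1,0,0,0,0],[1,0,0,-0.1,0],[1,0,0,-0.1,0],[1,0,0,0,0]],
])

```text
t: 30.27
eef_pos: [451.8, 348.9, 159.8]
tcp_rot: [3.137, -0.083, -2.78]
ft_force: [-0.4, 0.4, -1.7]
opening: 0.694
```

arm_command([
  [[1,0,-0.01,-0.1,0.01],[1,0,0,-0.08,0],[1,0,0,-0.06,0],[1,0,0,-0.04,0]],
])

```text
t: 30.6
eef_pos: [453.3, 348.1, 131.7]
tcp_rot: [3.138, -0.079, -2.771]
ft_force: [-1.1, -7.7, 43.8]
opening: 0.693
```

arm_command([
  [[1,0,0,0.01,0],[0,0,0,0,0],[0,0,0,0,0],[0,0,0,0,0],[0,0,0,0,0],[0,0,0,0,0],[0,0,0,0.2,0],[0,0,0,0.4,0],[0,0,0,0.2,0],[0,0,0,0,0]],
])

```text
t: 31.43
eef_pos: [452.5, 347.3, 211.7]
tcp_rot: [3.139, -0.084, -2.771]
ft_force: [-0.2, -0.4, 1.3]
opening: 1.004
```

```bash
python3 -c "
from h import *
sc('w32.png',0,0,512,384,1.5,'wrist'); sc('s34.png',140,80,260,180,6);print(np.degrees(env.state()['tcp_rot']))"
```

```text
[452.5 347.3 211.7] [-0.2 -0.4  1.3] 1.0037064939804805
[452.2 347.2 210.3] [ 0.   0.  -0.4] 0.9999229044468434
[ 179.85934374   -5.01025105 -158.78229425]
```

View pics/w32.png

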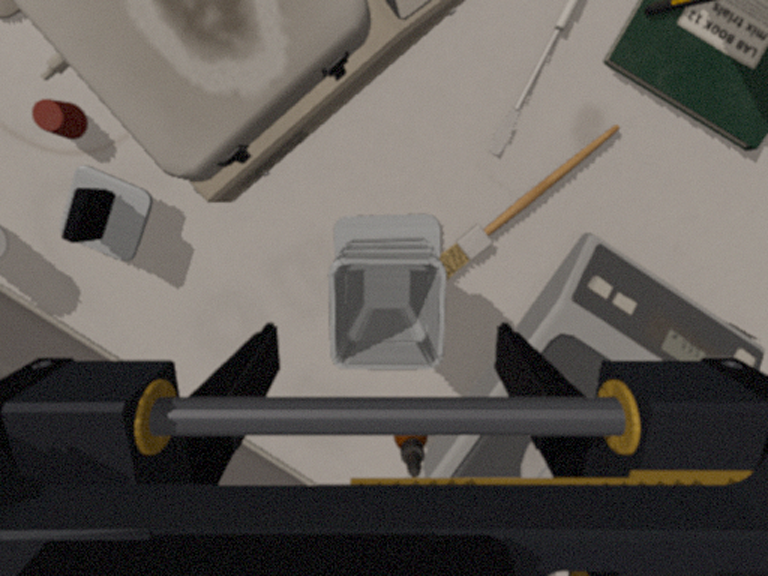

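View pics/s34.png

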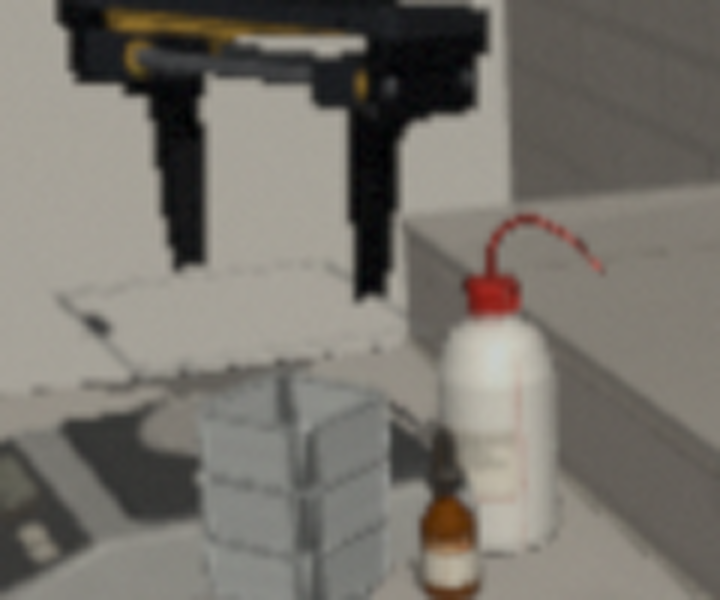

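```bash
python3 - <<'E'
from h import *
c=load('w32.png'); P=[atz(c,u,v,156) for u,v in [(328,260),(447,258),(444,367),(331,370)]]
print(np.mean(P,0), np.degrees(np.arctan2(*(P[1]-P[0])[:2][::-1])), [np.linalg.norm(P[i]-P[i-1]).round(1) for i in range(4)])
for u,v,z in [(330,308,100),(322,312,80),(345,312,0)]: print('hp',atz(load('top0.png'),u,v,z).round(1))
for u,v,z in [(207,200,100),(207,200,60)]: print('hp w',atz(c,u,v,z).round(1))
# lid flange corners in w32 at z=21, bar top z=57
for u,v,z in [(80,167,21),(150,186,21),(133,262,21)]: print('lid',atz(c,u,v,z).round(1))
for u,v,z in [(82,168,57),(114,180,57),(103,242,57),(64,235,57)]: print('bar',atz(c,u,v,z).round(1))
E
```

```text
[453.11974112 348.84837584 156.        ] 112.12199740668305 [np.float64(64.9), np.float64(66.0), np.float64(64.2), np.float64(66.1)]
hp [429.2 188.5 100. ]
hp [422.6 204.5  80. ]
hp [428.6 164.5   0. ]
hp w [436.7 213.4 100. ]
hp w [442.8 198.1  60. ]
lid [461.   76.7  21. ]
lid [454.9 135.   21. ]
lid [523.3 138.   21. ]
bar [454.5 102.6  57. ]
bar [454.4 127.1  57. ]
bar [503.6 130.6  57. ]
bar [509.1 101.2  57. ]
```

arm_command([
  [[0,0.06,-0.4,0,-0.155],[0,0.06,-0.4,0,-0.155],[0,0.06,-0.4,0,-0.155],[0,0.06,-0.4,0,0],[0,0.06,-0.4,-0.1,0],[0,0.06,-0.37,-0.2,0],[0,0,-0.05,-0.2,0],[0,0,0,0,0]],
])

```text
t: 32.2
eef_pos: [482.0, 99.7, 148.1]
tcp_rot: [3.141, -0.099, 3.133]
ft_force: [0.3, 0.1, -0.1]
opening: 1.001
```

```bash
python3 -c "
from h import *
sc('w33.png',0,0,512,384,1.5,'wrist');print(np.degrees(env.state()['tcp_rot']))"
```

```text
[482.   99.7 148.1] [ 0.3  0.1 -0.1] 1.0008136955330778
[179.95816404  -5.61925692 179.54152255]
```

View pics/w33.png

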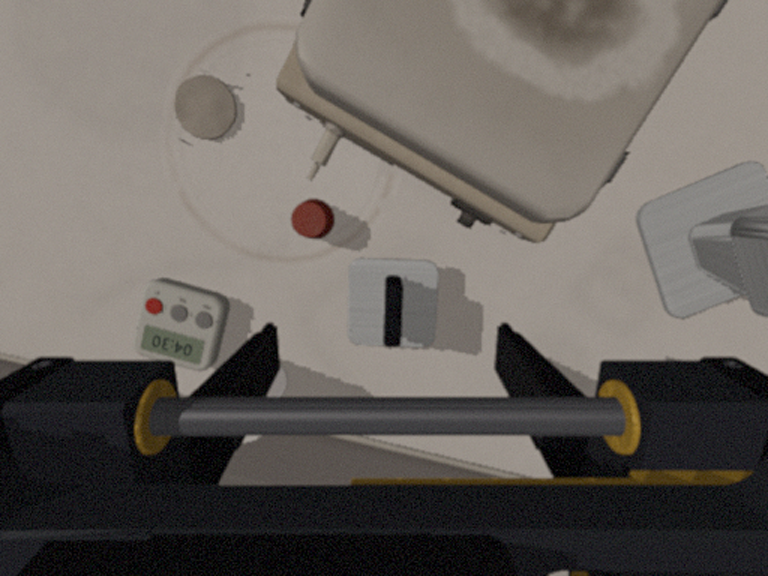

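```bash
python3 - <<'E'
from h import *
c=load('w33.png')
P=[atz(c,u,v,21) for u,v in [(348,260),(438,260),(438,347),(349,347)]]
print([p[:2].round(1) for p in P],np.mean(P,0).round(1),np.degrees(np.arctan2(*(P[1]-P[0])[:2][::-1])))
B=[atz(c,u,v,57) for u,v in [(385,277),(403,277),(401,346),(384,346)]]
print([p[:2].round(1) for p in B],np.mean(B,0).round(1))
f=cv2.cvtColor(c['frame'],cv2.COLOR_RGB2BGR); o=np.array([220,160.]); im=cv2.resize(f[160:245,220:310],None,fx=7,fy=7,interpolation=cv2.INTER_CUBIC)
m=np.mean(P,0); R,t=pose(m[0],m[1],0,0); draw(c,im,'lid',R,t,o,7); cv2.imwrite('pics/w33o.png',im)
E
```

```text
[array([459.3,  72.5]), array([460. , 137.9]), array([526.1, 138.7]), array([525.4,  71.5])] [492.7 105.1  21. ] 89.45585839777023
[array([466. ,  99.3]), array([466.2, 111. ]), array([512.7, 109.5]), array([512.6,  98.2])] [489.4 104.5  57. ]
```

View pics/w33o.png

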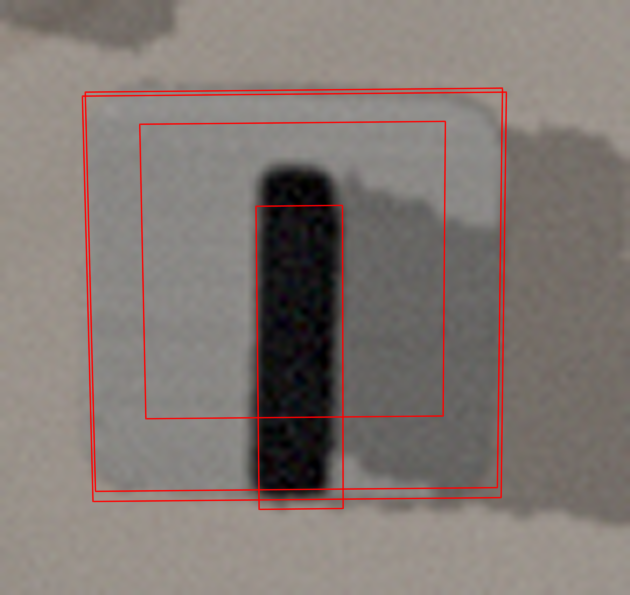

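arm_command([
  [[0,0.08,0.05,0,0],[0,0,0,-0.35,0],[0,0,0,-0.41,0],[0,0,0,-0.2,0],[0,0,0,0,0]],
])

```text
t: 32.67
eef_pos: [495.2, 111.7, 53.7]
tcp_rot: [3.14, -0.09, 3.138]
ft_force: [-0.1, 0.0, 0.3]
opening: 1.002
```

arm_command([
  [[0,-0.05,-0.07,-0.15,0],[0,0,0,-0.12,0],[0,0,0,0,0]],
])

```text
t: 32.92
eef_pos: [492.6, 108.6, 27.9]
tcp_rot: [3.139, -0.087, -3.14]
ft_force: [0.4, -0.6, -0.8]
opening: 1.003
```

arm_command([
  [[0,-0.02,-0.035,-0.02,0],[1,0,0,0,0],[1,0,0,0,0],[1,0,0,0,0],[1,0,0,0,0],[1,0,0,0,0],[1,0,0,0,0],[1,0,0,0,0],[1,0,0,0,0],[1,0,0,0,0],[1,0,0,0,0],[1,0,0,0,0]],
])

```text
t: 33.92
eef_pos: [493.9, 106.9, 31.0]
tcp_rot: [3.139, -0.079, -3.139]
ft_force: [-0.3, -0.1, -0.1]
opening: 0.286
```

arm_command([
  [[1,-0.01,0,-0.04,0],[1,0,0,0,0],[1,0,0,0,0],[1,0,0,0,0],[1,0,0,0,0]],
])

```text
t: 34.33
eef_pos: [492.9, 106.8, 26.8]
tcp_rot: [3.139, -0.079, -3.139]
ft_force: [0.0, -0.3, 0.5]
opening: 0.123
```

```bash
python3 -c "
from h import *
sc('w34.png',0,0,512,384,1.5,'wrist');print(np.degrees(env.state()['tcp_rot']))"
```

```text
[492.9 106.8  26.8] [ 0.  -0.3  0.5] 0.12340408779473666
[ 179.82813305   -4.52816935 -179.84976675]
```

View pics/w34.png

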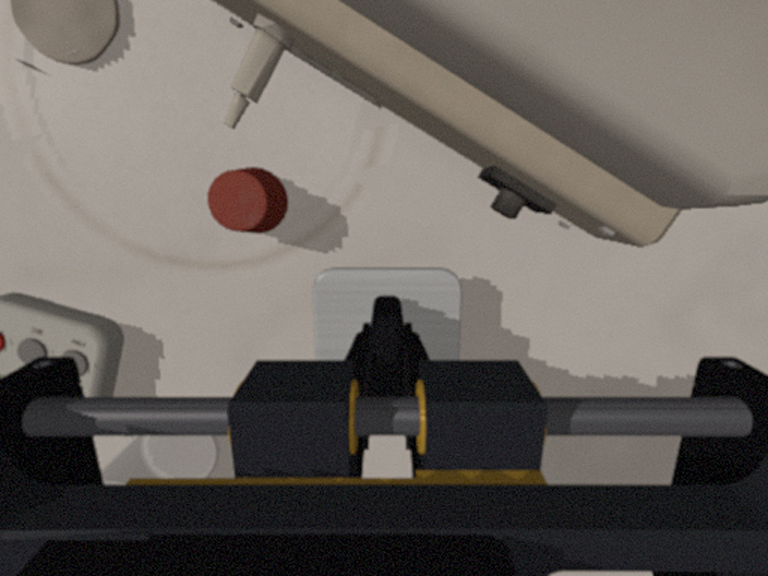

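```bash
python3 - <<'E'
from h import *
c=load('w34.png')
for u,v in [(320,269),(387,268),(455,268),(314,340),(461,340)]: print(atz(c,u,v,21)[:2].round(1))
E
```

```text
[459.  78.]
[458.5 107.3]
[458.5 137. ]
[491.6  74.3]
[491.5 140.8]
```

arm_command([
  [[1,0,0,0.3,0],[1,0,0,0.41,0],[1,0,0,0.41,0],[1,0,0,0.41,0],[1,0,0.1,0.2,0.1],[1,-0.06,0.4,0,0.1],[1,-0.06,0.4,0,0.1],[1,-0.06,0.4,0,0.1],[1,-0.06,0.4,0,0.08],[1,-0.06,0.37,0,0],[1,-0.05,0.25,0,0],[1,0,0,0,0]],
])

```text
t: 35.38
eef_pos: [452.3, 347.4, 207.4]
tcp_rot: [3.139, -0.081, -2.749]
ft_force: [-0.7, -0.8, -1.5]
opening: 0.123
```

```bash
python3 -c "
from h import *
sc('w35.png',0,0,512,384,1.5,'wrist');print(np.degrees(env.state()['tcp_rot']))"
```

```text
[452.3 347.4 207.4] [-0.7 -0.8 -1.5] 0.12287099840970422
[ 179.90638893   -4.66207652 -157.53301425]
```

View pics/w35.png

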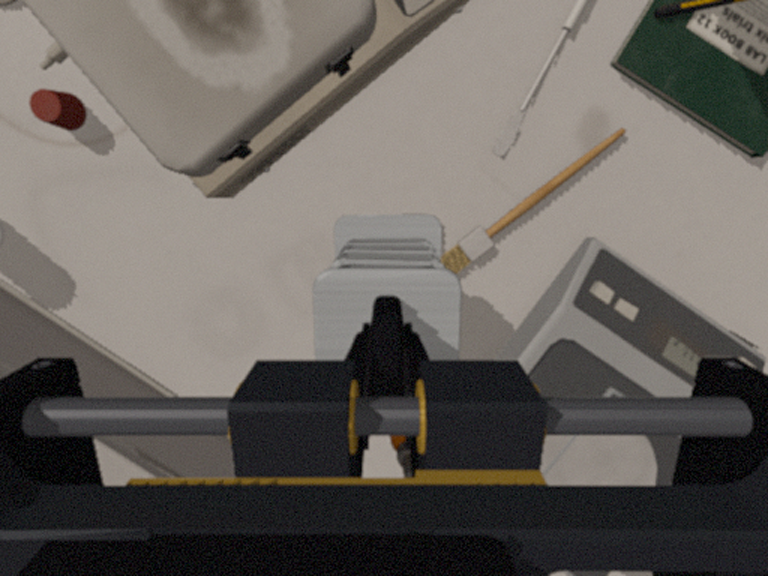

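arm_command([
  [[1,0.02,0.013,0,-0.01],[1,0,0,-0.1,0],[1,0,0,-0.08,0],[1,0,0,0,0]],
])

```text
t: 35.77
eef_pos: [455.0, 344.4, 186.9]
tcp_rot: [3.141, -0.083, -2.76]
ft_force: [-0.8, -0.2, -0.9]
opening: 0.13
```

```bash
python3 -c "
from h import *
sc('w36.png',190,100,340,250,4,'wrist'); sc('s35.png',140,60,260,160,6);print(np.degrees(env.state()['tcp_rot']))"
```

```text
[455.  344.4 186.9] [-0.8 -0.2 -0.9] 0.1298765826889173
[455.2 344.4 187.4] [ 0.3 -0.2 -1.6] 0.1256351898211551
[ 179.94222364   -4.67762074 -158.12839897]
```

View pics/w36.png

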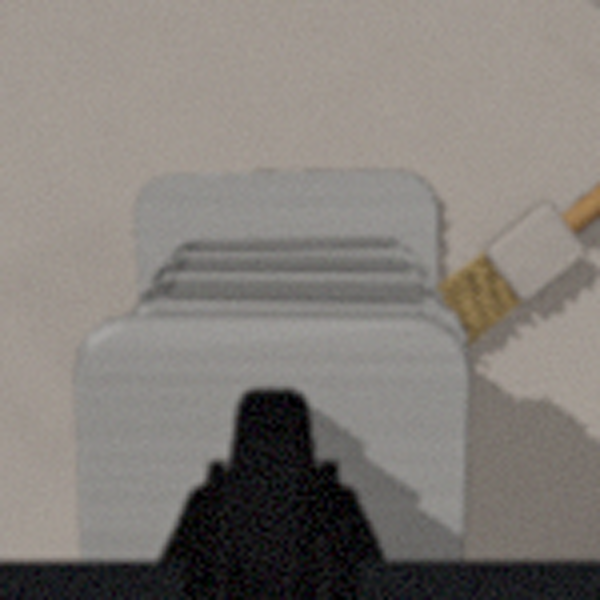

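View pics/s35.png

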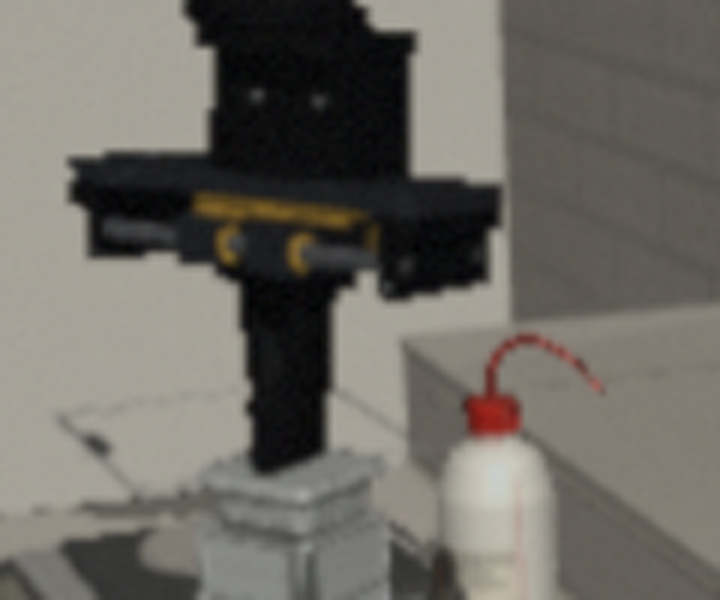

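arm_command([
  [[1,-0.01,0.045,0,0],[1,0,0,0,0],[1,0,0,-0.05,0],[1,0,0,-0.03,0],[1,0,0,0,0]],
])

```text
t: 36.28
eef_pos: [455.2, 348.7, 180.2]
tcp_rot: [3.14, -0.08, -2.762]
ft_force: [0.8, 0.4, -0.5]
opening: 0.126
```

arm_command([
  [[1,0,0,-0.06,0],[1,0,0,-0.06,0],[1,0,0,-0.04,0]],
])

```text
t: 36.53
eef_pos: [456.2, 349.3, 165.4]
tcp_rot: [3.14, -0.076, -2.762]
ft_force: [-3.7, -3.9, 43.1]
opening: 0.124
```

```bash
python3 -c "
from h import *
sc('s36.png',140,60,260,160,6);print(np.degrees(env.state()['tcp_rot']))"
```

```text
[456.2 349.3 165.4] [-3.7 -3.9 43.1] 0.12351380331965334
[ 179.90589343   -4.33380555 -158.23056127]
```

View pics/s36.png

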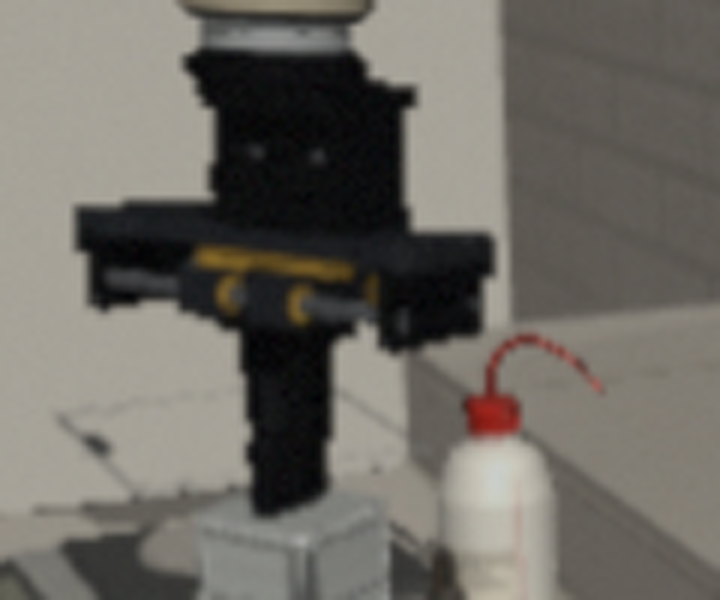

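Seated at the expected height. Release slightly eased, rise, check.

arm_command([
  [[1,0,0,0.01,0],[0,0,0,0,0],[0,0,0,0,0],[0,0,0,0,0],[0,0,0,0,0],[0,0,0,0.1,0],[0,0,0,0.3,0],[0,0,0,0.4,0],[0,0,-0.3,0.2,0],[0,0,-0.3,0,0],[0,0,0,0,0]],
])

```text
t: 37.5
eef_pos: [454.8, 287.7, 271.0]
tcp_rot: [3.141, -0.079, -2.758]
ft_force: [0.1, 0.1, 0.1]
opening: 0.768
```

```bash
python3 -c "
from h import *
snap('scene','s38.png'); sc('s37.png',130,100,270,205,5.4); sc('w37.png',0,0,512,384,1.5,'wrist'); print(env.state())"
```

```text
[455.2 289.3 271.3] [-0.2  1.8  0.3] 0.8097280302700884
[455.1 290.2 270.4] [-0.7 -0.1 -0.4] 0.850117847823104
{'t': 37.65, 'joints': array([ 0.44332678,  0.34772539,  1.64536117,  0.00626767,  1.22784777,
       -1.51333425]), 'qvel': array([ 0.01493391,  0.02110743,  0.00498723,  0.00099437, -0.00374906,
        0.00117818]), 'tau': array([ -0.87772485, -53.6237061 , -26.64193332,  -0.06155756,
         0.38212169,  -0.05921931]), 'eef_pos': array([454.90595168, 290.74134599, 269.61164906]), 'tcp_rot': array([ 3.14043358, -0.07954585, -2.75802371]), 'ft_force': array([-0.28200352,  1.39881002, -0.0946952 ]), 'moment': array([ 0.06059512, -0.017653  ,  0.02825163]), 'opening': 0.8926922955295647}
```

View pics/s37.png

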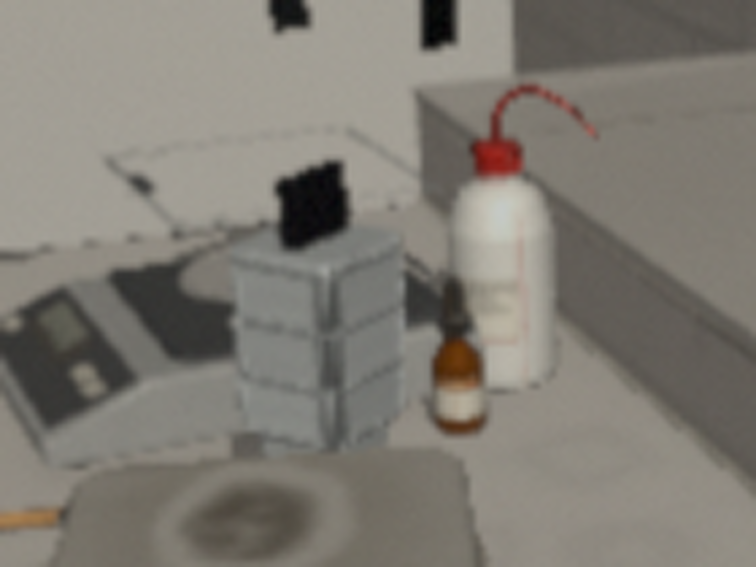

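View pics/w37.png

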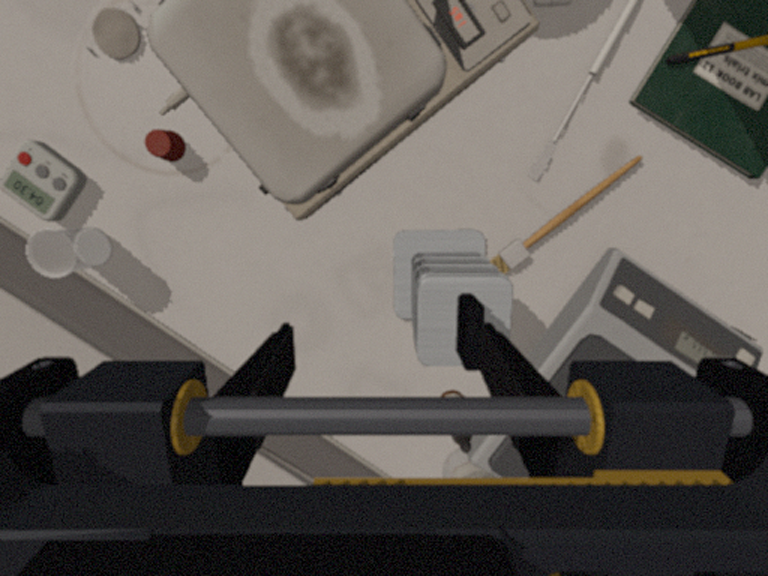

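View pics/s38.png

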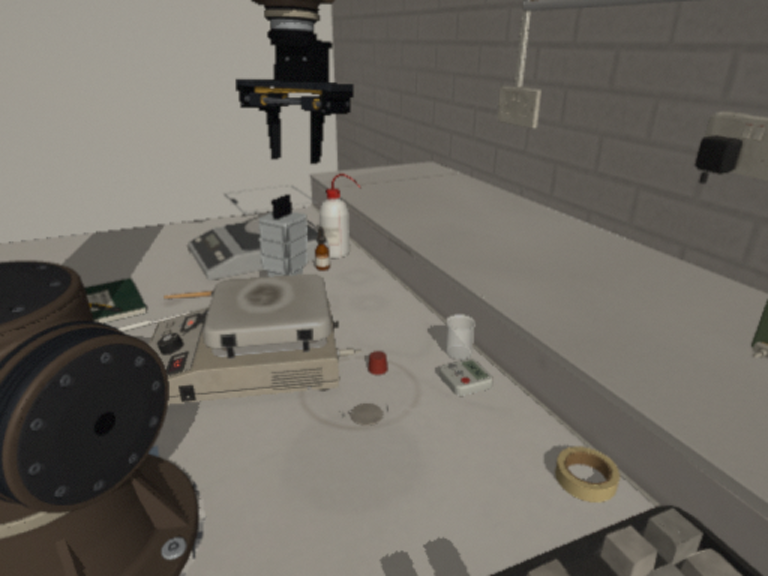

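```bash
python3 -c "
from h import *
print(env.job_done())"
```

```text
the job is handed in; nothing more can be done
None
```

The nest is packed and handed in at about 37.7 s of the 72 s allowed. The report gave no verdict.

- **Turning the upside-down tub:** the moves only allow a turn about the vertical, so I tipped it by dragging it on the bench. I laid it on its side and let go. I then worked it mouth up against the edge of the ledge, with several re-grips.
- **Packing:** I seated that tub in the footed tub, then the other plain tub in it, then the lid. Each was pressed home to about 43 N and released.

**Last checks:**
- **Stack:** the pictures show it upright with three equal collars, and the lid's flange flat on the top rim.
- **Bystanders:** the beaker and dropper bottle are standing where they were.
- **Gripper:** clear of everything, with no contact force.

**What went less well or disagreed:**
- The tool ended leaning about 4.5 degrees. Pushing against the ledge and bench caused this, and no command could correct it. It did not stop the seating.
- One closed-finger push on the leaning tub met about 32 N sideways, and righting it took several tries.
- The second tub slipped about 4 mm in the grip while it was pressed home.
- The top and wrist cameras disagreed by about 6 mm on where the upright tub stood. I used the wrist camera, and that grasp worked.

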